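# Unhook the swing basket and load it with needle files

## Robot

A 6-joint arm with a two-finger parallel gripper is mounted at the origin on the work surface. World frame = base frame: x ahead of the robot, y to its left, z up, the work surface at z = 0. Lengths are in m, angles in rad, forces in N, time in s.
With the tool pointing down it reaches from about 0.375 to 0.975 m from the base axis. Payload 3.8 kg.
Tool frame: the origin (TCP) lies midway between the tips of the shut fingers; the grasp point (between the pads) lies 19 mm behind it; z points along the fingers, y is the direction in which the jaws open and shut (so a half turn about z gives the same grasp; the last joint's range is limited). The gripper opens to 85 mm and grips with 20 to 120 N. Pads are 22 mm wide; open, the fingers measure 114 mm over their backs; the gripper's body (76 mm by 85 mm) begins 54 mm behind the grasp point. The pads swing forward as they close: fully open they stand 13 mm farther back than shut.
Start: joints at [1.274, 0.264, 1.604, -0, 1.274, -0.037], TCP at [0.173, 0.652, 0.231] pointing down, gripper open.
Joint ranges: [-2.63, 2.63], [-0.94, 2.18], [0.31, 2.57], [-1.31, 4.45], [0, 2.66], [-2.55, 2.55]. Speed limits (rad/s): [2.57, 2.57, 3.14, 3.14, 3.14, 3.14].

## Interface

Orientations are given as a unit quaternion [x, y, z, w].
In Python, from station import arm, eyes gives the robot as it stands. The module is installed in compiled form; this text tells all that it offers.
- The arm moves only by the tool send_rows, never from a script. Its argument "targets" is a list of rows, each an object of numbers: "claw": the closure, from 0 (fully open) to 1 (shut); "x", "y", "z": the shift along the tool's x, y, z in m; "roll": the turn about the tool's z in degrees. A call has exactly 10 rows; each row is the pose to reach, as a shift and turn from the pose measured when the call began, along the tool's axes at that moment; what a row does not reach only later rows make up. A row lasts 1/12 s, in which the tool goes at most 41.7 mm and 7.16 degrees, less where a joint would pass 70% of its speed; a pose out of reach is approached as far as the arm can. A call with a gripper value outside its range is refused whole. The fingers move at their own pace and stop on an object; "force" is the grip in N (left out, the last holds). Time passes only in rows, so rows that repeat a pose let the fingers close, or fill a call up. It gives the time, the measured TCP pose, the force and the opening at its end, in the units of the state.
- arm.get_state(): the state, without advancing time (a new reading comes with each control period).
- eyes.get_image(name): name is "scene" or "top" or "wrist"; returns the picture (480x640x3 uint8, red, green, blue); there is no depth.
- eyes.calibration(name): a dict with "fov_y" (degrees; the focal length in pixels is half the picture's height over the tangent of half this angle, whatever the lens; pixels are square), "cx", "cy" (the principal point, pixels), "camera_from_world" (4x4, takes a point from world to camera coordinates). Camera axes: x right, y down, z forward; pixel columns grow to the right and rows downward; lengths in m; the calibration is good to about 2 mm. A picture is of the moment at which its call begins: read the wrist's pose just before it. calibration takes no time and is no camera call; for the wrist camera it gives the pose at the moment of the call.
- arm.finish_job(): hands the job in, once; it reports no verdict.
The state is a dict: "t": time; "q": joint angles; "joint_velocities": joint speeds; "tau": joint torques, N m; "ee_pos": TCP position; "orientation": TCP orientation; "contact_force": force on the tool from outside, world axes, zero at the start; "moment": the same for the moment, N m; "width": finger opening in m.
Only numpy, scipy, OpenCV 4.12 (cv2) and the standard library are available. Lean on these libraries where they do the work, as an engineer would, in place of code of your own. Each camera call takes 0.05 s, during which the arm holds its last target.

## Task

Swing the red keeper fully aside, lift the steel basket off its yoke without letting it swing or catch, and set it down flat inside the black rim of the blue drip tray. Then stand every needle file from the mat in the basket, blade down and handle up, and swing the keeper fully closed again over the empty yoke. Leave the other things on the bench where they are.

Things in the scene. Friction and masses are not known exactly. Their poses are not given: they have to be found in the camera images.
- yoke_notch (a point): Middle of the pivot axis of the yoke, a fixed grey stand on a blue 120 x 150 mm foot. Two posts, 28 mm wide (x), 14 mm thick (y), 118 mm tall above the bench, stand 51 mm either side of here along the yoke's y axis. Each has a 12 mm wide slot open at the top, its floor 4 mm below this point, in which a basket pin rests. Axes: z up, y along the pivot.
- keeper (a joint): Red keeper arm on top of the yoke's -y post, over its slot, so the pin cannot be lifted out. Turns on an upright hinge and stays where left (friction 0.03 N m, under 1 N at the peg). 0 rad: closed, arm along the yoke's +x. Grows to 1.6 rad as it swings outwards, away from the basket, until it points along the yoke's -y. The pin is free from 1.2 rad on.
- keeper_peg (a point): Upright red peg at the free end of the keeper arm, 10 mm in diameter, 38 mm tall (125 to 163 mm above the bench); this point is on its axis, 14 mm below its top. The hinge axis is 50 mm from the peg's axis, at x = -16 mm, y = -51 mm in the yoke_notch axes.
- basket_handle (a point): Grip point of the steel swing basket: middle of its black upright fin handle, 93 mm above the basket's underside. The fin is 10 mm thick (basket's x), 44 mm long (its y), and reaches from the rim (70 mm above the underside) to 112 mm. Hung on its pins, the basket swings freely about its y axis. Axes: z up when level.
- basket: Square steel basket, 80 x 80 x 70 mm, 0.25 to 0.5 kg; origin at the centre of its underside. Brass pins, 8 mm thick, reach to y = +-62 mm, at z = 66 mm. A 10 mm wall under the fin and a 4 mm wall across it make four open cells, 32 mm (x) by 35 mm (y), centred at x = +-21, y = +-19.5 mm, floor at z = 3 mm.
- tray_floor (a point): Centre of the floor of the drip tray: a fixed light-blue plate, 170 x 170 mm, with a black square rim on it, 112 mm inside and 8 mm high. This point lies on the floor inside the rim, 10 mm above the bench. x and y run along the sides of the rim.
- mat: Thin dark rubber mat, 270 x 290 x 3 mm, fixed to the bench, on which the files lie; origin at the centre of its underside.
- file1_grip (a point): Needle file with orange square handle (12 x 12 mm, 95 mm long) and a thin round steel blade (6 mm in diameter, 95 mm long), 190 mm in all, 35 g. This point is the centre of the handle. Its x axis runs along the file from blade to handle end; the blade's tip is 142.5 mm from here along -x. None while held or if this file is absent from this run.
- file1_tip (a point): Tip of the blade of the file with the orange handle.
- file2_grip (a point): Needle file with yellow square handle (12 x 12 mm, 95 mm long) and a thin round steel blade (6 mm in diameter, 95 mm long), 190 mm in all, 35 g. This point is the centre of the handle. Its x axis runs along the file from blade to handle end; the blade's tip is 142.5 mm from here along -x. None while held or if this file is absent from this run.
- file2_tip (a point): Tip of the blade of the file with the yellow handle.
- file3_grip (a point): Needle file with blue square handle (12 x 12 mm, 95 mm long) and a thin round steel blade (6 mm in diameter, 95 mm long), 190 mm in all, 35 g. This point is the centre of the handle. Its x axis runs along the file from blade to handle end; the blade's tip is 142.5 mm from here along -x. None while held or if this file is absent from this run.
- file3_tip (a point): Tip of the blade of the file with the blue handle.
- file4_grip (a point): Needle file with white square handle (12 x 12 mm, 95 mm long) and a thin round steel blade (6 mm in diameter, 95 mm long), 190 mm in all, 35 g. This point is the centre of the handle. Its x axis runs along the file from blade to handle end; the blade's tip is 142.5 mm from here along -x. None while held or if this file is absent from this run.
- file4_tip (a point): Tip of the blade of the file with the white handle.
- solvent: Bystander to be left alone: small jar with black cap, 52 mm diameter, 110 mm tall; origin at the centre of its underside.
- collet: Bystander to be left alone: aluminium collet, 60 mm diameter, 38 mm tall; origin at the centre of its underside.
- blackring: Bystander to be left alone: loose black ring, 100 mm diameter, 18 mm tall; origin at the centre of its underside.
- partsbox: Bystander to be left alone: flat clear parts box on black base, 80 x 110 x 26 mm; origin at the centre of its underside.
- dish: Bystander to be left alone: white bowl, 72 mm diameter, 30 mm tall; origin at the centre of its underside.
- loupe: Bystander to be left alone: black eye loupe, 38 mm diameter, 34 mm tall; origin at the centre of its underside.
- gauge: Bystander to be left alone: square steel gauge block, 50 x 50 x 50 mm; origin at the centre of its underside.
Things that resemble listed ones, but are neither listed nor needed, are in the scene too. Leave any pink or turquoise look-alike of the part that bears yoke_notch alone.

How it is judged:
By the outcome, as a careful person would: the job done as asked, in the order asked, and still so for the second after the job is handed in, with the robot touching nothing.
Of file1, file2, file3, file4 only 2 to 4 are there at a start; the rules pass over those that are not, and their reading is None.
At some moment in a run one of file1, file2, file3, file4 may be knocked a few centimetres aside while the robot is not near it.
It also fails if it takes over 210 s, if anything falls off the work surface, if the arm or the gripper's body presses on something with over 40 N, if the wrist force passes 120 N, or if a joint passes its speed limit or range.

## Working session

There is one attempt and no reset: what is moved stays moved. The work goes in short steps, Python scripts to look and compute and a tool call to move; the robot and the scene stay as the last step left them, time stands still between calls to the robot, and variables do not carry over. Pictures are saved under pics/ and viewed, and the job is handed in when it is done.

Besides the shell and the picture viewer there is one more tool, called after "Request:" in YAML: its name, and indented under it one key for each argument. send_rows: Moves the arm, as the interface text tells. Its arguments: {"type":"object","properties":{"targets":{"type":"array","items":{"type":"object","properties":{"claw":{"type":"number"},"x":{"type":"number"},"y":{"type":"number"},"z":{"type":"number"},"roll":{"type":"number"}}}},"force":{"type":"number"}},"required":["targets"]}

```bash
mkdir -p pics
python3 - <<'E'
from station import arm, eyes
import cv2, numpy as np
s=arm.get_state(); print({k:np.round(v,3).tolist() for k,v in s.items()})
for n in ["scene","top","wrist"]:
    c=eyes.calibration(n); im=eyes.get_image(n)
    cv2.imwrite(f"pics/{n}0.png",im[:,:,::-1]); print(n,c["fov_y"],c["cx"],c["cy"],np.round(c["camera_from_world"],3).tolist(), [k for k in c])
E
```

```text
{'t': 0.0, 'q': [1.274, 0.265, 1.605, 0.0, 1.274, -0.037], 'joint_velocities': [-0.001, 0.001, 0.001, -0.0, 0.0, -0.0], 'tau': [-0.0, -51.514, -36.73, 0.0, 0.013, 0.0], 'ee_pos': [0.173, 0.652, 0.23], 'orientation': [0.13, 0.992, -0.001, -0.0], 'contact_force': [-0.245, -0.527, 0.458], 'moment': [0.015, -0.027, 0.009], 'width': 0.086}
scene 55.707298539751605 322.36269787036815 241.2620590745265 [[-0.807, 0.591, 0.007, 0.467], [0.299, 0.419, -0.857, -0.004], [-0.509, -0.689, -0.515, 1.37], [0.0, 0.0, 0.0, 1.0]] ['fov_y', 'cx', 'cy', 'camera_from_world']
top 43.3116546825731 323.2032196075261 240.403359450512 [[-0.004, -1.0, -0.014, -0.056], [-0.998, 0.005, -0.063, 0.507], [0.063, 0.013, -0.998, 1.575], [0.0, 0.0, 0.0, 1.0]] ['fov_y', 'cx', 'cy', 'camera_from_world']
wrist 67.28888536564708 315.6544350164738 237.31874182401754 [[0.257, 0.966, -0.002, -0.675], [0.917, -0.243, 0.317, -0.04], [0.306, -0.084, -0.948, 0.381], [0.0, 0.0, 0.0, 1.0]] ['fov_y', 'cx', 'cy', 'camera_from_world']
```

View pics/scene0.png

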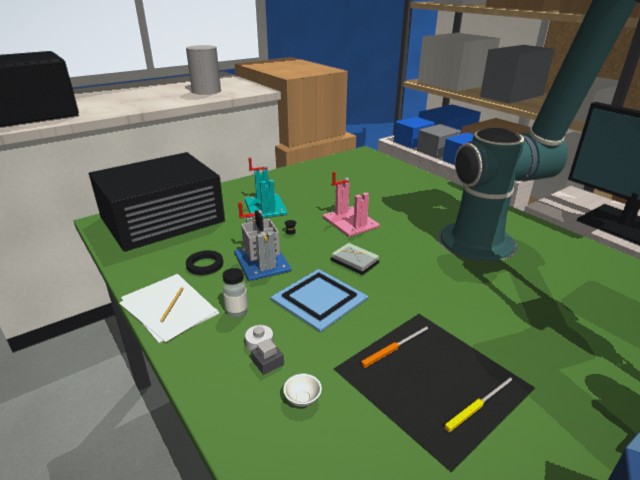

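View pics/top0.png

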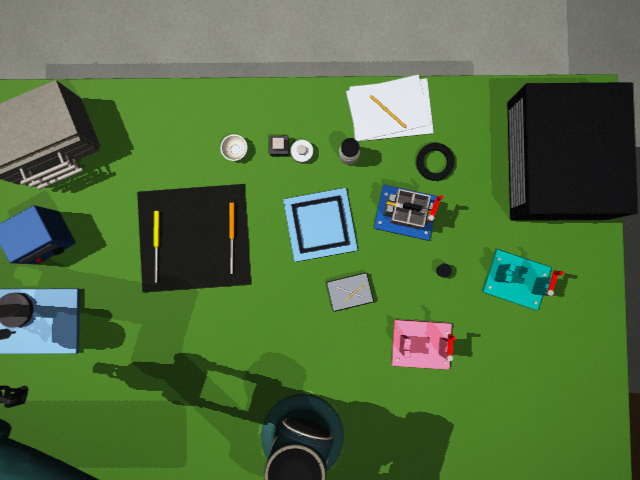

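View pics/wrist0.png

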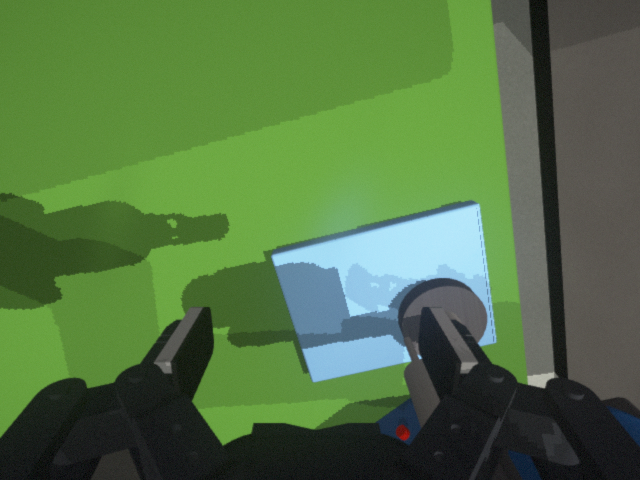

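Scene: the blue-foot yoke is at (407,212) in the top view. The tray is at (320,225). Two files lie on the mat: yellow at (156,245) and orange at (232,238). The pencil, the pink yoke and the turquoise yoke are decoys.

```bash
cat > h.py <<'E'
import numpy as np, cv2
from station import arm, eyes
from scipy.spatial.transform import Rotation as Rn
def f(c): return 240/np.tan(np.radians(c["fov_y"])/2)
def ray(c,u,v):
    M=np.array(c["camera_from_world"]);R=M[:3,:3];o=-R.T@M[:3,3]
    d=R.T@np.array([(u-c["cx"])/f(c),(v-c["cy"])/f(c),1]);return o,d/np.linalg.norm(d)
def plane(c,u,v,z):
    o,d=ray(c,u,v);return o+d*(z-o[2])/d[2]
def proj(c,p):
    M=np.array(c["camera_from_world"]);q=M[:3,:3]@np.array(p)+M[:3,3]
    return np.array([c["cx"]+f(c)*q[0]/q[2],c["cy"]+f(c)*q[1]/q[2]])
def tri(rays):
    A=np.zeros((3,3));b=np.zeros(3)
    for o,d in rays:
        P=np.eye(3)-np.outer(d,d);A+=P;b+=P@o
    x=np.linalg.solve(A,b);return x,[np.linalg.norm((np.eye(3)-np.outer(d,d))@(x-o)) for o,d in rays]
def state(pr=True):
    s=arm.get_state()
    R=Rn.from_quat(s["orientation"]).as_matrix()
    if pr: print("t",round(s["t"],2),"p",np.round(s["ee_pos"],4),"yawx deg",round(np.degrees(np.arctan2(R[1,0],R[0,0])),2),"tilt",np.round(R[:2,2],4),"F",np.round(s["contact_force"],1),"w",round(s["width"],4),"q",np.round(s["q"],2))
    return s,R
def go(p,yaw=None):
    "print tool shift/roll to reach world TCP p with tool y axis at yaw (deg, mod 180)"
    s,R=state()
    d=R.T@(np.array(p)-np.array(s["ee_pos"]))
    print("shift",np.round(d,4))
    if yaw is not None:
        y=np.degrees(np.arctan2(R[1,1],R[0,1])); r=-(yaw-y); r=(r+90)%180-90
        print("roll",round(r,2),"or",round(r-180*np.sign(r),1))
def mask(im,lo,hi):
    hsv=cv2.cvtColor(im,cv2.COLOR_RGB2HSV);return cv2.inRange(hsv,np.array(lo),np.array(hi))
def blobs(m,amin=30):
    cs,_=cv2.findContours(m,cv2.RETR_EXTERNAL,cv2.CHAIN_APPROX_NONE)
    return sorted([c for c in cs if cv2.contourArea(c)>=amin],key=cv2.contourArea,reverse=True)
def shot(n,tag,scale=1,box=None):
    c=eyes.calibration(n);im=eyes.get_image(n)
    o=im[:,:,::-1]
    if box: o=o[box[1]:box[3],box[0]:box[2]]
    if scale!=1:o=cv2.resize(o,None,fx=scale,fy=scale,interpolation=cv2.INTER_CUBIC)
    cv2.imwrite(f"pics/{tag}.png",o);return c,im
E
python3 - <<'E'
from h import *
c=eyes.calibration("top");im=cv2.imread("pics/top0.png")[:,:,::-1].copy()
def show(name,lo,hi,z,n=4,amin=20):
    for b in blobs(mask(im,lo,hi),amin)[:n]:
        r=cv2.minAreaRect(b);bx=cv2.boxPoints(r)
        P=np.array([plane(c,u,v,z) for u,v in bx])[:,:2]
        print(name,np.round(r[0],1),"ctr",np.round(plane(c,*r[0],z)[:2],4),"sides",np.round([np.linalg.norm(P[0]-P[1]),np.linalg.norm(P[1]-P[2])],4),"ang",np.round([np.degrees(np.arctan2(*(P[1]-P[0])[::-1])),np.degrees(np.arctan2(*(P[2]-P[1])[::-1]))],1))
show("mat",(0,0,0),(180,255,60),0.003,4,1500)
show("tray",(95,60,150),(115,200,255),0.01,3,500)
show("bluefoot",(105,150,80),(120,255,255),0.01,3,300)
show("yellow",(24,150,120),(32,255,255),0.015,4)
show("orange",(8,150,120),(18,255,255),0.015,4)
show("red",(0,180,120),(4,255,255),0.125,4)
show("red2",(175,180,120),(180,255,255),0.125,4)
big=cv2.resize(im[160:270,270:470],None,fx=4,fy=4,interpolation=cv2.INTER_CUBIC);cv2.imwrite("pics/tb.png",big[:,:,::-1])
sc=cv2.imread("pics/scene0.png")[185:285,210:310];cv2.imwrite("pics/sb.png",cv2.resize(sc,None,fx=6,fy=6,interpolation=cv2.INTER_CUBIC))
E
```

```text
mat [576.6 281.1] ctr [ 0.3977 -0.7229] sides [0.3497 1.0435] ang [-89.1 179.2]
mat [193.1 238. ] ctr [0.516  0.2886] sides [0.2932 0.2703] ang [ -86.3 -175.8]
mat [237.1 405.9] ctr [0.0756 0.1691] sides [0.2055 0.5933] ang [ -21.8 -112. ]
mat [320. 224.] ctr [ 0.5517 -0.0492] sides [0.1309 0.1317] ang [ -79.9 -170.1]
tray [319.9 224.3] ctr [ 0.5502 -0.0492] sides [0.1703 0.1684] ang [ -79.9 -170.1]
tray [ 21.2 233.6] ctr [0.5292 0.7461] sides [0.1255 0.1034] ang [ -61.6 -150.6]
tray [ 37.5 335. ] ctr [0.2614 0.6953] sides [0.1991 0.094 ] ang [ -90.2 -178.7]
bluefoot [405.8 212.1] ctr [ 0.5815 -0.2765] sides [0.1182 0.1493] ang [ -13. -103.]
yellow [156.  228.5] ctr [0.5408 0.3846] sides [0.0106 0.0929] ang [ -90.3 -179.2]
orange [231.  219.5] ctr [0.5637 0.1858] sides [0.0106 0.0929] ang [ -90.3 -179.7]
red [451.  345.5] ctr [ 0.2443 -0.3674] sides [0.0416 0.017 ] ang [ -4.8 -93.9]
red [552.9 280.4] ctr [ 0.4004 -0.6166] sides [0.047  0.0117] ang [ -18.5 -107.5]
red [434.3 207. ] ctr [ 0.5812 -0.3322] sides [0.0399 0.0119] ang [ -20.6 -110.5]
```

View pics/tb.png

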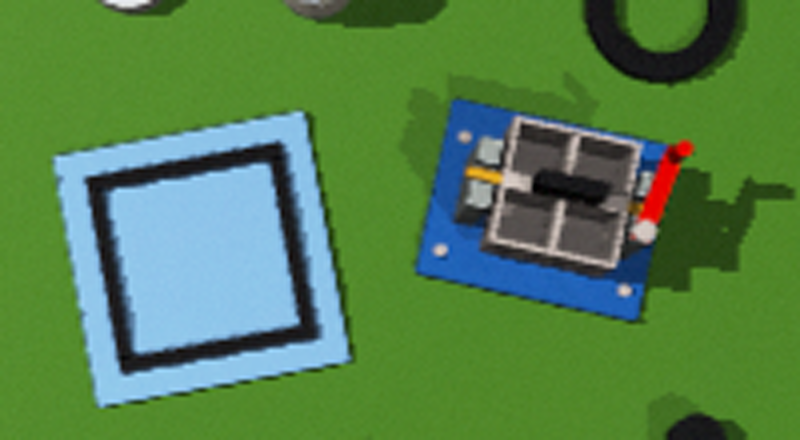

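View pics/sb.png

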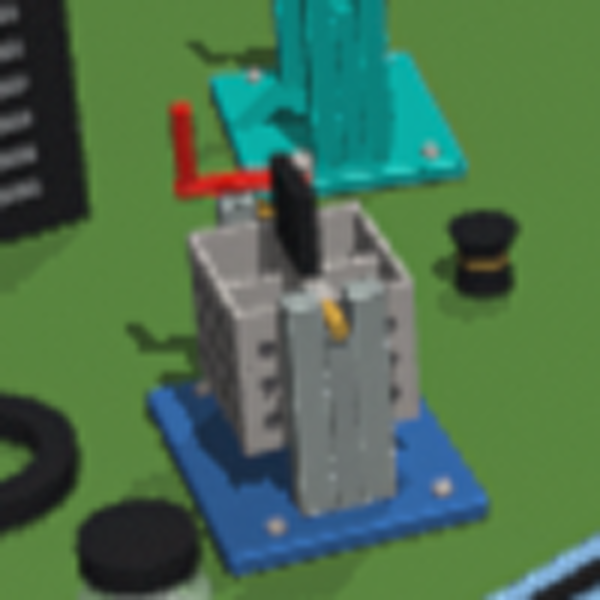

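Run:
```python
from h import *
s,R=state()
c=eyes.calibration("wrist");M=np.array(c["camera_from_world"]);o=-M[:3,:3].T@M[:3,3]
print("cam in tool",R.T@(o-s["ee_pos"]),"axes",np.round((M[:3,:3]@R).T,3).tolist())
# fin top + peg: triangulate approx
ct=eyes.calibration("top");cs=eyes.calibration("scene")
print("peg top",tri([ray(ct,270+685/4-.5,160+149/4-.5),ray(cs,210+181/6,185+106/6)]))
print("fin top mid",tri([ray(ct,270+570/4,160+183/4),ray(cs,210+295/6,185+163/6)]))
go([0.45,0.2,0.33]);go([0.52,-0.22,0.33],77)
```

```text
t 0.15 p [0.1732 0.6518 0.2302] yawx deg 165.11 tilt [-0.0005 -0.0017] F [ 0.3 -0.9  0.1] w 0.0856 q [ 1.27  0.26  1.61 -0.    1.27 -0.04]
cam in tool [ 0.08267265  0.00087141 -0.14220966] axes [[0.0, -0.948, -0.317], [1.0, 0.0, -0.0], [0.0, -0.317, 0.948]]
peg top (array([ 0.60203451, -0.34230285,  0.15909353]), [np.float64(0.0003333494040188231), np.float64(0.00033334940401885975)])
fin top mid (array([ 0.58177468, -0.2754779 ,  0.15254261]), [np.float64(0.0006982532179534931), np.float64(0.0006982532179533096)])
t 0.15 p [0.1732 0.6518 0.2302] yawx deg 165.11 tilt [-0.0005 -0.0017] F [ 0.3 -0.9  0.1] w 0.0856 q [ 1.27  0.26  1.61 -0.    1.27 -0.04]
shift [-0.3835 -0.3657 -0.0991]
t 0.15 p [0.1732 0.6518 0.2302] yawx deg 165.11 tilt [-0.0005 -0.0017] F [ 0.3 -0.9  0.1] w 0.0856 q [ 1.27  0.26  1.61 -0.    1.27 -0.04]
shift [-0.5591 -0.7536 -0.0985]
roll -1.89 or 178.1
```

Request:
send_rows:
  targets:
    - {"x": -0.05, "y": -0.05, "z": -0.05, "claw": 0.4}
    - {"x": -0.38, "y": -0.36, "z": -0.1, "claw": 0.4}
    - {"x": -0.38, "y": -0.36, "z": -0.1, "claw": 0.4}
    - {"x": -0.38, "y": -0.36, "z": -0.1, "claw": 0.4}
    - {"x": -0.38, "y": -0.36, "z": -0.1, "claw": 0.4}
    - {"x": -0.38, "y": -0.36, "z": -0.1, "claw": 0.4}
    - {"x": -0.38, "y": -0.36, "z": -0.1, "claw": 0.4}
    - {"x": -0.38, "y": -0.36, "z": -0.1, "claw": 0.4}
    - {"x": -0.38, "y": -0.36, "z": -0.1, "claw": 0.4}
    - {"x": -0.38, "y": -0.36, "z": -0.1, "claw": 0.4}

```text
invalid input
```

Run:
```python
from h import *
go([0.52,-0.24,0.33],77)
```

```text
t 0.15 p [0.1732 0.6518 0.2302] yawx deg 165.11 tilt [-0.0005 -0.0017] F [ 0.3 -0.9  0.1] w 0.0856 q [ 1.27  0.26  1.61 -0.    1.27 -0.04]
shift [-0.5642 -0.773  -0.0984]
roll -1.89 or 178.1
```

Request:
send_rows:
  targets:
    - {"x": -0.05, "y": -0.05, "z": -0.05, "roll": 0, "claw": 0.4}
    - {"x": -0.38, "y": -0.36, "z": -0.1, "roll": 0, "claw": 0.4}
    - {"x": -0.38, "y": -0.36, "z": -0.1, "roll": 0, "claw": 0.4}
    - {"x": -0.38, "y": -0.36, "z": -0.1, "roll": 0, "claw": 0.4}
    - {"x": -0.38, "y": -0.36, "z": -0.1, "roll": 0, "claw": 0.4}
    - {"x": -0.38, "y": -0.36, "z": -0.1, "roll": 0, "claw": 0.4}
    - {"x": -0.38, "y": -0.36, "z": -0.1, "roll": 0, "claw": 0.4}
    - {"x": -0.38, "y": -0.36, "z": -0.1, "roll": 0, "claw": 0.4}
    - {"x": -0.38, "y": -0.36, "z": -0.1, "roll": 0, "claw": 0.4}
    - {"x": -0.38, "y": -0.36, "z": -0.1, "roll": 0, "claw": 0.4}
  force: 30

```text
t: 0.98
ee_pos: [0.3859, 0.3056, 0.3126]
orientation: [0.129, 0.992, -0.001, -0.0]
contact_force: [0.4, -0.2, 0.8]
width: 0.0511
```

Run:
```python
from h import *
go([0.52,-0.24,0.33],77)
```

```text
t 0.98 p [0.3859 0.3056 0.3126] yawx deg 165.14 tilt [-0.0004 -0.0017] F [ 0.4 -0.2  0.8] w 0.0511 q [ 0.62 -0.13  1.87 -0.    1.4  -0.69]
shift [-0.2696 -0.4929 -0.0165]
roll -1.86 or 178.1
```

Request:
send_rows:
  targets:
    - {"x": -0.27, "y": -0.493, "z": -0.017, "roll": -1.9, "claw": 0.6}
    - {"x": -0.27, "y": -0.493, "z": -0.017, "roll": -1.9, "claw": 0.6}
    - {"x": -0.27, "y": -0.493, "z": -0.017, "roll": -1.9, "claw": 0.6}
    - {"x": -0.27, "y": -0.493, "z": -0.017, "roll": -1.9, "claw": 0.6}
    - {"x": -0.27, "y": -0.493, "z": -0.017, "roll": -1.9, "claw": 0.6}
    - {"x": -0.27, "y": -0.493, "z": -0.017, "roll": -1.9, "claw": 0.6}
    - {"x": -0.27, "y": -0.493, "z": -0.017, "roll": -1.9, "claw": 0.6}
    - {"x": -0.27, "y": -0.493, "z": -0.017, "roll": -1.9, "claw": 0.6}
    - {"x": -0.27, "y": -0.493, "z": -0.017, "roll": -1.9, "claw": 0.6}
    - {"x": -0.27, "y": -0.493, "z": -0.017, "roll": -1.9, "claw": 0.6}

```text
t: 1.82
ee_pos: [0.4849, -0.099, 0.3257]
orientation: [0.113, 0.994, -0.001, -0.0]
contact_force: [1.1, 1.2, -0.8]
width: 0.0343
```

Request:
send_rows:
  targets:
    - {"x": -0.09, "y": -0.18, "z": -0.005, "roll": 0, "claw": 0.6}
    - {"x": -0.09, "y": -0.18, "z": -0.005, "roll": 0, "claw": 0.6}
    - {"x": -0.09, "y": -0.18, "z": -0.005, "roll": 0, "claw": 0.6}
    - {"x": -0.09, "y": -0.18, "z": -0.005, "roll": 0, "claw": 0.6}
    - {"x": -0.09, "y": -0.18, "z": -0.005, "roll": 0, "claw": 0.6}
    - {"x": -0.09, "y": -0.18, "z": -0.005, "roll": 0, "claw": 0.6}
    - {"x": -0.09, "y": -0.18, "z": -0.005, "roll": 0, "claw": 0.6}
    - {"x": -0.09, "y": -0.18, "z": -0.005, "roll": 0, "claw": 0.6}
    - {"x": -0.09, "y": -0.18, "z": -0.005, "roll": 0, "claw": 0.6}
    - {"x": -0.09, "y": -0.18, "z": -0.005, "roll": 0, "claw": 0.6}

```text
t: 2.65
ee_pos: [0.532, -0.2931, 0.3312]
orientation: [0.112, 0.994, -0.001, 0.0]
contact_force: [0.1, 0.9, -0.1]
width: 0.0339
```

Run:
```python
from h import *
go([0.52,-0.24,0.33],77)
shot("wrist","w1")
```

```text
t 2.65 p [ 0.532  -0.2931  0.3312] yawx deg 167.11 tilt [-0.0001 -0.0014] F [ 0.1  0.9 -0.1] w 0.0339 q [-0.54  0.09  1.62 -0.    1.43 -1.89]
shift [0.0236 0.0491 0.0011]
roll 0.11 or -179.9
```

View pics/w1.png

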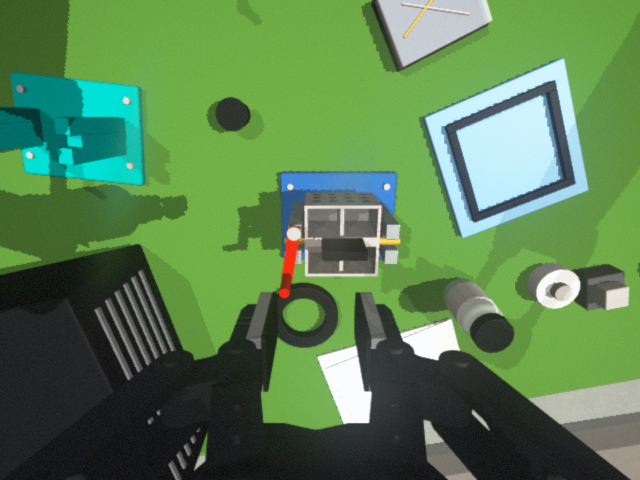

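Run:
```python
import cv2
im=cv2.imread("pics/w1.png")[165:315,265:415];cv2.imwrite("pics/w1b.png",cv2.resize(im,None,fx=4,fy=4,interpolation=cv2.INTER_CUBIC))
```

```text
(no output)
```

View pics/w1b.png

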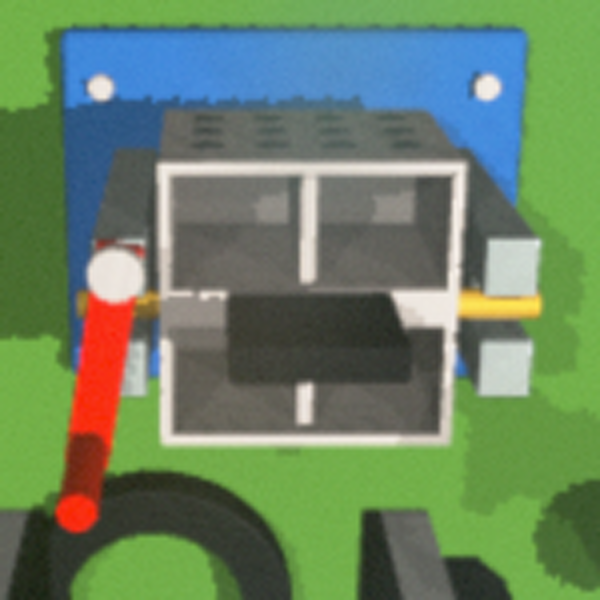

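Run:
```python
from h import *
c=eyes.calibration("wrist");k=lambda u,v:(265+(u+.5)/4-.5,165+(v+.5)/4-.5)
M=np.array(c["camera_from_world"])
pts=[k(158,162),k(466,162),k(450,443),k(162,443)]
# basket axes guess: image right=+y yoke, image down=+x yoke
obj=np.array([[-40,-40,0],[-40,40,0],[40,40,0],[40,-40,0]])/1000.
K=np.array([[f(c),0,c["cx"]],[0,f(c),c["cy"]],[0,0,1]])
ok,rv,tv=cv2.solvePnP(obj,np.array(pts),K,None)
Rb=M[:3,:3].T@cv2.Rodrigues(rv)[0]; tb=M[:3,:3].T@(tv[:,0]-M[:3,3]); print("rim ctr",tb,"axes",np.round(Rb,3).tolist())
for z in(.104,.108,.112):
    P=np.array([plane(c,*p,z) for p in pts])[:,:2];print(z,np.round(P,4).tolist(),[round(np.linalg.norm(P[i]-P[i-1]),4) for i in range(4)],P.mean(0))
for z in(.118,): print("posttops",[np.round(plane(c,*k(u,v),z)[:2],4).tolist() for u,v in[(490,239),(539,239),(530,395),(480,395),(122,395),(146,395)]])
foot=[k(64,30),k(525,30)];P=np.array([plane(c,*p,.01)[:2] for p in foot]);print("foot back edge",P,P.mean(0),np.linalg.norm(P[0]-P[1]),np.degrees(np.arctan2(*(P[1]-P[0])[::-1])))
print("hinge",plane(c,*k(115,274),.128),"peg top",plane(c,*k(77,512),.163),"arm end",plane(c,*k(80,512),.125))
print("fin top",[np.round(plane(c,*k(u,v),.150),4).tolist() for u,v in[(228,355),(410,355),(228,383),(410,383)]])
```

```text
rim ctr [ 0.5820944  -0.27527817  0.10714515] axes [[0.975, 0.22, 0.002], [-0.22, 0.975, -0.007], [-0.004, 0.006, 1.0]]
0.104 [[0.5349, -0.3058], [0.5529, -0.227], [0.6315, -0.2448], [0.6136, -0.3234]] [np.float64(0.0806), np.float64(0.0808), np.float64(0.0806), np.float64(0.0806)] [ 0.58320486 -0.2752615 ]
0.108 [[0.534, -0.3054], [0.5518, -0.2275], [0.6295, -0.2451], [0.6118, -0.3229]] [np.float64(0.0797), np.float64(0.0799), np.float64(0.0797), np.float64(0.0798)] [ 0.5817815  -0.27524406]
0.112 [[0.5331, -0.3051], [0.5507, -0.228], [0.6276, -0.2454], [0.6101, -0.3224]] [np.float64(0.0789), np.float64(0.079), np.float64(0.0788), np.float64(0.0789)] [ 0.58035813 -0.27522661]
posttops [[0.5704, -0.2262], [0.5732, -0.2139], [0.6156, -0.2228], [0.6126, -0.2357], [0.5915, -0.3287], [0.5929, -0.3225]]
foot back edge [[ 0.50736744 -0.33317068]
 [ 0.54016805 -0.18958591]] [ 0.52376775 -0.2613783 ] 0.14728362117271274 77.13211697399953
hinge [ 0.55517234 -0.3209577   0.128     ] peg top [ 0.60076286 -0.33952957  0.163     ] arm end [ 0.61918151 -0.34680504  0.125     ]
fin top [[0.5745, -0.2964, 0.15], [0.5842, -0.2538, 0.15], [0.5815, -0.298, 0.15], [0.5913, -0.2551, 0.15]]
```

Run:
```python
from h import *
go([0.6008,-0.3395,0.131],68.5)
```

```text
t 2.7 p [ 0.5321 -0.2932  0.3314] yawx deg 167.11 tilt [ 0.0002 -0.0016] F [-0.5  0.9  0. ] w 0.0341 q [-0.54  0.09  1.62 -0.    1.43 -1.89]
shift [-0.0772 -0.0295  0.2005]
roll 8.61 or -171.4
```

Request:
send_rows:
  targets:
    - {"x": -0.077, "y": -0.0295, "z": 0.04, "roll": 8.6, "claw": 0.6}
    - {"x": -0.077, "y": -0.0295, "z": 0.08, "roll": 8.6, "claw": 0.6}
    - {"x": -0.077, "y": -0.0295, "z": 0.1, "roll": 8.6, "claw": 0.6}
    - {"x": -0.077, "y": -0.0295, "z": 0.11, "roll": 8.6, "claw": 0.6}
    - {"x": -0.077, "y": -0.0295, "z": 0.12, "roll": 8.6, "claw": 0.6}
    - {"x": -0.077, "y": -0.0295, "z": 0.13, "roll": 8.6, "claw": 0.6}
    - {"x": -0.077, "y": -0.0295, "z": 0.14, "roll": 8.6, "claw": 0.6}
    - {"x": -0.077, "y": -0.0295, "z": 0.14, "roll": 8.6, "claw": 0.6}
    - {"x": -0.077, "y": -0.0295, "z": 0.14, "roll": 8.6, "claw": 0.6}
    - {"x": -0.077, "y": -0.0295, "z": 0.14, "roll": 8.6, "claw": 0.6}

```text
t: 3.53
ee_pos: [0.6013, -0.3397, 0.1937]
orientation: [0.186, 0.982, -0.001, 0.002]
contact_force: [0.1, -0.1, 0.5]
width: 0.034
```

Run:
```python
from h import *
go([0.6008,-0.3395,0.131],68.5)
shot("wrist","w2")
```

```text
t 3.53 p [ 0.6013 -0.3397  0.1937] yawx deg 158.52 tilt [ 0.0029 -0.0033] F [ 0.1 -0.1  0.5] w 0.034 q [-0.55  0.31  1.61 -0.    1.21 -1.75]
shift [0.0007 0.0001 0.0627]
roll 0.02 or -180.0
```

View pics/w2.png

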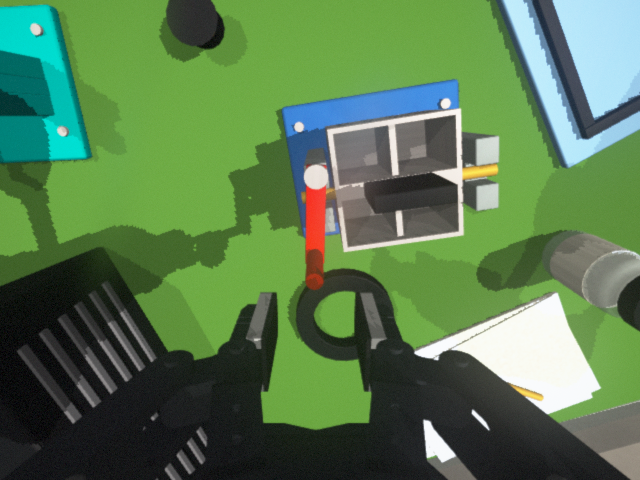

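The peg top (315,283) lies midway between the jaws, and the keeper arm is in line with the tool. I'll go down.

Request:
send_rows:
  targets:
    - {"x": 0, "y": 0, "z": 0.02, "roll": 0, "claw": 0.6}
    - {"x": 0, "y": 0, "z": 0.04, "roll": 0, "claw": 0.6}
    - {"x": 0, "y": 0, "z": 0.05, "roll": 0, "claw": 0.6}
    - {"x": 0, "y": 0, "z": 0.056, "roll": 0, "claw": 0.6}
    - {"x": 0, "y": 0, "z": 0.062, "roll": 0, "claw": 0.6}
    - {"x": 0, "y": 0, "z": 0.062, "roll": 0, "claw": 0.6}
    - {"x": 0, "y": 0, "z": 0.062, "roll": 0, "claw": 0.9}
    - {"x": 0, "y": 0, "z": 0.062, "roll": 0, "claw": 0.95}
    - {"x": 0, "y": 0, "z": 0.062, "roll": 0, "claw": 0.95}
    - {"x": 0, "y": 0, "z": 0.062, "roll": 0, "claw": 0.95}
  force: 20

```text
t: 4.42
ee_pos: [0.6022, -0.3404, 0.1329]
orientation: [0.186, 0.982, -0.002, 0.003]
contact_force: [-0.1, 0.5, 1.3]
width: 0.0093
```

Run:
```python
from h import *
s,R=state()
h=np.array([0.5551,-0.3212]);p=np.array(s["ee_pos"][:2]);d=p-h
a0=np.arctan2(d[1],d[0]);r=np.linalg.norm(d);print("r",r,"ang",np.degrees(a0))
for da in range(0,91,6):
    a=a0-np.radians(da);w=np.array([*(h+0.05*np.array([np.cos(a),np.sin(a)])-p),0]);print(da,np.round(R.T@w,4)[:2])
```

```text
t 4.42 p [ 0.6022 -0.3404  0.1329] yawx deg 158.51 tilt [ 0.0048 -0.0045] F [-0.1  0.5  1.3] w 0.0093 q [-0.55  0.36  1.66 -0.    1.11 -1.74]
r 0.05091065165415285 ang -22.20416972655164
0 [0.0009 0.    ]
6 [ 0.0012 -0.0052]
12 [ 0.0021 -0.0104]
18 [ 0.0036 -0.0154]
24 [ 0.0055 -0.0203]
30 [ 0.0079 -0.0249]
36 [ 0.0108 -0.0293]
42 [ 0.0142 -0.0333]
48 [ 0.0179 -0.0369]
54 [ 0.022  -0.0402]
60 [ 0.0265 -0.043 ]
66 [ 0.0311 -0.0453]
72 [ 0.0361 -0.0471]
78 [ 0.0411 -0.0484]
84 [ 0.0463 -0.0492]
90 [ 0.0515 -0.0494]
```

Request:
send_rows:
  targets:
    - {"x": 0.001, "y": -0.005, "z": 0, "roll": 6, "claw": 0.95}
    - {"x": 0.002, "y": -0.0105, "z": 0, "roll": 12, "claw": 0.95}
    - {"x": 0.0035, "y": -0.0155, "z": 0, "roll": 18, "claw": 0.95}
    - {"x": 0.0055, "y": -0.0205, "z": 0, "roll": 24, "claw": 0.95}
    - {"x": 0.008, "y": -0.025, "z": 0, "roll": 30, "claw": 0.95}
    - {"x": 0.011, "y": -0.0295, "z": 0, "roll": 36, "claw": 0.95}
    - {"x": 0.014, "y": -0.0335, "z": 0, "roll": 42, "claw": 0.95}
    - {"x": 0.018, "y": -0.037, "z": 0, "roll": 48, "claw": 0.95}
    - {"x": 0.018, "y": -0.037, "z": 0, "roll": 48, "claw": 0.95}
    - {"x": 0.018, "y": -0.037, "z": 0, "roll": 48, "claw": 0.95}

```text
t: 5.25
ee_pos: [0.5722, -0.3691, 0.1331]
orientation: [0.569, 0.822, -0.001, 0.004]
contact_force: [1.0, -3.0, -3.4]
width: 0.0091
```

Run:
```python
from h import *
s,R=state()
h=np.array([0.5551,-0.3212]);p=np.array(s["ee_pos"][:2]);d=p-h
a0=np.arctan2(d[1],d[0]);r=np.linalg.norm(d);print("r",r,"ang",np.degrees(a0))
for da in range(0,43,6):
    a=a0-np.radians(da);w=np.array([*(h+0.0505*np.array([np.cos(a),np.sin(a)])-p),0]);print(da,np.round(R.T@w,4)[:2])
```

```text
t 5.25 p [ 0.5722 -0.3691  0.1331] yawx deg 110.65 tilt [ 0.0057 -0.0058] F [ 1.  -3.  -3.4] w 0.0091 q [-0.61  0.34  1.69 -0.    1.1  -0.97]
r 0.05080230092049752 ang -70.3838189910532
0 [0.0003 0.    ]
6 [ 0.0007 -0.0053]
12 [ 0.0016 -0.0105]
18 [ 0.0031 -0.0156]
24 [ 0.005  -0.0205]
30 [ 0.0075 -0.0251]
36 [ 0.0105 -0.0295]
42 [ 0.0139 -0.0335]
```

Request:
send_rows:
  targets:
    - {"x": 0.0005, "y": -0.0053, "z": 0, "roll": 6, "claw": 0.95}
    - {"x": 0.0015, "y": -0.0105, "z": 0, "roll": 12, "claw": 0.95}
    - {"x": 0.003, "y": -0.0156, "z": 0, "roll": 18, "claw": 0.95}
    - {"x": 0.005, "y": -0.0205, "z": 0, "roll": 24, "claw": 0.95}
    - {"x": 0.0072, "y": -0.0245, "z": 0, "roll": 29, "claw": 0.95}
    - {"x": 0.0085, "y": -0.0265, "z": 0, "roll": 32, "claw": 0.95}
    - {"x": 0.0097, "y": -0.0285, "z": 0, "roll": 34, "claw": 0.95}
    - {"x": 0.01, "y": -0.029, "z": 0, "roll": 35, "claw": 0.95}
    - {"x": 0.01, "y": -0.029, "z": 0, "roll": 35, "claw": 0.95}
    - {"x": 0.01, "y": -0.029, "z": 0, "roll": 35, "claw": 0.95}

```text
t: 6.08
ee_pos: [0.5432, -0.3702, 0.1331]
orientation: [0.789, 0.615, 0.001, 0.006]
contact_force: [4.3, -2.9, -5.4]
width: 0.0093
```

Run:
```python
from h import *
s,R=state()
h=np.array([0.5551,-0.3212]);p=np.array(s["ee_pos"][:2]);d=p-h
a0=np.arctan2(d[1],d[0]);r=np.linalg.norm(d);print("r",r,"ang",np.degrees(a0), "keeper rad",-(np.degrees(a0)+12.8)/57.3)
```

```text
t 6.08 p [ 0.5432 -0.3702  0.1331] yawx deg 75.84 tilt [ 0.0088 -0.0072] F [ 4.3 -2.9 -5.4] w 0.0093 q [-0.64  0.3   1.75 -0.    1.08 -0.39]
r 0.050440345397550074 ang -103.62025331182328 keeper rad 1.5849956947962178
```

Request:
send_rows:
  targets:
    - {"x": 0.01, "y": -0.001, "z": 0, "roll": 0, "claw": 0.7}
    - {"x": 0, "y": 0, "z": 0, "roll": 0, "claw": 0.6}
    - {"x": 0, "y": 0, "z": 0, "roll": 0, "claw": 0.6}
    - {"x": 0, "y": 0, "z": -0.01, "roll": 0, "claw": 0.6}
    - {"x": 0, "y": 0, "z": -0.03, "roll": 0, "claw": 0.6}
    - {"x": 0, "y": 0, "z": -0.06, "roll": 0, "claw": 0.6}
    - {"x": 0, "y": 0, "z": -0.09, "roll": 0, "claw": 0.6}
    - {"x": 0, "y": 0, "z": -0.1, "roll": 0, "claw": 0.6}
    - {"x": 0, "y": 0, "z": -0.1, "roll": 0, "claw": 0.6}
    - {"x": 0, "y": 0, "z": -0.1, "roll": 0, "claw": 0.6}

```text
t: 6.92
ee_pos: [0.5425, -0.3697, 0.234]
orientation: [0.789, 0.615, 0.002, 0.006]
contact_force: [0.4, -0.4, 0.5]
width: 0.0339
```

Run:
```python
from h import *
go([0.582,-0.2752,0.114],-12.8)
shot("wrist","w3"); shot("top","t3",4,(360,160,480,270))
```

```text
t 6.92 p [ 0.5425 -0.3697  0.234 ] yawx deg 75.85 tilt [ 0.0103 -0.0081] F [ 0.4 -0.4  0.5] w 0.0339 q [-0.64  0.22  1.65 -0.    1.26 -0.39]
shift [0.1019 0.0137 0.1197]
roll -1.35 or 178.7
```

View pics/w3.png

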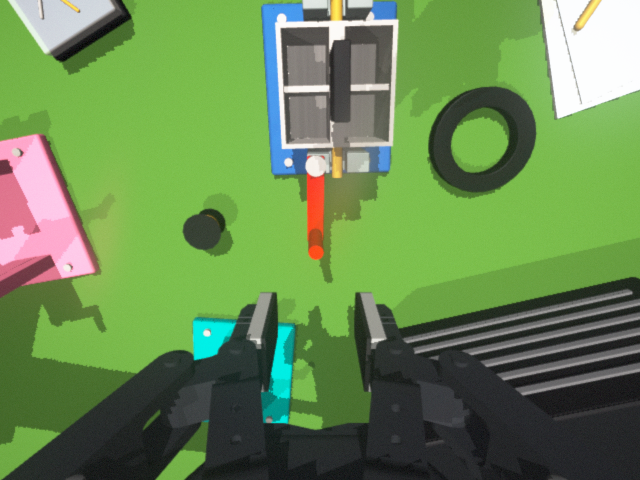

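View pics/t3.png

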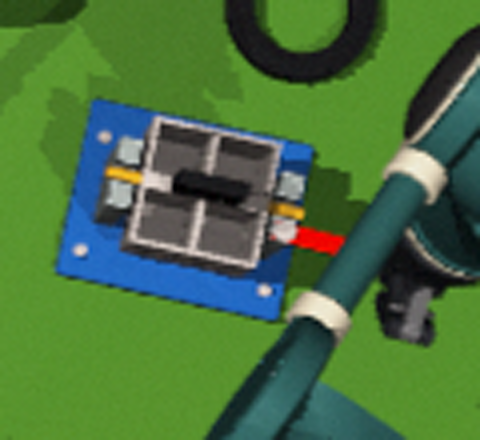

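The keeper arm now points along the yoke's −y, pegged at (316,252), and the pin is clear. Next is the move over the fin.

Request:
send_rows:
  targets:
    - {"x": 0.04, "y": 0.006, "z": 0, "roll": -1.4, "claw": 0.55}
    - {"x": 0.08, "y": 0.011, "z": 0, "roll": -1.4, "claw": 0.55}
    - {"x": 0.102, "y": 0.0137, "z": 0, "roll": -1.4, "claw": 0.55}
    - {"x": 0.102, "y": 0.0137, "z": 0.01, "roll": -1.4, "claw": 0.55}
    - {"x": 0.102, "y": 0.0137, "z": 0.03, "roll": -1.4, "claw": 0.55}
    - {"x": 0.102, "y": 0.0137, "z": 0.05, "roll": -1.4, "claw": 0.55}
    - {"x": 0.102, "y": 0.0137, "z": 0.05, "roll": -1.4, "claw": 0.55}
    - {"x": 0.102, "y": 0.0137, "z": 0.05, "roll": -1.4, "claw": 0.55}
    - {"x": 0.102, "y": 0.0137, "z": 0.05, "roll": -1.4, "claw": 0.55}
    - {"x": 0.102, "y": 0.0137, "z": 0.05, "roll": -1.4, "claw": 0.55}

```text
t: 7.85
ee_pos: [0.5803, -0.2742, 0.1817]
orientation: [0.781, 0.624, 0.001, 0.005]
contact_force: [0.1, 0.0, 0.6]
width: 0.0387
```

Run:
```python
from h import *
go([0.582,-0.2752,0.114],-12.8)
shot("wrist","w4")
```

```text
t 7.85 p [ 0.5803 -0.2742  0.1817] yawx deg 77.22 tilt [ 0.0074 -0.0058] F [0.1 0.  0.6] w 0.0387 q [-0.48  0.23  1.74 -0.    1.16 -0.26]
shift [-0.0003  0.0013  0.0677]
roll 0.02 or -180.0
```

View pics/w4.png

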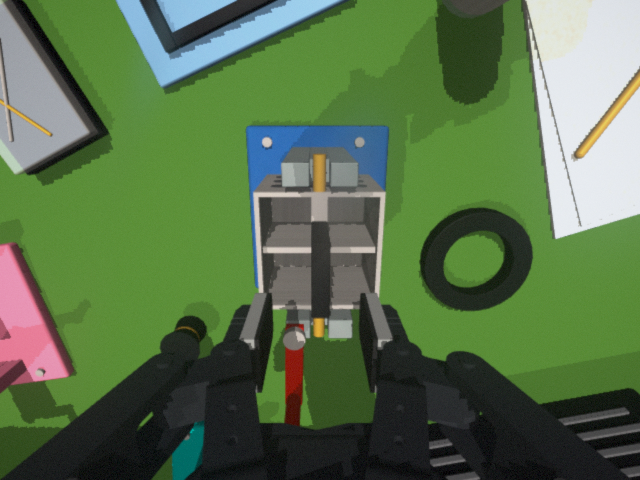

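Request:
send_rows:
  targets:
    - {"x": 0, "y": 0.0013, "z": 0.015, "roll": 0, "claw": 0.55}
    - {"x": 0, "y": 0.0013, "z": 0.03, "roll": 0, "claw": 0.55}
    - {"x": 0, "y": 0.0013, "z": 0.045, "roll": 0, "claw": 0.55}
    - {"x": 0, "y": 0.0013, "z": 0.055, "roll": 0, "claw": 0.55}
    - {"x": 0, "y": 0.0013, "z": 0.064, "roll": 0, "claw": 0.55}
    - {"x": 0, "y": 0.0013, "z": 0.067, "roll": 0, "claw": 0.55}
    - {"x": 0, "y": 0.0013, "z": 0.067, "roll": 0, "claw": 0.55}
    - {"x": 0, "y": 0.0013, "z": 0.067, "roll": 0, "claw": 0.65}
    - {"x": 0, "y": 0.0013, "z": 0.067, "roll": 0, "claw": 0.75}
    - {"x": 0, "y": 0.0013, "z": 0.067, "roll": 0, "claw": 0.75}
  force: 60

```text
t: 8.73
ee_pos: [0.583, -0.2753, 0.1162]
orientation: [0.781, 0.624, 0.002, 0.006]
contact_force: [0.1, 0.2, 1.1]
width: 0.0209
```

Run:
```python
from h import *
go([0.582,-0.2752,0.114],-12.8)
shot("wrist","w5")
```

```text
t 8.73 p [ 0.583  -0.2753  0.1162] yawx deg 77.22 tilt [ 0.0097 -0.007 ] F [0.1 0.2 1.1] w 0.0209 q [-0.48  0.29  1.79 -0.    1.05 -0.25]
shift [-0.0001 -0.001   0.0022]
roll 0.03 or -180.0
```

View pics/w5.png

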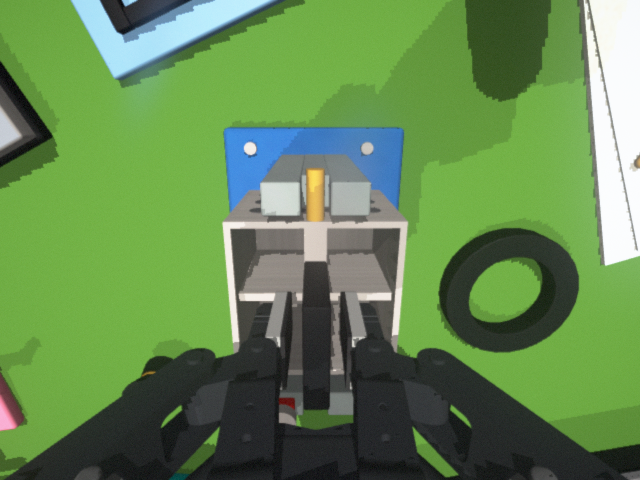

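The fin (304–328, centre 316) sits midway between the pads. I'll close on it.

Request:
send_rows:
  targets:
    - {"x": 0, "y": 0, "z": 0.001, "roll": 0, "claw": 0.8}
    - {"x": 0, "y": 0, "z": 0.001, "roll": 0, "claw": 0.84}
    - {"x": 0, "y": 0, "z": 0.001, "roll": 0, "claw": 0.87}
    - {"x": 0, "y": 0, "z": 0.001, "roll": 0, "claw": 0.9}
    - {"x": 0, "y": 0, "z": 0.001, "roll": 0, "claw": 0.95}
    - {"x": 0, "y": 0, "z": 0.001, "roll": 0, "claw": 1.0}
    - {"x": 0, "y": 0, "z": 0.001, "roll": 0, "claw": 1.0}
    - {"x": 0, "y": 0, "z": 0.001, "roll": 0, "claw": 1.0}
    - {"x": 0, "y": 0, "z": 0.001, "roll": 0, "claw": 1.0}
    - {"x": 0, "y": 0, "z": 0.001, "roll": 0, "claw": 1.0}
  force: 60

```text
t: 9.62
ee_pos: [0.583, -0.2753, 0.1154]
orientation: [0.781, 0.624, 0.002, 0.006]
contact_force: [0.1, -0.5, 2.5]
width: 0.0093
```

Run:
```python
from h import *
s,R=state(); print(R.T@[0,0,1], s["moment"])
```

```text
t 9.62 p [ 0.583  -0.2753  0.1154] yawx deg 77.22 tilt [ 0.0097 -0.007 ] F [ 0.1 -0.5  2.5] w 0.0093 q [-0.48  0.29  1.79 -0.    1.05 -0.25]
[-0.00466628  0.01100306 -0.99992858] [0.12341063 0.15867783 0.02715884]
```

Request:
send_rows:
  targets:
    - {"x": 0, "y": 0, "z": -0.003, "roll": 0, "claw": 1.0}
    - {"x": 0, "y": 0, "z": -0.006, "roll": 0, "claw": 1.0}
    - {"x": 0, "y": 0, "z": -0.01, "roll": 0, "claw": 1.0}
    - {"x": 0, "y": 0, "z": -0.014, "roll": 0, "claw": 1.0}
    - {"x": 0, "y": 0, "z": -0.019, "roll": 0, "claw": 1.0}
    - {"x": 0, "y": 0, "z": -0.025, "roll": 0, "claw": 1.0}
    - {"x": 0, "y": 0.0005, "z": -0.033, "roll": 0, "claw": 1.0}
    - {"x": 0, "y": 0.0005, "z": -0.041, "roll": 0, "claw": 1.0}
    - {"x": 0, "y": 0.0005, "z": -0.05, "roll": 0, "claw": 1.0}
    - {"x": 0, "y": 0.0005, "z": -0.05, "roll": 0, "claw": 1.0}

```text
t: 10.45
ee_pos: [0.5846, -0.2759, 0.1687]
orientation: [0.781, 0.624, 0.003, 0.008]
contact_force: [0.6, -0.5, -2.7]
width: 0.0089
```

Request:
send_rows:
  targets:
    - {"x": 0, "y": 0, "z": -0.01, "roll": 0, "claw": 1.0}
    - {"x": 0, "y": 0, "z": -0.02, "roll": 0, "claw": 1.0}
    - {"x": 0, "y": 0, "z": -0.03, "roll": 0, "claw": 1.0}
    - {"x": 0, "y": 0, "z": -0.04, "roll": 0, "claw": 1.0}
    - {"x": 0, "y": 0, "z": -0.05, "roll": 0, "claw": 1.0}
    - {"x": 0, "y": 0, "z": -0.06, "roll": 0, "claw": 1.0}
    - {"x": 0, "y": 0, "z": -0.07, "roll": 0, "claw": 1.0}
    - {"x": 0, "y": 0, "z": -0.08, "roll": 0, "claw": 1.0}
    - {"x": 0, "y": 0, "z": -0.08, "roll": 0, "claw": 1.0}
    - {"x": 0, "y": 0, "z": -0.08, "roll": 0, "claw": 1.0}

```text
t: 11.28
ee_pos: [0.584, -0.2754, 0.2499]
orientation: [0.781, 0.624, 0.003, 0.009]
contact_force: [-0.5, -0.4, -3.2]
width: 0.0092
```

Run:
```python
from h import *
go([0.550,-0.0492,0.24],10.0)
shot("wrist","w6");shot("scene","s6",3,(170,120,370,300))
```

```text
t 11.28 p [ 0.584  -0.2754  0.2499] yawx deg 77.22 tilt [ 0.0158 -0.0102] F [-0.5 -0.4 -3.2] w 0.0092 q [-0.48  0.19  1.66 -0.    1.27 -0.25]
shift [ 0.2131 -0.0834  0.007 ]
roll -22.77 or 157.2
```

View pics/w6.png

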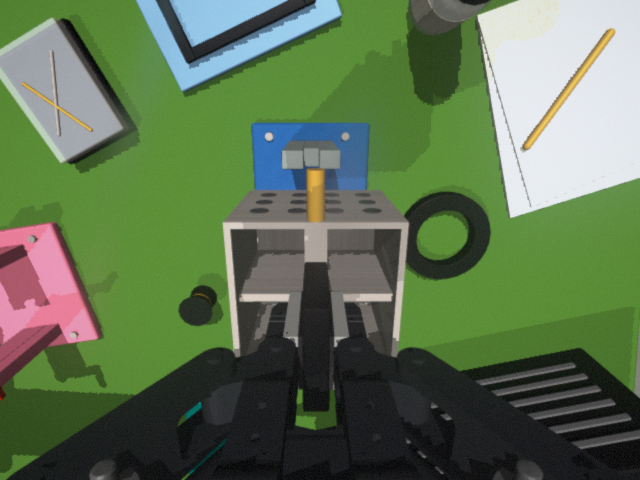

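View pics/s6.png

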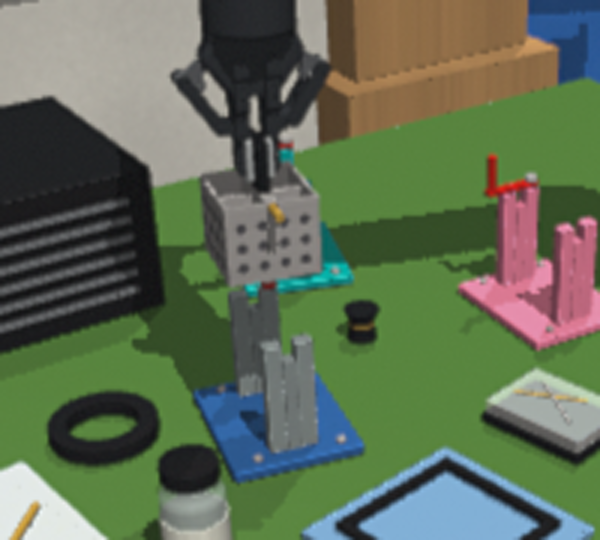

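Request:
send_rows:
  targets:
    - {"x": 0.015, "y": -0.006, "z": 0, "roll": -2, "claw": 1.0}
    - {"x": 0.04, "y": -0.015, "z": 0, "roll": -5, "claw": 1.0}
    - {"x": 0.068, "y": -0.026, "z": 0, "roll": -8, "claw": 1.0}
    - {"x": 0.096, "y": -0.037, "z": 0, "roll": -11, "claw": 1.0}
    - {"x": 0.124, "y": -0.048, "z": 0, "roll": -14, "claw": 1.0}
    - {"x": 0.152, "y": -0.059, "z": 0, "roll": -17, "claw": 1.0}
    - {"x": 0.18, "y": -0.07, "z": 0, "roll": -20, "claw": 1.0}
    - {"x": 0.2, "y": -0.078, "z": 0, "roll": -22, "claw": 1.0}
    - {"x": 0.213, "y": -0.083, "z": 0, "roll": -22.8, "claw": 1.0}
    - {"x": 0.213, "y": -0.083, "z": 0, "roll": -22.8, "claw": 1.0}

```text
t: 12.22
ee_pos: [0.5481, -0.0458, 0.2448]
orientation: [0.641, 0.767, 0.001, 0.007]
contact_force: [-0.2, -1.0, -3.7]
width: 0.0091
```

Run:
```python
from h import *
go([0.550,-0.0492,0.09],10.0)
shot("wrist","w7");
```

```text
t 12.22 p [ 0.5481 -0.0458  0.2448] yawx deg 100.22 tilt [ 0.0113 -0.0071] F [-0.2 -1.  -3.7] w 0.0091 q [-0.13  0.01  1.86 -0.01  1.25 -0.3 ]
shift [-0.0023 -0.0003  0.1548]
roll 0.22 or -179.8
```

View pics/w7.png

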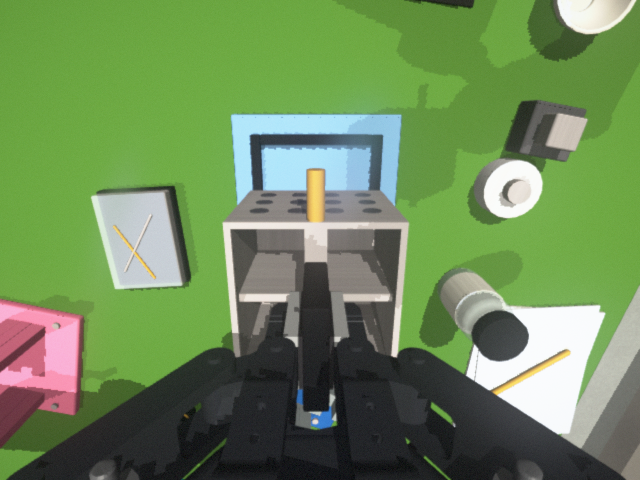

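Request:
send_rows:
  targets:
    - {"x": -0.002, "y": 0, "z": 0.015, "roll": 0, "claw": 1.0}
    - {"x": -0.002, "y": 0, "z": 0.035, "roll": 0, "claw": 1.0}
    - {"x": -0.002, "y": 0, "z": 0.055, "roll": 0, "claw": 1.0}
    - {"x": -0.002, "y": 0, "z": 0.075, "roll": 0, "claw": 1.0}
    - {"x": -0.002, "y": 0, "z": 0.095, "roll": 0, "claw": 1.0}
    - {"x": -0.002, "y": 0, "z": 0.11, "roll": 0, "claw": 1.0}
    - {"x": -0.002, "y": 0, "z": 0.122, "roll": 0, "claw": 1.0}
    - {"x": -0.002, "y": 0, "z": 0.13, "roll": 0, "claw": 1.0}
    - {"x": -0.002, "y": 0, "z": 0.133, "roll": 0, "claw": 1.0}
    - {"x": -0.002, "y": 0, "z": 0.133, "roll": 0, "claw": 1.0}

```text
t: 13.1
ee_pos: [0.5504, -0.0511, 0.1115]
orientation: [0.642, 0.767, 0.0, 0.007]
contact_force: [-0.2, 0.3, -4.1]
width: 0.009
```

Run:
```python
from h import *
go([0.550,-0.0492,0.088],10.0)
shot("wrist","w8");shot("scene","s8",3,(220,200,420,350))
```

```text
t 13.1 p [ 0.5504 -0.0511  0.1115] yawx deg 100.13 tilt [ 0.011  -0.0088] F [-0.2  0.3 -4.1] w 0.009 q [-0.13  0.13  1.99 -0.01  1.   -0.31]
shift [ 0.0021 -0.0003  0.0235]
roll 0.13 or -179.9
```

View pics/w8.png

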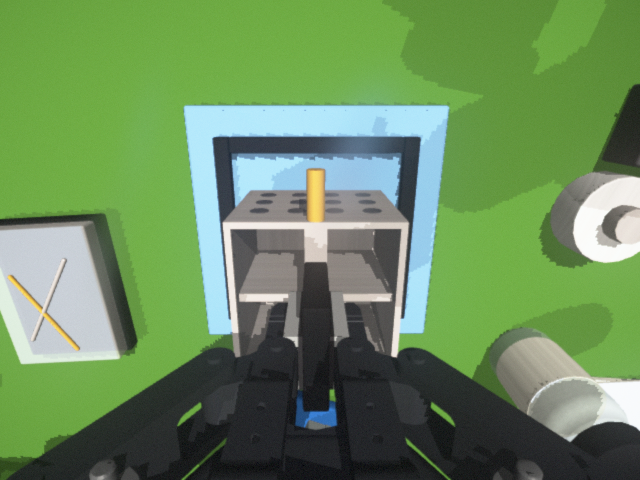

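View pics/s8.png

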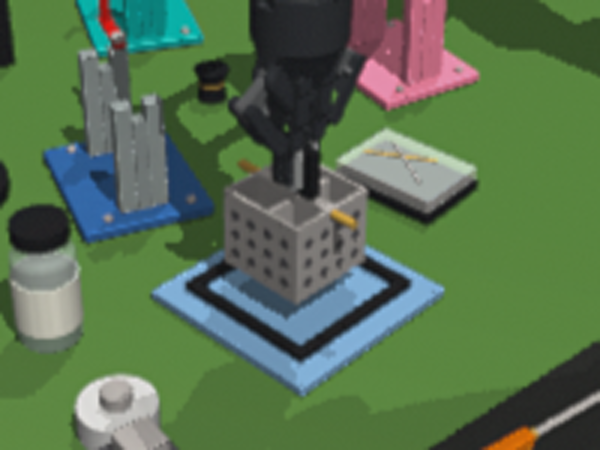

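Request:
send_rows:
  targets:
    - {"x": 0.002, "y": 0, "z": 0.004, "roll": 0, "claw": 1.0}
    - {"x": 0.002, "y": 0, "z": 0.008, "roll": 0, "claw": 1.0}
    - {"x": 0.002, "y": 0, "z": 0.011, "roll": 0, "claw": 1.0}
    - {"x": 0.002, "y": 0, "z": 0.014, "roll": 0, "claw": 1.0}
    - {"x": 0.002, "y": 0, "z": 0.016, "roll": 0, "claw": 1.0}
    - {"x": 0.002, "y": 0, "z": 0.018, "roll": 0, "claw": 1.0}
    - {"x": 0.002, "y": 0, "z": 0.02, "roll": 0, "claw": 1.0}
    - {"x": 0.002, "y": 0, "z": 0.021, "roll": 0, "claw": 1.0}
    - {"x": 0.002, "y": 0, "z": 0.022, "roll": 0, "claw": 1.0}
    - {"x": 0.002, "y": 0, "z": 0.022, "roll": 0, "claw": 1.0}

```text
t: 14.03
ee_pos: [0.5513, -0.0492, 0.0907]
orientation: [0.642, 0.767, 0.001, 0.008]
contact_force: [0.0, -0.4, -3.1]
width: 0.0095
```

Run:
```python
from h import *
go([0.550,-0.0492,0.088],10.0)
```

```text
t 14.03 p [ 0.5513 -0.0492  0.0907] yawx deg 100.15 tilt [ 0.0134 -0.0091] F [ 0.  -0.4 -3.1] w 0.0095 q [-0.13  0.16  2.01 -0.01  0.96 -0.3 ]
shift [ 0.0002 -0.0013  0.0027]
roll 0.16 or -179.8
```

Not touching yet (force is still the basket's weight). I'll continue gently.

Request:
send_rows:
  targets:
    - {"x": 0, "y": -0.001, "z": 0.001, "roll": 0, "claw": 1.0}
    - {"x": 0, "y": -0.001, "z": 0.001, "roll": 0, "claw": 1.0}
    - {"x": 0, "y": -0.001, "z": 0.002, "roll": 0, "claw": 1.0}
    - {"x": 0, "y": -0.001, "z": 0.002, "roll": 0, "claw": 1.0}
    - {"x": 0, "y": -0.001, "z": 0.003, "roll": 0, "claw": 1.0}
    - {"x": 0, "y": -0.001, "z": 0.003, "roll": 0, "claw": 1.0}
    - {"x": 0, "y": -0.001, "z": 0.0035, "roll": 0, "claw": 1.0}
    - {"x": 0, "y": -0.001, "z": 0.0035, "roll": 0, "claw": 1.0}
    - {"x": 0, "y": -0.001, "z": 0.0035, "roll": 0, "claw": 1.0}
    - {"x": 0, "y": -0.001, "z": 0.0035, "roll": 0, "claw": 1.0}

```text
t: 14.87
ee_pos: [0.5504, -0.0494, 0.0872]
orientation: [0.642, 0.767, 0.001, 0.008]
contact_force: [0.5, -0.4, -4.2]
width: 0.0089
```

Request:
send_rows:
  targets:
    - {"x": 0, "y": 0, "z": 0.001, "roll": 0, "claw": 1.0}
    - {"x": 0, "y": 0, "z": 0.001, "roll": 0, "claw": 1.0}
    - {"x": 0, "y": 0, "z": 0.0015, "roll": 0, "claw": 1.0}
    - {"x": 0, "y": 0, "z": 0.0015, "roll": 0, "claw": 1.0}
    - {"x": 0, "y": 0, "z": 0.002, "roll": 0, "claw": 1.0}
    - {"x": 0, "y": 0, "z": 0.002, "roll": 0, "claw": 1.0}
    - {"x": 0, "y": 0, "z": 0.0025, "roll": 0, "claw": 1.0}
    - {"x": 0, "y": 0, "z": 0.0025, "roll": 0, "claw": 1.0}
    - {"x": 0, "y": 0, "z": 0.0025, "roll": 0, "claw": 1.0}
    - {"x": 0, "y": 0, "z": 0.0025, "roll": 0, "claw": 1.0}

```text
t: 15.7
ee_pos: [0.5512, -0.0496, 0.0866]
orientation: [0.642, 0.767, 0.001, 0.009]
contact_force: [-3.1, -0.9, 9.4]
width: 0.0095
```

Run:
```python
from h import *
go([0.550,-0.0492,0.086],10.0)
shot("scene","s9",3,(220,200,420,350))
```

```text
t 15.7 p [ 0.5512 -0.0496  0.0866] yawx deg 100.14 tilt [ 0.0148 -0.0094] F [-3.1 -0.9  9.4] w 0.0095 q [-0.13  0.16  2.01 -0.01  0.95 -0.3 ]
shift [ 0.0006 -0.0012  0.0006]
roll 0.15 or -179.9
```

View pics/s9.png

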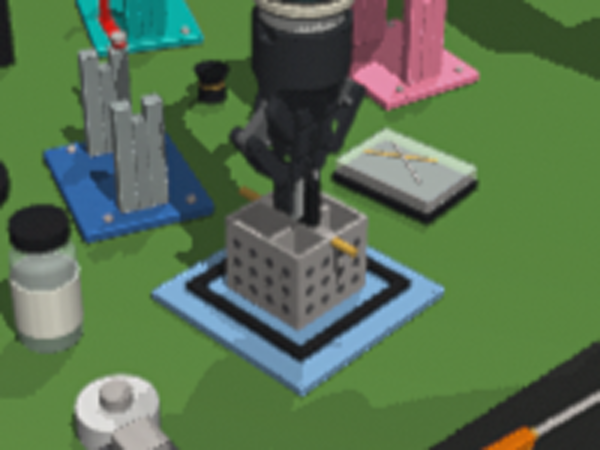

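Contact at 9 N and the basket stands inside the rim. I'll release and rise.

Request:
send_rows:
  targets:
    - {"x": 0, "y": 0, "z": 0, "roll": 0, "claw": 0.92}
    - {"x": 0, "y": 0, "z": 0, "roll": 0, "claw": 0.86}
    - {"x": 0, "y": 0, "z": 0, "roll": 0, "claw": 0.8}
    - {"x": 0, "y": 0, "z": 0, "roll": 0, "claw": 0.7}
    - {"x": 0, "y": 0, "z": 0, "roll": 0, "claw": 0.65}
    - {"x": 0, "y": 0, "z": 0, "roll": 0, "claw": 0.65}
    - {"x": 0, "y": 0, "z": -0.02, "roll": 0, "claw": 0.65}
    - {"x": 0, "y": 0, "z": -0.05, "roll": 0, "claw": 0.65}
    - {"x": 0, "y": 0, "z": -0.085, "roll": 0, "claw": 0.65}
    - {"x": 0, "y": 0, "z": -0.12, "roll": 0, "claw": 0.65}

```text
t: 16.58
ee_pos: [0.5486, -0.0484, 0.2069]
orientation: [0.642, 0.767, 0.001, 0.008]
contact_force: [1.4, -0.2, -0.2]
width: 0.0298
```

Request:
send_rows:
  targets:
    - {"x": 0, "y": 0.0, "z": -0.03, "roll": 0, "claw": 0.65}
    - {"x": 0.05, "y": 0, "z": -0.06, "roll": 0, "claw": 0.65}
    - {"x": 0.1, "y": 0, "z": -0.08, "roll": 0, "claw": 0.65}
    - {"x": 0.15, "y": 0, "z": -0.08, "roll": 0, "claw": 0.65}
    - {"x": 0.2, "y": 0, "z": -0.08, "roll": 0, "claw": 0.65}
    - {"x": 0.2, "y": 0, "z": -0.08, "roll": 0, "claw": 0.65}
    - {"x": 0.2, "y": 0, "z": -0.08, "roll": 0, "claw": 0.65}
    - {"x": 0.2, "y": 0, "z": -0.08, "roll": 0, "claw": 0.65}
    - {"x": 0.2, "y": 0, "z": -0.08, "roll": 0, "claw": 0.65}
    - {"x": 0.2, "y": 0, "z": -0.08, "roll": 0, "claw": 0.65}

```text
t: 17.42
ee_pos: [0.5125, 0.1481, 0.2843]
orientation: [0.642, 0.767, 0.0, 0.008]
contact_force: [0.5, 0.2, -0.7]
width: 0.0295
```

Run:
```python
from h import *
state()
shot("wrist","w10");shot("top","t10")
```

```text
t 17.42 p [0.5125 0.1481 0.2843] yawx deg 100.09 tilt [ 0.0121 -0.0099] F [ 0.5  0.2 -0.7] w 0.0295 q [ 0.24 -0.04  1.84 -0.01  1.33  0.07]
```

View pics/w10.png

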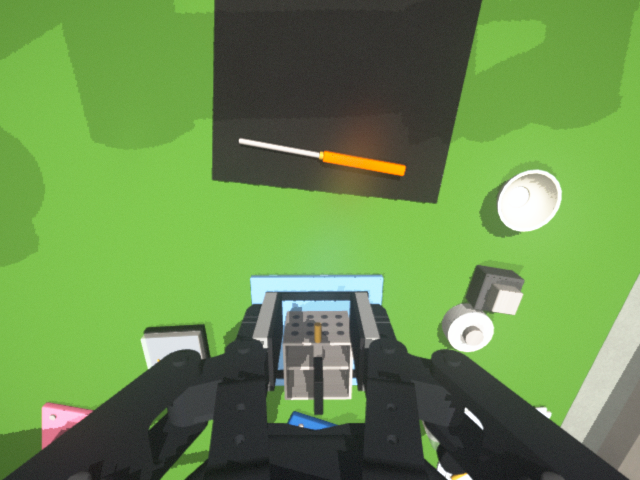

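View pics/t10.png

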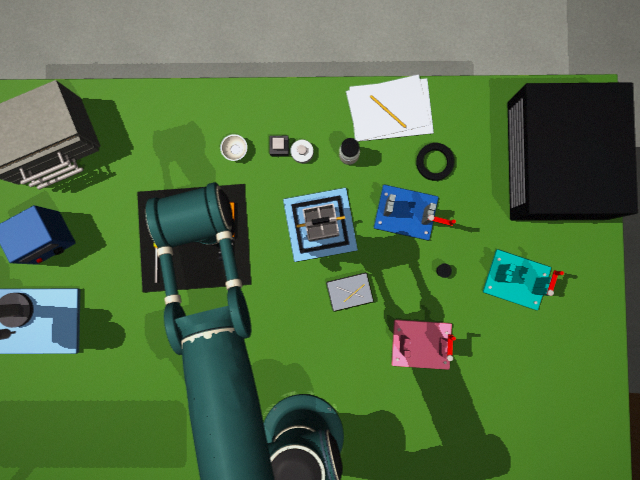

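The basket stands inside the rim at (320,222) in the top view. The orange file's handle spans (322,155)–(405,170) in the wrist view. I'll measure it.

```bash
cat >> h.py <<'E'
COL={"orange":((6,150,110),(19,255,255)),"yellow":((23,150,110),(34,255,255))}
def handle(c,im,col,z=0.009,roi=None):
    m=mask(im,*COL[col])
    if roi: 
        k=np.zeros_like(m);k[roi[1]:roi[3],roi[0]:roi[2]]=1;m=m*k
    b=blobs(m,60)[0];r=cv2.minAreaRect(b);bx=cv2.boxPoints(r)
    P=np.array([plane(c,u,v,z)[:2] for u,v in bx])
    if np.linalg.norm(P[0]-P[1])>np.linalg.norm(P[1]-P[2]): P=P[[1,2,3,0]]
    e1=(P[0]+P[1])/2;e2=(P[2]+P[3])/2
    print(col,"px",np.round(bx).tolist(),"ends",np.round(e1,4),np.round(e2,4),"ctr",np.round((e1+e2)/2,4),"len",round(np.linalg.norm(e1-e2),4),"wid",round(np.linalg.norm(P[0]-P[1]),4),"ang",round(np.degrees(np.arctan2(*(e2-e1)[::-1])),1))
    return e1,e2
E
python3 - <<'E'
from h import *
c=eyes.calibration("wrist");im=cv2.imread("pics/w10.png")[:,:,::-1].copy()
handle(c,im,"orange",0.012,(200,100,480,230))
print("tip",plane(c,240,140,.009))
E
```

```text
orange px [[320.0, 162.0], [322.0, 149.0], [406.0, 164.0], [404.0, 177.0]] ends [0.5136 0.1869] [0.6117 0.1865] ctr [0.5627 0.1867] len 0.0982 wid 0.0145 ang -0.3
tip [0.42201939 0.18742732 0.009     ]
```

Run:
```python
from h import *
go([0.601,0.1867,0.12],90)
```

```text
t 17.52 p [0.5126 0.1478 0.2843] yawx deg 100.03 tilt [ 0.0121 -0.0096] F [-0.1  0.1 -0.2] w 0.0297 q [ 0.24 -0.04  1.84 -0.01  1.33  0.07]
shift [0.0248 0.0922 0.165 ]
roll -79.97 or 100.0
```

Request:
send_rows:
  targets:
    - {"x": 0.025, "y": 0.092, "z": 0.02, "roll": -80, "claw": 0.6}
    - {"x": 0.025, "y": 0.092, "z": 0.04, "roll": -80, "claw": 0.6}
    - {"x": 0.025, "y": 0.092, "z": 0.06, "roll": -80, "claw": 0.6}
    - {"x": 0.025, "y": 0.092, "z": 0.08, "roll": -80, "claw": 0.6}
    - {"x": 0.025, "y": 0.092, "z": 0.1, "roll": -80, "claw": 0.6}
    - {"x": 0.025, "y": 0.092, "z": 0.12, "roll": -80, "claw": 0.6}
    - {"x": 0.025, "y": 0.092, "z": 0.14, "roll": -80, "claw": 0.6}
    - {"x": 0.025, "y": 0.092, "z": 0.14, "roll": -80, "claw": 0.6}
    - {"x": 0.025, "y": 0.092, "z": 0.14, "roll": -80, "claw": 0.6}
    - {"x": 0.025, "y": 0.092, "z": 0.14, "roll": -80, "claw": 0.6}

```text
t: 18.35
ee_pos: [0.6005, 0.1851, 0.1437]
orientation: [0.07, 0.998, -0.005, 0.005]
contact_force: [-0.4, -0.4, -0.2]
width: 0.0341
```

Request:
send_rows:
  targets:
    - {"x": 0, "y": 0, "z": 0, "roll": -11, "claw": 0.6}
    - {"x": 0, "y": 0, "z": 0, "roll": -11, "claw": 0.6}
    - {"x": 0, "y": 0, "z": 0, "roll": -11, "claw": 0.6}
    - {"x": 0, "y": 0, "z": 0, "roll": -11, "claw": 0.6}
    - {"x": 0, "y": 0, "z": 0, "roll": -11, "claw": 0.6}
    - {"x": 0, "y": 0, "z": 0, "roll": -11, "claw": 0.6}
    - {"x": 0, "y": 0, "z": 0, "roll": -11, "claw": 0.6}
    - {"x": 0, "y": 0, "z": 0, "roll": -11, "claw": 0.6}
    - {"x": 0, "y": 0, "z": 0, "roll": -11, "claw": 0.6}
    - {"x": 0, "y": 0, "z": 0, "roll": -11, "claw": 0.6}

```text
t: 19.18
ee_pos: [0.6004, 0.1852, 0.1437]
orientation: [-0.026, 1.0, -0.005, 0.005]
contact_force: [-0.5, 0.5, -0.5]
width: 0.034
```

Run:
```python
from h import *
go([0.601,0.1867,0.006],90)
c,im=shot("wrist","w11")
handle(c,im,"orange",0.012)
```

```text
t 19.18 p [0.6004 0.1852 0.1437] yawx deg -177.02 tilt [ 0.0101 -0.0103] F [-0.5  0.5 -0.5] w 0.034 q [ 0.27  0.24  1.8  -0.01  1.09 -1.35]
shift [0.0007 0.0029 0.1377]
roll 2.98 or -177.0
orange px [[309.0, 238.0], [316.0, 109.0], [334.0, 110.0], [327.0, 239.0]] ends [0.5144 0.1871] [0.6116 0.1874] ctr [0.563  0.1872] len 0.0972 wid 0.0125 ang 0.2
```

View pics/w11.png

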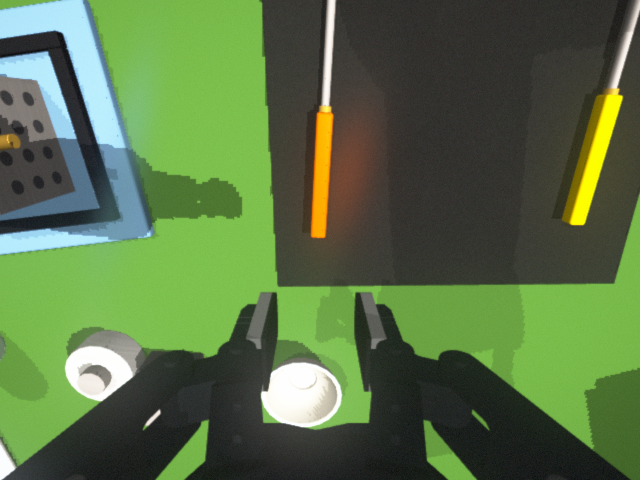

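Request:
send_rows:
  targets:
    - {"x": 0.0005, "y": 0.003, "z": 0.02, "roll": 3, "claw": 0.6}
    - {"x": 0.0005, "y": 0.003, "z": 0.04, "roll": 3, "claw": 0.6}
    - {"x": 0.0005, "y": 0.003, "z": 0.06, "roll": 3, "claw": 0.6}
    - {"x": 0.0005, "y": 0.003, "z": 0.08, "roll": 3, "claw": 0.6}
    - {"x": 0.0005, "y": 0.003, "z": 0.095, "roll": 3, "claw": 0.6}
    - {"x": 0.0005, "y": 0.003, "z": 0.105, "roll": 3, "claw": 0.6}
    - {"x": 0.0005, "y": 0.003, "z": 0.11, "roll": 3, "claw": 0.6}
    - {"x": 0.0005, "y": 0.003, "z": 0.11, "roll": 3, "claw": 0.6}
    - {"x": 0.0005, "y": 0.003, "z": 0.11, "roll": 3, "claw": 0.6}
    - {"x": 0.0005, "y": 0.003, "z": 0.11, "roll": 3, "claw": 0.6}

```text
t: 20.07
ee_pos: [0.602, 0.1874, 0.035]
orientation: [0.0, 1.0, -0.005, 0.006]
contact_force: [-0.2, 0.6, 1.2]
width: 0.0343
```

Run:
```python
from h import *
go([0.601,0.187,0.006],90)
c,im=shot("wrist","w12")
```

```text
t 20.07 p [0.602  0.1874 0.035 ] yawx deg 179.99 tilt [ 0.0123 -0.0097] F [-0.2  0.6  1.2] w 0.0343 q [ 0.27  0.36  1.87 -0.02  0.9  -1.29]
shift [ 0.0014 -0.0001  0.029 ]
roll -0.02 or 180.0
```

View pics/w12.png

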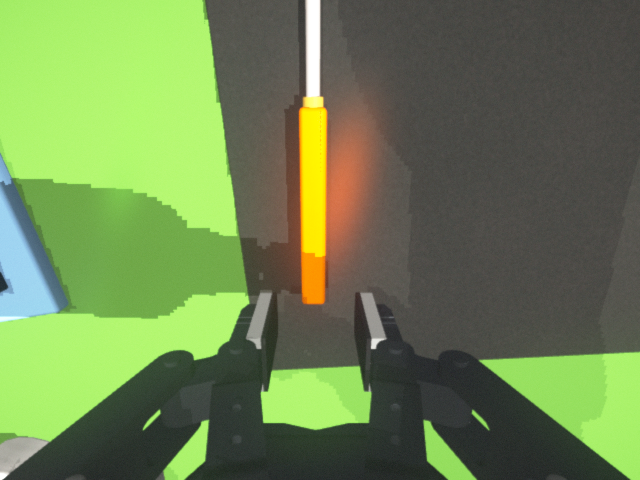

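Request:
send_rows:
  targets:
    - {"x": 0.001, "y": 0, "z": 0.012, "roll": 0, "claw": 0.6}
    - {"x": 0.001, "y": 0, "z": 0.02, "roll": 0, "claw": 0.6}
    - {"x": 0.001, "y": 0, "z": 0.025, "roll": 0, "claw": 0.65}
    - {"x": 0.001, "y": 0, "z": 0.028, "roll": 0, "claw": 0.7}
    - {"x": 0.001, "y": 0, "z": 0.028, "roll": 0, "claw": 0.75}
    - {"x": 0.001, "y": 0, "z": 0.028, "roll": 0, "claw": 0.8}
    - {"x": 0.001, "y": 0, "z": 0.028, "roll": 0, "claw": 0.85}
    - {"x": 0.001, "y": 0, "z": 0.028, "roll": 0, "claw": 0.9}
    - {"x": 0.001, "y": 0, "z": 0.028, "roll": 0, "claw": 0.95}
    - {"x": 0.001, "y": 0, "z": 0.028, "roll": 0, "claw": 0.95}
  force: 20

```text
t: 20.95
ee_pos: [0.6017, 0.1872, 0.0075]
orientation: [0.0, 1.0, -0.005, 0.007]
contact_force: [0.3, 0.2, -0.5]
width: 0.0115
```

Request:
send_rows:
  targets:
    - {"x": 0, "y": 0, "z": -0.005, "roll": 0, "claw": 0.95}
    - {"x": 0, "y": 0, "z": -0.01, "roll": 0, "claw": 0.95}
    - {"x": 0, "y": 0, "z": -0.015, "roll": 0, "claw": 0.95}
    - {"x": 0, "y": 0, "z": -0.02, "roll": 0, "claw": 0.95}
    - {"x": 0, "y": 0, "z": -0.025, "roll": 0, "claw": 0.95}
    - {"x": 0, "y": 0, "z": -0.03, "roll": 0, "claw": 0.95}
    - {"x": 0, "y": 0, "z": -0.035, "roll": 0, "claw": 0.95}
    - {"x": 0, "y": 0, "z": -0.04, "roll": 0, "claw": 0.95}
    - {"x": 0, "y": 0, "z": -0.04, "roll": 0, "claw": 0.95}
    - {"x": 0, "y": 0, "z": -0.04, "roll": 0, "claw": 0.95}

```text
t: 21.78
ee_pos: [0.6016, 0.1877, 0.048]
orientation: [0.0, 1.0, -0.005, 0.007]
contact_force: [0.3, 1.1, -0.9]
width: 0.0113
```

Run:
```python
from h import *
s,R=state();print(s["moment"])
shot("wrist","w13");shot("scene","s13",3,(330,230,530,400))
```

```text
t 21.78 p [0.6016 0.1877 0.048 ] yawx deg 179.98 tilt [ 0.0142 -0.0092] F [ 0.3  1.1 -0.9] w 0.0113 q [ 0.27  0.34  1.87 -0.02  0.92 -1.29]
[0.05875285 0.02584252 0.00725582]
```

View pics/w13.png

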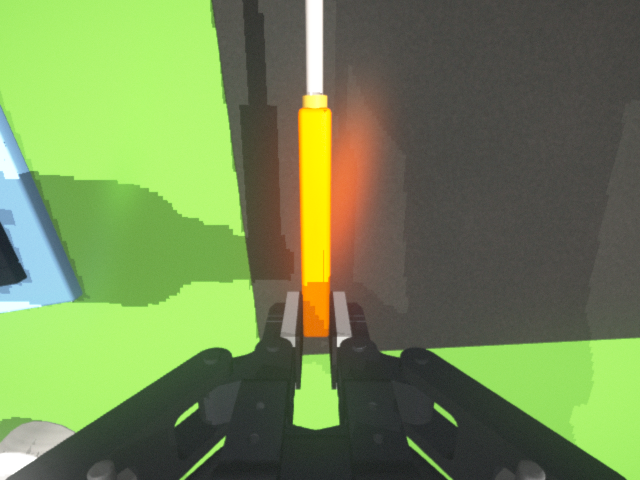

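View pics/s13.png

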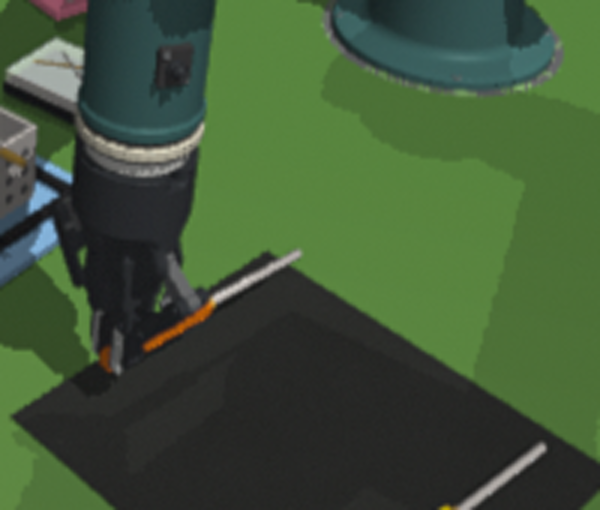

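Request:
send_rows:
  targets:
    - {"x": 0, "y": 0, "z": 0, "roll": 0, "claw": 0.9}
    - {"x": 0, "y": 0, "z": 0, "roll": 0, "claw": 0.9}
    - {"x": 0, "y": 0, "z": 0, "roll": 0, "claw": 0.88}
    - {"x": 0, "y": 0, "z": 0, "roll": 0, "claw": 0.88}
    - {"x": 0, "y": 0, "z": 0, "roll": 0, "claw": 0.875}
    - {"x": 0, "y": 0, "z": 0, "roll": 0, "claw": 0.875}
    - {"x": 0, "y": 0, "z": 0, "roll": 0, "claw": 0.87}
    - {"x": 0, "y": 0, "z": 0, "roll": 0, "claw": 0.87}
    - {"x": 0, "y": 0, "z": 0, "roll": 0, "claw": 0.87}
    - {"x": 0, "y": 0, "z": 0, "roll": 0, "claw": 0.87}

```text
t: 22.72
ee_pos: [0.6009, 0.1876, 0.0473]
orientation: [0.0, 1.0, -0.005, 0.006]
contact_force: [-0.0, -0.5, -0.5]
width: 0.011
```

Run:
```python
from h import *
s,R=state();print(s["moment"])
shot("wrist","w14");shot("scene","s14",3,(330,230,530,400))
```

```text
t 22.72 p [0.6009 0.1876 0.0473] yawx deg 179.98 tilt [ 0.0128 -0.0095] F [-0.  -0.5 -0.5] w 0.011 q [ 0.27  0.34  1.87 -0.02  0.92 -1.29]
[-0.00392714  0.02325131  0.00139605]
```

View pics/s14.png

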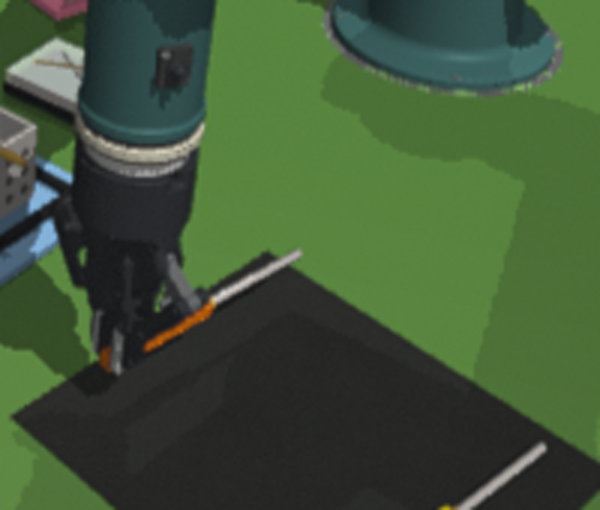

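Still held level. I'll ease off further in small steps.

Request:
send_rows:
  targets:
    - {"x": 0, "y": 0, "z": 0, "roll": 0, "claw": 0.868}
    - {"x": 0, "y": 0, "z": 0, "roll": 0, "claw": 0.868}
    - {"x": 0, "y": 0, "z": 0, "roll": 0, "claw": 0.866}
    - {"x": 0, "y": 0, "z": 0, "roll": 0, "claw": 0.866}
    - {"x": 0, "y": 0, "z": 0, "roll": 0, "claw": 0.864}
    - {"x": 0, "y": 0, "z": 0, "roll": 0, "claw": 0.864}
    - {"x": 0, "y": 0, "z": 0, "roll": 0, "claw": 0.864}
    - {"x": 0, "y": 0, "z": 0, "roll": 0, "claw": 0.862}
    - {"x": 0, "y": 0, "z": 0, "roll": 0, "claw": 0.862}
    - {"x": 0, "y": 0, "z": 0, "roll": 0, "claw": 0.862}

```text
t: 23.65
ee_pos: [0.601, 0.1875, 0.0473]
orientation: [0.0, 1.0, -0.005, 0.006]
contact_force: [1.3, -0.6, -0.5]
width: 0.0117
```

Run:
```python
from h import *
s,R=state();print(s["moment"])
shot("wrist","w15");shot("scene","s15",3,(330,230,530,400))
```

```text
t 23.65 p [0.601  0.1875 0.0473] yawx deg 179.98 tilt [ 0.0128 -0.0095] F [ 1.3 -0.6 -0.5] w 0.0117 q [ 0.27  0.34  1.87 -0.02  0.92 -1.29]
[0.02869468 0.00514675 0.02967657]
```

View pics/s15.png

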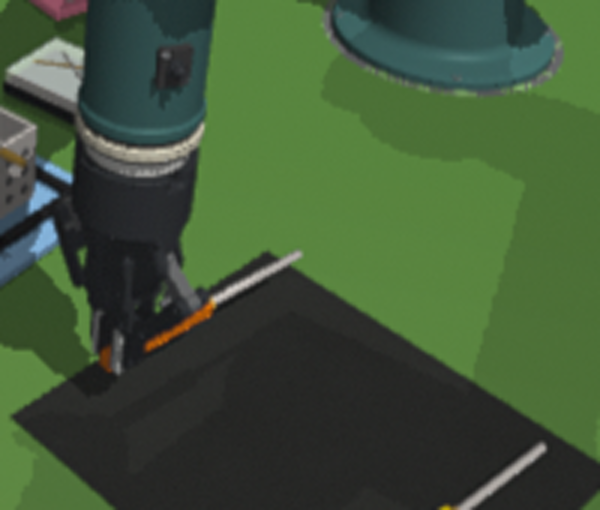

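Request:
send_rows:
  targets:
    - {"x": 0, "y": 0, "z": 0, "roll": 0, "claw": 0.86}
    - {"x": 0, "y": 0, "z": 0, "roll": 0, "claw": 0.86}
    - {"x": 0, "y": 0, "z": 0, "roll": 0, "claw": 0.86}
    - {"x": 0, "y": 0, "z": 0, "roll": 0, "claw": 0.858}
    - {"x": 0, "y": 0, "z": 0, "roll": 0, "claw": 0.858}
    - {"x": 0, "y": 0, "z": 0, "roll": 0, "claw": 0.858}
    - {"x": 0, "y": 0, "z": 0, "roll": 0, "claw": 0.856}
    - {"x": 0, "y": 0, "z": 0, "roll": 0, "claw": 0.856}
    - {"x": 0, "y": 0, "z": 0, "roll": 0, "claw": 0.856}
    - {"x": 0, "y": 0, "z": 0, "roll": 0, "claw": 0.856}

```text
t: 24.58
ee_pos: [0.601, 0.1876, 0.0473]
orientation: [0.0, 1.0, -0.005, 0.006]
contact_force: [0.1, 0.8, -0.4]
width: 0.0127
```

Run:
```python
from h import *
s,R=state();print(s["moment"])
shot("wrist","w16");shot("scene","s16",3,(330,230,530,400))
```

```text
t 24.58 p [0.601  0.1876 0.0473] yawx deg 179.98 tilt [ 0.0128 -0.0095] F [ 0.1  0.8 -0.4] w 0.0127 q [ 0.27  0.34  1.87 -0.02  0.92 -1.29]
[-0.01447213  0.04546066  0.02198618]
```

View pics/s16.png

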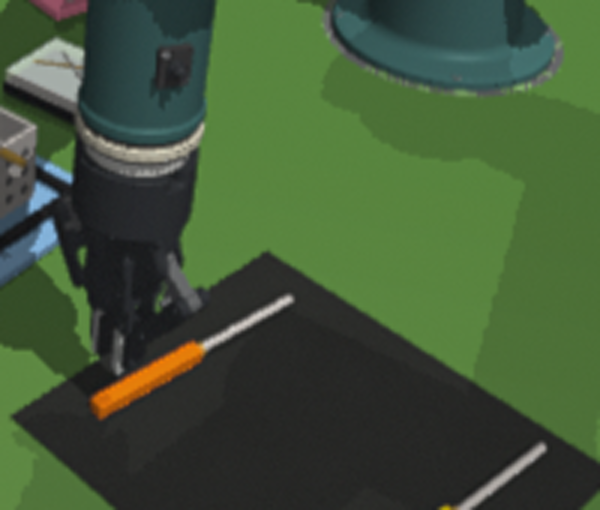

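The grip holds its set force until it lets go, so the file dropped flat on the mat and did not pivot. The new plan is to grip at the handle's centre and press the handle's end up on the fixed yoke post, so the file turns in the pads. I'll measure again.

Request:
send_rows:
  targets:
    - {"x": 0, "y": 0, "z": -0.02, "roll": 0, "claw": 0.75}
    - {"x": 0, "y": 0, "z": -0.05, "roll": 0, "claw": 0.6}
    - {"x": 0.03, "y": 0, "z": -0.09, "roll": 0, "claw": 0.6}
    - {"x": 0.05, "y": 0, "z": -0.12, "roll": 0, "claw": 0.6}
    - {"x": 0.05, "y": 0.0, "z": -0.13, "roll": 0, "claw": 0.6}
    - {"x": 0.05, "y": 0.0, "z": -0.13, "roll": 0, "claw": 0.6}
    - {"x": 0.05, "y": 0.0, "z": -0.13, "roll": 0, "claw": 0.6}
    - {"x": 0.05, "y": 0.0, "z": -0.13, "roll": 0, "claw": 0.6}
    - {"x": 0.05, "y": 0.0, "z": -0.13, "roll": 0, "claw": 0.6}
    - {"x": 0.05, "y": 0.0, "z": -0.13, "roll": 0, "claw": 0.6}

```text
t: 25.52
ee_pos: [0.5486, 0.1883, 0.1741]
orientation: [0.0, 1.0, -0.005, 0.005]
contact_force: [0.3, 0.1, 0.2]
width: 0.0342
```

Run:
```python
from h import *
state()
c,im=shot("wrist","w17")
e=handle(c,im,"orange",0.012);handle(c,im,"yellow",0.012)
```

```text
t 25.52 p [0.5486 0.1883 0.1741] yawx deg 179.97 tilt [ 0.0091 -0.0107] F [0.3 0.1 0.2] w 0.0342 q [ 0.3   0.13  1.88 -0.01  1.13 -1.27]
orange px [[310.0, 181.0], [325.0, 181.0], [325.0, 285.0], [310.0, 285.0]] ends [0.5192 0.1892] [0.6165 0.1893] ctr [0.5678 0.1893] len 0.0974 wid 0.0127 ang 0.1
yellow px [[526.0, 257.0], [549.0, 143.0], [570.0, 147.0], [547.0, 262.0]] ends [0.4896 0.3856] [0.59   0.3869] ctr [0.5398 0.3863] len 0.1005 wid 0.0181 ang 0.8
```

View pics/w17.png

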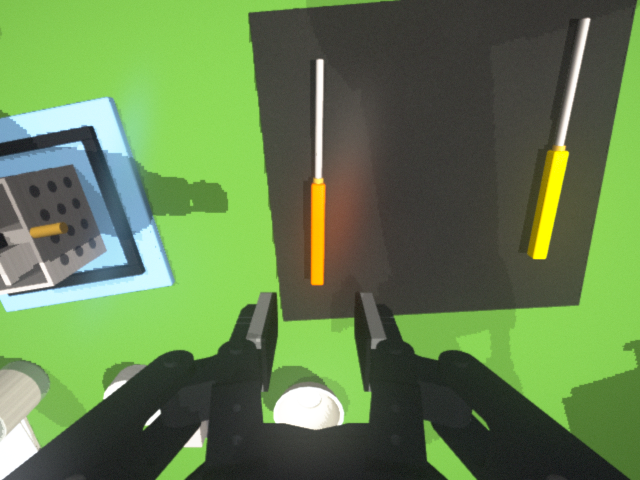

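Run:
```python
from h import *
go([0.560,0.189,0.006],90)
```

```text
t 25.57 p [0.5487 0.1884 0.1744] yawx deg 179.97 tilt [ 0.0095 -0.0105] F [ 0.   0.2 -0.4] w 0.0342 q [ 0.3   0.12  1.88 -0.01  1.13 -1.27]
shift [-0.0097  0.0024  0.1685]
roll -0.04 or 180.0
```

Request:
send_rows:
  targets:
    - {"x": -0.0095, "y": 0.0024, "z": 0.03, "roll": 0, "claw": 0.6}
    - {"x": -0.0095, "y": 0.0024, "z": 0.06, "roll": 0, "claw": 0.6}
    - {"x": -0.0095, "y": 0.0024, "z": 0.09, "roll": 0, "claw": 0.6}
    - {"x": -0.0095, "y": 0.0024, "z": 0.11, "roll": 0, "claw": 0.6}
    - {"x": -0.0095, "y": 0.0024, "z": 0.125, "roll": 0, "claw": 0.6}
    - {"x": -0.0095, "y": 0.0024, "z": 0.135, "roll": 0, "claw": 0.6}
    - {"x": -0.0095, "y": 0.0024, "z": 0.14, "roll": 0, "claw": 0.6}
    - {"x": -0.0095, "y": 0.0024, "z": 0.14, "roll": 0, "claw": 0.6}
    - {"x": -0.0095, "y": 0.0024, "z": 0.14, "roll": 0, "claw": 0.6}
    - {"x": -0.0095, "y": 0.0024, "z": 0.14, "roll": 0, "claw": 0.6}

```text
t: 26.4
ee_pos: [0.5607, 0.1896, 0.0358]
orientation: [0.0, 1.0, -0.005, 0.006]
contact_force: [-0.7, -0.4, -0.0]
width: 0.0342
```

Run:
```python
from h import *
go([0.560,0.189,0.006],90)
```

```text
t 26.4 p [0.5607 0.1896 0.0358] yawx deg 179.96 tilt [ 0.0116 -0.0099] F [-0.7 -0.4 -0. ] w 0.0342 q [ 0.29  0.3   1.96 -0.02  0.88 -1.27]
shift [ 0.001  -0.0004  0.0298]
roll -0.04 or 180.0
```

Request:
send_rows:
  targets:
    - {"x": 0.001, "y": 0, "z": 0.012, "roll": 0, "claw": 0.6}
    - {"x": 0.001, "y": 0, "z": 0.02, "roll": 0, "claw": 0.6}
    - {"x": 0.001, "y": 0, "z": 0.026, "roll": 0, "claw": 0.65}
    - {"x": 0.001, "y": 0, "z": 0.029, "roll": 0, "claw": 0.7}
    - {"x": 0.001, "y": 0, "z": 0.029, "roll": 0, "claw": 0.75}
    - {"x": 0.001, "y": 0, "z": 0.029, "roll": 0, "claw": 0.8}
    - {"x": 0.001, "y": 0, "z": 0.029, "roll": 0, "claw": 0.9}
    - {"x": 0.001, "y": 0, "z": 0.029, "roll": 0, "claw": 1.0}
    - {"x": 0.001, "y": 0, "z": 0.029, "roll": 0, "claw": 1.0}
    - {"x": 0.001, "y": 0, "z": 0.029, "roll": 0, "claw": 1.0}
  force: 20

```text
t: 27.23
ee_pos: [0.5603, 0.1894, 0.0071]
orientation: [0.0, 1.0, -0.005, 0.006]
contact_force: [0.2, -1.0, -0.9]
width: 0.0111
```

Request:
send_rows:
  targets:
    - {"x": 0, "y": 0, "z": -0.01, "roll": 0, "claw": 1.0}
    - {"x": 0, "y": 0, "z": -0.03, "roll": 0, "claw": 1.0}
    - {"x": 0, "y": 0, "z": -0.06, "roll": 0, "claw": 1.0}
    - {"x": 0, "y": 0, "z": -0.09, "roll": 0, "claw": 1.0}
    - {"x": 0, "y": 0, "z": -0.12, "roll": 0, "claw": 1.0}
    - {"x": 0, "y": 0, "z": -0.15, "roll": 0, "claw": 1.0}
    - {"x": 0, "y": 0, "z": -0.18, "roll": 0, "claw": 1.0}
    - {"x": 0, "y": 0, "z": -0.2, "roll": 0, "claw": 1.0}
    - {"x": 0, "y": 0, "z": -0.2, "roll": 0, "claw": 1.0}
    - {"x": 0, "y": 0, "z": -0.2, "roll": 0, "claw": 1.0}

```text
t: 28.07
ee_pos: [0.5589, 0.1918, 0.2096]
orientation: [0.0, 1.0, -0.004, 0.008]
contact_force: [-0.6, -0.2, -1.6]
width: 0.0114
```

Run:
```python
from h import *
state()
c,im=shot("wrist","w18")
```

```text
t 28.07 p [0.5589 0.1918 0.2096] yawx deg 179.97 tilt [ 0.0166 -0.0084] F [-0.6 -0.2 -1.6] w 0.0114 q [ 0.3   0.11  1.82 -0.01  1.19 -1.27]
```

View pics/w18.png

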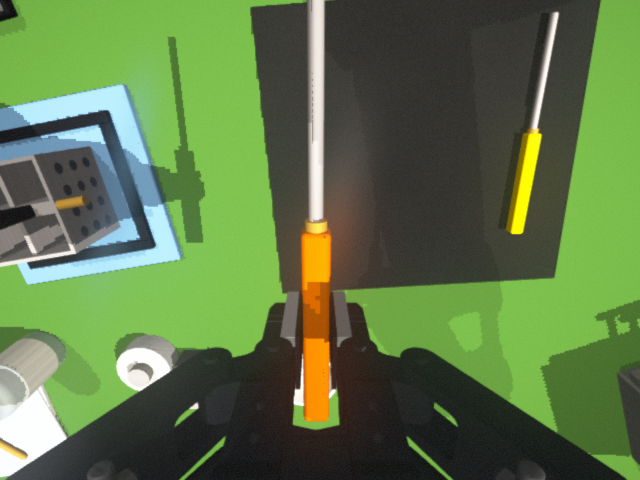

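The file is held level at 0.21 m. I'll carry it to the −x side of the yoke's +y post.

Run:
```python
from h import *
go([0.564,-0.2189,0.19],77.2)
```

```text
t 28.12 p [0.5577 0.1914 0.2074] yawx deg 179.97 tilt [ 0.0129 -0.0095] F [-0.9  0.4 -1.4] w 0.0114 q [ 0.3   0.11  1.83 -0.01  1.19 -1.27]
shift [-0.0063 -0.4101  0.0214]
roll 12.76 or -167.2
```

Request:
send_rows:
  targets:
    - {"x": -0.006, "y": -0.03, "z": 0, "roll": 2, "claw": 1.0}
    - {"x": -0.006, "y": -0.065, "z": 0, "roll": 4, "claw": 1.0}
    - {"x": -0.006, "y": -0.1, "z": 0, "roll": 6, "claw": 1.0}
    - {"x": -0.006, "y": -0.135, "z": 0, "roll": 8, "claw": 1.0}
    - {"x": -0.006, "y": -0.17, "z": 0, "roll": 10, "claw": 1.0}
    - {"x": -0.006, "y": -0.205, "z": 0, "roll": 12, "claw": 1.0}
    - {"x": -0.006, "y": -0.24, "z": 0, "roll": 12.8, "claw": 1.0}
    - {"x": -0.006, "y": -0.275, "z": 0, "roll": 12.8, "claw": 1.0}
    - {"x": -0.006, "y": -0.31, "z": 0, "roll": 12.8, "claw": 1.0}
    - {"x": -0.006, "y": -0.345, "z": 0, "roll": 12.8, "claw": 1.0}

```text
t: 28.95
ee_pos: [0.5616, -0.1548, 0.2081]
orientation: [0.112, 0.994, -0.004, 0.005]
contact_force: [1.3, -0.0, -0.5]
width: 0.0111
```

Run:
```python
from h import *
go([0.564,-0.2189,0.15],77.2)
```

```text
t 28.95 p [ 0.5616 -0.1548  0.2081] yawx deg 167.16 tilt [ 0.0086 -0.0081] F [ 1.3 -0.  -0.5] w 0.0111 q [-0.31  0.1   1.84 -0.01  1.19 -1.65]
shift [-0.016  -0.0616  0.0586]
roll -0.05 or 180.0
```

Request:
send_rows:
  targets:
    - {"x": -0.005, "y": -0.02, "z": 0, "roll": 0, "claw": 1.0}
    - {"x": -0.01, "y": -0.045, "z": 0, "roll": 0, "claw": 1.0}
    - {"x": -0.016, "y": -0.0616, "z": 0, "roll": 0, "claw": 1.0}
    - {"x": -0.016, "y": -0.0616, "z": 0.01, "roll": 0, "claw": 1.0}
    - {"x": -0.016, "y": -0.0616, "z": 0.025, "roll": 0, "claw": 1.0}
    - {"x": -0.016, "y": -0.0616, "z": 0.04, "roll": 0, "claw": 1.0}
    - {"x": -0.016, "y": -0.0616, "z": 0.05, "roll": 0, "claw": 1.0}
    - {"x": -0.016, "y": -0.0616, "z": 0.058, "roll": 0, "claw": 1.0}
    - {"x": -0.016, "y": -0.0616, "z": 0.058, "roll": 0, "claw": 1.0}
    - {"x": -0.016, "y": -0.0616, "z": 0.058, "roll": 0, "claw": 1.0}

```text
t: 29.78
ee_pos: [0.5634, -0.2182, 0.1496]
orientation: [0.112, 0.994, -0.003, 0.004]
contact_force: [-0.3, -0.1, 0.6]
width: 0.0109
```

Run:
```python
from h import *
go([0.564,-0.2189,0.12],77.2)
shot("wrist","w19");shot("scene","s19",3,(180,150,380,320))
```

```text
t 29.78 p [ 0.5634 -0.2182  0.1496] yawx deg 167.19 tilt [ 0.0067 -0.0072] F [-0.3 -0.1  0.6] w 0.0109 q [-0.41  0.19  1.85 -0.    1.09 -1.75]
shift [-0.0005 -0.0004  0.0296]
roll -0.01 or 180.0
```

View pics/w19.png

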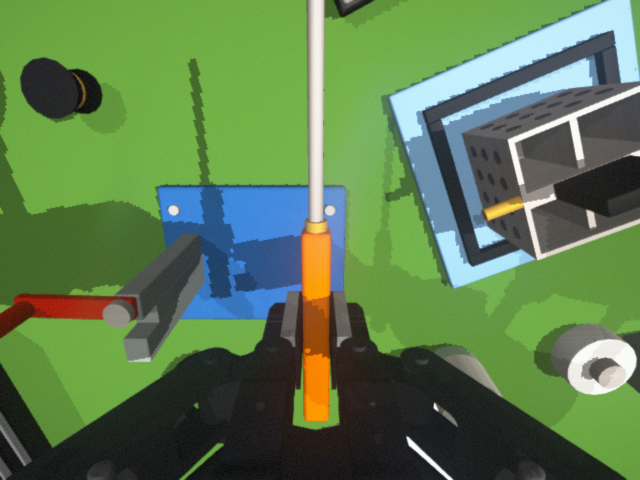

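View pics/s19.png

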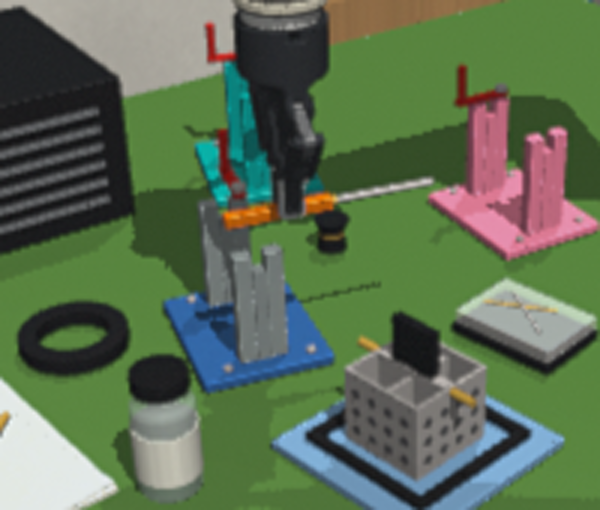

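Request:
send_rows:
  targets:
    - {"x": 0, "y": 0, "z": 0.01, "roll": 0, "claw": 1.0}
    - {"x": 0, "y": 0, "z": 0.02, "roll": 0, "claw": 1.0}
    - {"x": 0, "y": 0, "z": 0.025, "roll": 0, "claw": 1.0}
    - {"x": 0, "y": 0, "z": 0.028, "roll": 0, "claw": 1.0}
    - {"x": 0, "y": 0, "z": 0.031, "roll": 0, "claw": 1.0}
    - {"x": 0, "y": 0, "z": 0.034, "roll": 0, "claw": 1.0}
    - {"x": 0, "y": 0, "z": 0.036, "roll": 0, "claw": 1.0}
    - {"x": 0, "y": 0, "z": 0.038, "roll": 0, "claw": 1.0}
    - {"x": 0, "y": 0, "z": 0.04, "roll": 0, "claw": 1.0}
    - {"x": 0, "y": 0, "z": 0.04, "roll": 0, "claw": 1.0}

```text
t: 30.72
ee_pos: [0.5658, -0.2191, 0.1168]
orientation: [0.112, 0.994, -0.004, 0.006]
contact_force: [-10.3, 5.7, 25.8]
width: 0.0112
```

Run:
```python
from h import *
go([0.564,-0.2189,0.12],77.2)
shot("wrist","w20");shot("scene","s20",3,(180,150,380,320))
```

```text
t 30.72 p [ 0.5658 -0.2191  0.1168] yawx deg 167.18 tilt [ 0.0117 -0.0087] F [-10.3   5.7  25.8] w 0.0112 q [-0.41  0.22  1.88 -0.    1.03 -1.75]
shift [ 0.0018 -0.0002 -0.0032]
roll -0.03 or 180.0
```

View pics/w20.png

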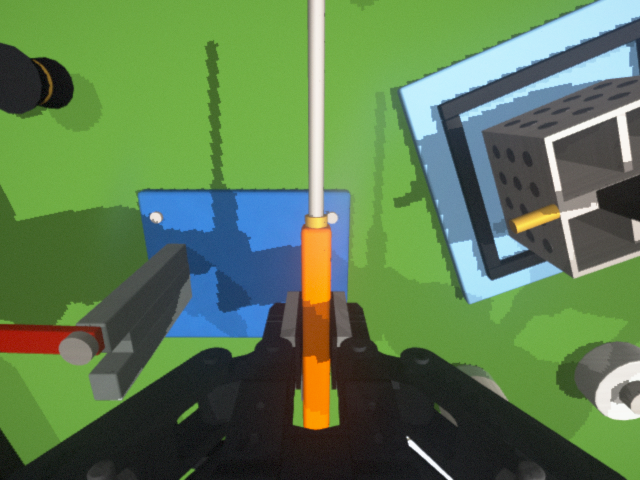

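View pics/s20.png

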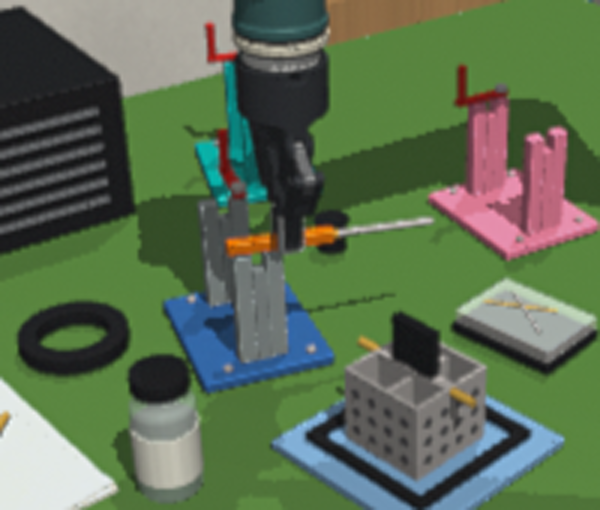

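Contact at 26 N with the lever only about 16 mm turned the file just a few degrees, so the grip resists roughly 0.4 N m. I'll back off for a lever of about 43 mm.

Request:
send_rows:
  targets:
    - {"x": 0, "y": 0, "z": -0.01, "roll": 0, "claw": 1.0}
    - {"x": 0.01, "y": 0, "z": -0.015, "roll": 0, "claw": 1.0}
    - {"x": 0.02, "y": 0, "z": -0.015, "roll": 0, "claw": 1.0}
    - {"x": 0.029, "y": 0, "z": -0.01, "roll": 0, "claw": 1.0}
    - {"x": 0.029, "y": 0, "z": -0.006, "roll": 0, "claw": 1.0}
    - {"x": 0.029, "y": 0, "z": -0.002, "roll": 0, "claw": 1.0}
    - {"x": 0.029, "y": 0, "z": 0.002, "roll": 0, "claw": 1.0}
    - {"x": 0.029, "y": 0, "z": 0.006, "roll": 0, "claw": 1.0}
    - {"x": 0.029, "y": 0, "z": 0.01, "roll": 0, "claw": 1.0}
    - {"x": 0.029, "y": 0, "z": 0.012, "roll": 0, "claw": 1.0}

```text
t: 31.65
ee_pos: [0.5369, -0.2126, 0.1037]
orientation: [0.112, 0.994, -0.003, 0.005]
contact_force: [-4.4, 0.5, 6.5]
width: 0.0112
```

Run:
```python
from h import *
state()
shot("scene","s21",3,(180,150,380,320))
```

```text
t 31.65 p [ 0.5369 -0.2126  0.1037] yawx deg 167.18 tilt [ 0.0095 -0.0079] F [-4.4  0.5  6.5] w 0.0112 q [-0.42  0.19  1.95 -0.    1.   -1.76]
```

View pics/s21.png

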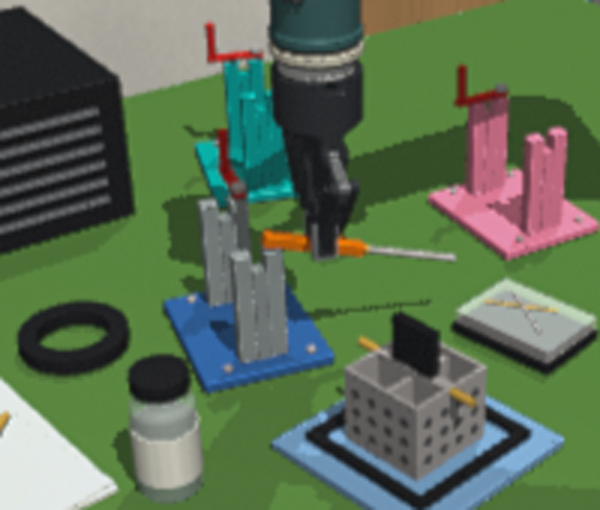

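It works: the blade end now points about 20° down. I'll continue a little.

Request:
send_rows:
  targets:
    - {"x": -0.001, "y": 0, "z": 0.001, "roll": 0, "claw": 1.0}
    - {"x": -0.002, "y": 0, "z": 0.003, "roll": 0, "claw": 1.0}
    - {"x": -0.003, "y": 0, "z": 0.005, "roll": 0, "claw": 1.0}
    - {"x": -0.004, "y": 0, "z": 0.007, "roll": 0, "claw": 1.0}
    - {"x": -0.005, "y": 0, "z": 0.009, "roll": 0, "claw": 1.0}
    - {"x": -0.006, "y": 0, "z": 0.01, "roll": 0, "claw": 1.0}
    - {"x": -0.007, "y": 0, "z": 0.011, "roll": 0, "claw": 1.0}
    - {"x": -0.008, "y": 0, "z": 0.011, "roll": 0, "claw": 1.0}
    - {"x": -0.01, "y": 0, "z": 0.011, "roll": 0, "claw": 1.0}
    - {"x": -0.012, "y": 0, "z": 0.011, "roll": 0, "claw": 1.0}

```text
t: 32.53
ee_pos: [0.5436, -0.2139, 0.09]
orientation: [0.112, 0.994, -0.002, -0.001]
contact_force: [-13.9, 2.8, 4.7]
width: 0.0111
```

Run:
```python
from h import *
state()
shot("scene","s22",3,(180,150,380,320));shot("wrist","w22")
```

```text
t 32.53 p [ 0.5436 -0.2139  0.09  ] yawx deg 167.19 tilt [-0.0025 -0.0041] F [-13.9   2.8   4.7] w 0.0111 q [-0.41  0.22  1.93 -0.01  0.99 -1.76]
```

View pics/s22.png

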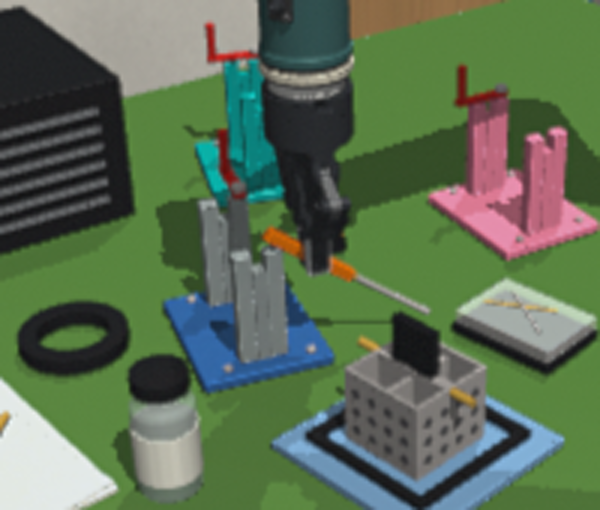

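View pics/w22.png

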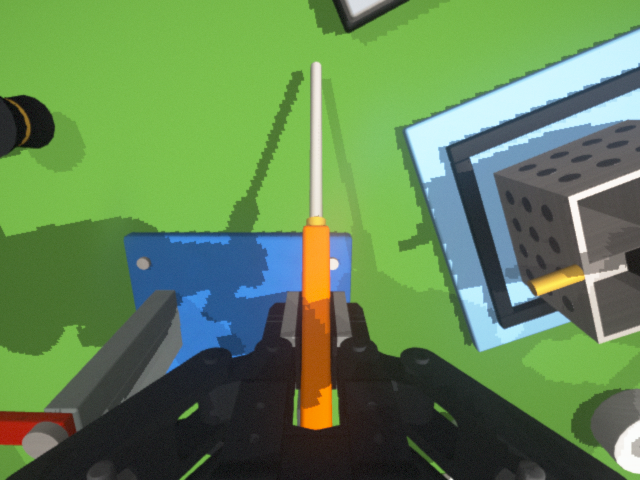

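Request:
send_rows:
  targets:
    - {"x": 0.004, "y": 0, "z": -0.02, "roll": 0, "claw": 1.0}
    - {"x": 0.004, "y": 0, "z": -0.05, "roll": 0, "claw": 1.0}
    - {"x": 0.004, "y": 0, "z": -0.09, "roll": 0, "claw": 1.0}
    - {"x": 0.004, "y": 0, "z": -0.13, "roll": 0, "claw": 1.0}
    - {"x": 0, "y": 0, "z": -0.145, "roll": 0, "claw": 1.0}
    - {"x": -0.03, "y": 0, "z": -0.145, "roll": 0, "claw": 1.0}
    - {"x": -0.065, "y": 0, "z": -0.145, "roll": 0, "claw": 1.0}
    - {"x": -0.1, "y": 0, "z": -0.145, "roll": 0, "claw": 1.0}
    - {"x": -0.135, "y": 0, "z": -0.145, "roll": 0, "claw": 1.0}
    - {"x": -0.168, "y": 0, "z": -0.145, "roll": 0, "claw": 1.0}

```text
t: 33.47
ee_pos: [0.71, -0.2509, 0.2334]
orientation: [0.112, 0.994, -0.002, -0.001]
contact_force: [-0.8, 0.4, -0.7]
width: 0.0109
```

Run:
```python
from h import *
go([0.708,-0.2516,0.163],77.2)
shot("scene","s23",3,(180,110,380,290));shot("wrist","w23")
```

```text
t 33.47 p [ 0.71   -0.2509  0.2334] yawx deg 167.19 tilt [-0.0022 -0.0038] F [-0.8  0.4 -0.7] w 0.0109 q [-0.37  0.41  1.41 -0.    1.32 -1.72]
shift [ 0.0017 -0.0008  0.0704]
roll -0.01 or 180.0
```

View pics/s23.png

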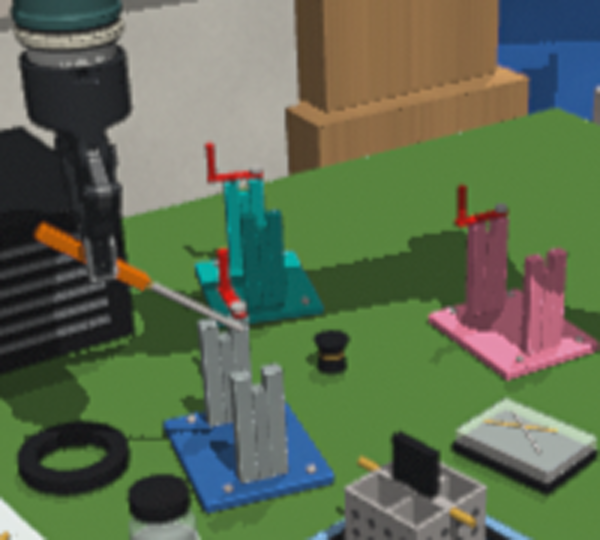

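View pics/w23.png

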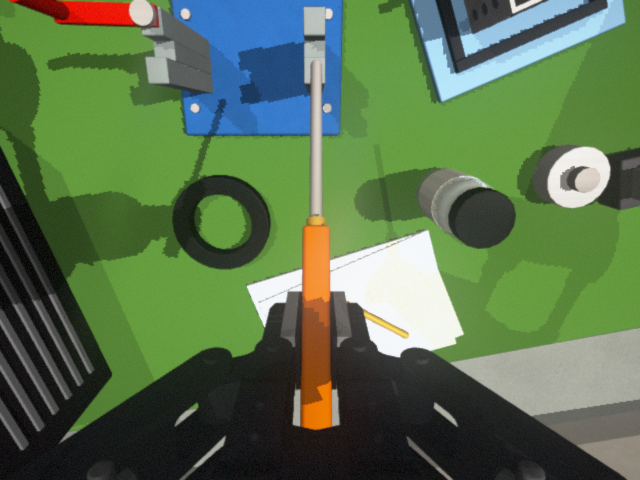

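```bash
cat >> h.py <<'E'
def tipof(c,s,R,u,v,L=0.130,up=0.002):
    pv=np.array(s["ee_pos"])+np.array([0,0,up]);o,d=ray(c,u,v)
    k=pv-o;b=d@k;disc=b*b-(k@k-L*L)
    for t in ([b] if disc<0 else [b-disc**.5,b+disc**.5]):
        x=o+t*d;r=R.T@(x-pv);print("tip",np.round(x,4),"rel tool",np.round(r,4),"deg below horiz",round(np.degrees(np.arctan2(r[2],np.hypot(r[0],r[1]))),1),"disc",disc)
E
python3 - <<'E'
from h import *
s,R=state();tipof(eyes.calibration("wrist"),s,R,316,62)
E
```

```text
t 33.57 p [ 0.7118 -0.2511  0.2307] yawx deg 167.23 tilt [-0.0027 -0.0032] F [-0.3  0.5 -1.2] w 0.011 q [-0.37  0.42  1.41 -0.    1.32 -1.72]
tip [ 0.626  -0.2303  0.3281] rel tool [ 0.0885  0.0009 -0.0952] deg below horiz -47.1 disc 0.006888510935402107
tip [ 0.6047 -0.226   0.1636] rel tool [0.1099 0.001  0.0694] deg below horiz 32.3 disc 0.006888510935402107
```

Request:
send_rows:
  targets:
    - {"x": -0.011, "y": 0, "z": 0, "roll": 0, "claw": 1.0}
    - {"x": -0.012, "y": 0, "z": 0.01, "roll": 0, "claw": 1.0}
    - {"x": -0.012, "y": 0, "z": 0.03, "roll": 0, "claw": 1.0}
    - {"x": -0.012, "y": 0, "z": 0.05, "roll": 0, "claw": 1.0}
    - {"x": -0.012, "y": 0, "z": 0.065, "roll": 0, "claw": 1.0}
    - {"x": -0.012, "y": 0, "z": 0.066, "roll": 0, "claw": 1.0}
    - {"x": -0.005, "y": 0, "z": 0.066, "roll": 0, "claw": 1.0}
    - {"x": 0.005, "y": 0, "z": 0.066, "roll": 0, "claw": 1.0}
    - {"x": 0.015, "y": 0, "z": 0.066, "roll": 0, "claw": 1.0}
    - {"x": 0.025, "y": 0, "z": 0.066, "roll": 0, "claw": 1.0}

```text
t: 34.4
ee_pos: [0.6904, -0.2468, 0.1688]
orientation: [0.111, 0.994, -0.003, 0.004]
contact_force: [5.4, -1.3, 2.6]
width: 0.011
```

Run:
```python
from h import *
s,R=state()
pc=np.array([.5933,-.2255]);ex=np.array([.975,-.2215]);print("pivot along x",ex@(np.array(s["ee_pos"])[:2]-pc))
shot("scene","s24",3,(180,110,380,290));shot("wrist","w24")
```

```text
t 34.4 p [ 0.6904 -0.2468  0.1688] yawx deg 167.23 tilt [ 0.007  -0.0066] F [ 5.4 -1.3  2.6] w 0.011 q [-0.38  0.41  1.53 -0.    1.19 -1.72]
pivot along x 0.09940040563558374
```

View pics/s24.png

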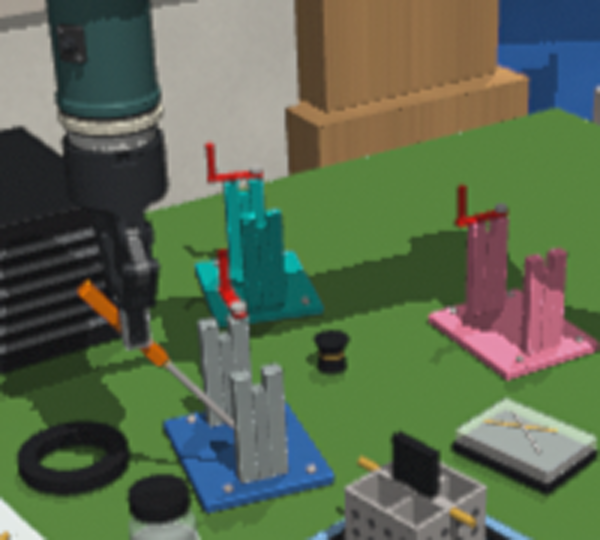

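View pics/w24.png

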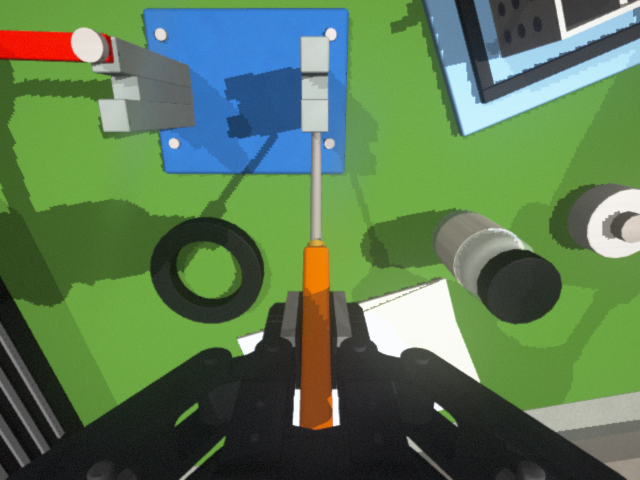

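Request:
send_rows:
  targets:
    - {"x": 0.01, "y": 0, "z": 0, "roll": 0, "claw": 1.0}
    - {"x": 0.02, "y": 0, "z": 0, "roll": 0, "claw": 1.0}
    - {"x": 0.03, "y": 0, "z": 0, "roll": 0, "claw": 1.0}
    - {"x": 0.04, "y": 0, "z": 0, "roll": 0, "claw": 1.0}
    - {"x": 0.05, "y": 0, "z": 0, "roll": 0, "claw": 1.0}
    - {"x": 0.058, "y": 0, "z": 0, "roll": 0, "claw": 1.0}
    - {"x": 0.064, "y": 0, "z": 0, "roll": 0, "claw": 1.0}
    - {"x": 0.07, "y": 0, "z": 0, "roll": 0, "claw": 1.0}
    - {"x": 0.075, "y": 0, "z": 0, "roll": 0, "claw": 1.0}
    - {"x": 0.078, "y": 0, "z": 0, "roll": 0, "claw": 1.0}

```text
t: 35.33
ee_pos: [0.6111, -0.2286, 0.1671]
orientation: [0.111, 0.994, -0.002, 0.001]
contact_force: [4.2, -0.3, -1.3]
width: 0.0112
```

Run:
```python
from h import *
s,R=state()
pc=np.array([.5933,-.2255]);ex=np.array([.975,-.2215]);print("pivot along x",ex@(np.array(s["ee_pos"])[:2]-pc))
shot("scene","s25",3,(180,110,380,290));shot("wrist","w25")
```

```text
t 35.33 p [ 0.6111 -0.2286  0.1671] yawx deg 167.22 tilt [ 0.0012 -0.0046] F [ 4.2 -0.3 -1.3] w 0.0112 q [-0.39  0.27  1.72 -0.    1.15 -1.74]
pivot along x 0.018012532344028144
```

View pics/s25.png

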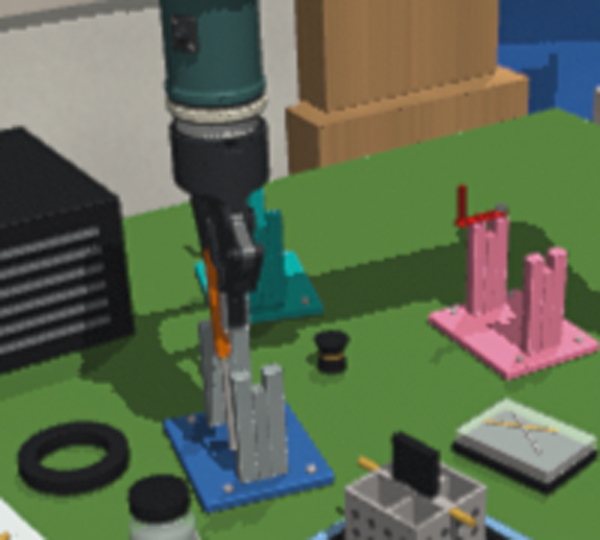

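View pics/w25.png

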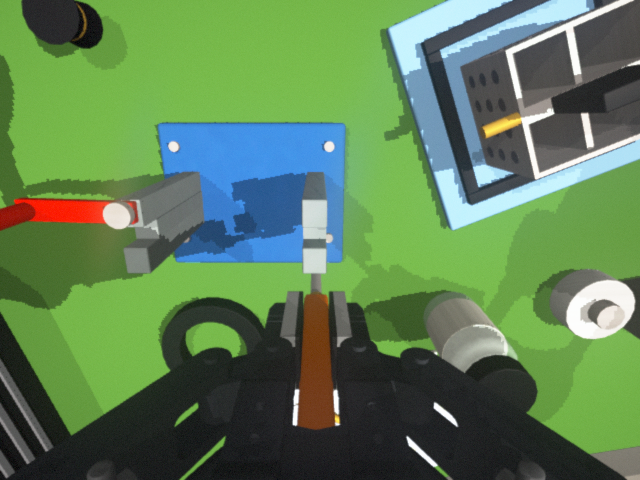

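Request:
send_rows:
  targets:
    - {"x": 0.002, "y": 0, "z": 0, "roll": 0, "claw": 1.0}
    - {"x": 0.004, "y": 0, "z": 0, "roll": 0, "claw": 1.0}
    - {"x": 0.006, "y": 0, "z": 0, "roll": 0, "claw": 1.0}
    - {"x": 0.007, "y": 0, "z": 0, "roll": 0, "claw": 1.0}
    - {"x": 0.007, "y": 0, "z": 0, "roll": 0, "claw": 1.0}
    - {"x": 0.007, "y": 0, "z": 0, "roll": 0, "claw": 1.0}
    - {"x": -0.005, "y": 0, "z": 0, "roll": 0, "claw": 1.0}
    - {"x": -0.015, "y": 0, "z": -0.02, "roll": 0, "claw": 1.0}
    - {"x": -0.015, "y": 0, "z": -0.05, "roll": 0, "claw": 1.0}
    - {"x": -0.015, "y": 0, "z": -0.08, "roll": 0, "claw": 1.0}

```text
t: 36.27
ee_pos: [0.6231, -0.2307, 0.2446]
orientation: [0.111, 0.994, -0.001, -0.004]
contact_force: [0.4, 0.1, -1.3]
width: 0.0113
```

Run:
```python
from h import *
s,R=state()
shot("scene","s26",3,(180,70,380,250));shot("wrist","w26")
```

```text
t 36.27 p [ 0.6231 -0.2307  0.2446] yawx deg 167.22 tilt [-0.0079 -0.0014] F [ 0.4  0.1 -1.3] w 0.0113 q [-0.39  0.24  1.61 -0.    1.3  -1.74]
```

View pics/s26.png

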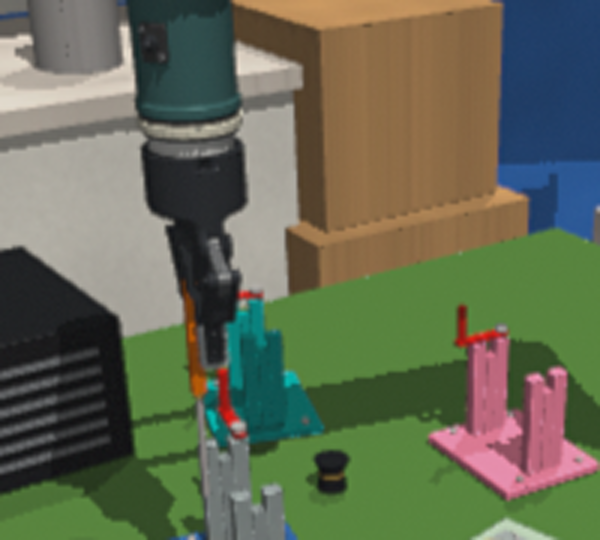

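View pics/w26.png

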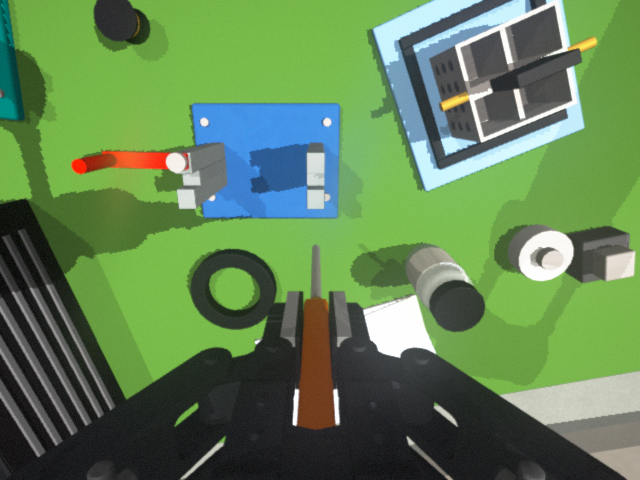

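Run:
```python
from h import *
s,R=state();c=eyes.calibration("wrist");tipof(c,s,R,315,249)
im=cv2.imread("pics/w26.png")[0:200,350:620];cv2.imwrite("pics/w26b.png",cv2.resize(im,None,fx=2.9,fy=2.9,interpolation=cv2.INTER_CUBIC))
go([0.57,-0.14,0.29],77)
```

```text
t 36.37 p [ 0.6273 -0.2325  0.2529] yawx deg 167.22 tilt [ 0.0063 -0.0072] F [ 1.3 -0.8  0.8] w 0.011 q [-0.39  0.24  1.6  -0.    1.3  -1.74]
tip [ 0.5576 -0.2151  0.3632] rel tool [ 0.071   0.0009 -0.1089] deg below horiz -56.9 disc 0.01607671246968212
tip [ 0.645  -0.2369  0.1262] rel tool [-0.0172  0.0004  0.1289] deg below horiz 82.4 disc 0.01607671246968212
t 36.37 p [ 0.6273 -0.2325  0.2529] yawx deg 167.22 tilt [ 0.0063 -0.0072] F [ 1.3 -0.8  0.8] w 0.011 q [-0.39  0.24  1.6  -0.    1.3  -1.74]
shift [ 0.076   0.0773 -0.0382]
roll 0.22 or -179.8
```

View pics/w26b.png

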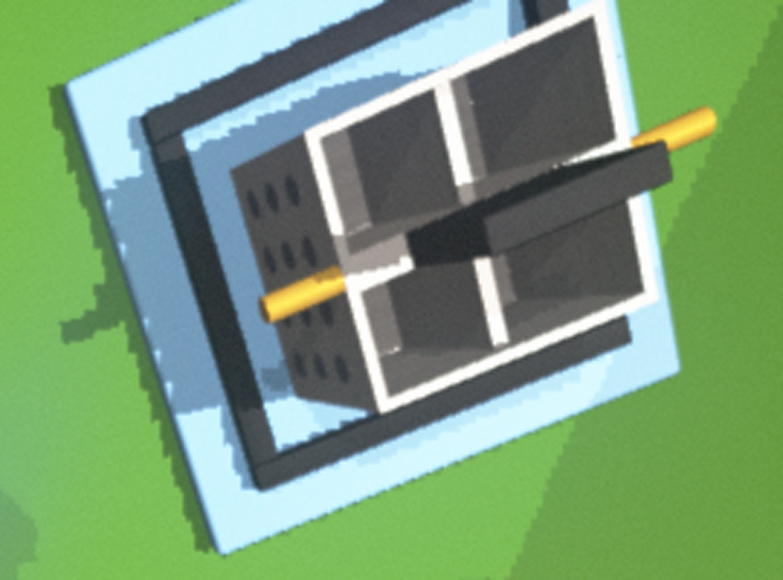

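Request:
send_rows:
  targets:
    - {"x": 0.025, "y": 0.026, "z": -0.035, "roll": 0, "claw": 1.0}
    - {"x": 0.05, "y": 0.052, "z": -0.038, "roll": 0, "claw": 1.0}
    - {"x": 0.076, "y": 0.077, "z": -0.038, "roll": 0, "claw": 1.0}
    - {"x": 0.076, "y": 0.077, "z": -0.038, "roll": 0, "claw": 1.0}
    - {"x": 0.076, "y": 0.077, "z": -0.038, "roll": 0, "claw": 1.0}
    - {"x": 0.076, "y": 0.077, "z": -0.038, "roll": 0, "claw": 1.0}
    - {"x": 0.076, "y": 0.077, "z": -0.038, "roll": 0, "claw": 1.0}
    - {"x": 0.076, "y": 0.077, "z": -0.038, "roll": 0, "claw": 1.0}
    - {"x": 0.076, "y": 0.077, "z": -0.038, "roll": 0, "claw": 1.0}
    - {"x": 0.076, "y": 0.077, "z": -0.038, "roll": 0, "claw": 1.0}

```text
t: 37.2
ee_pos: [0.5702, -0.141, 0.2893]
orientation: [0.112, 0.994, -0.003, 0.003]
contact_force: [-0.5, 0.6, -1.0]
width: 0.0112
```

Run:
```python
from h import *
s,R=state();shot("wrist","w27")
im=cv2.imread("pics/w27.png")[20:250,290:560];cv2.imwrite("pics/w27b.png",cv2.resize(im,None,fx=2.6,fy=2.6,interpolation=cv2.INTER_CUBIC))
```

```text
t 37.2 p [ 0.5702 -0.141   0.2893] yawx deg 167.17 tilt [ 0.0054 -0.0071] F [-0.5  0.6 -1. ] w 0.0112 q [-0.28  0.06  1.73 -0.01  1.34 -1.63]
```

View pics/w27.png

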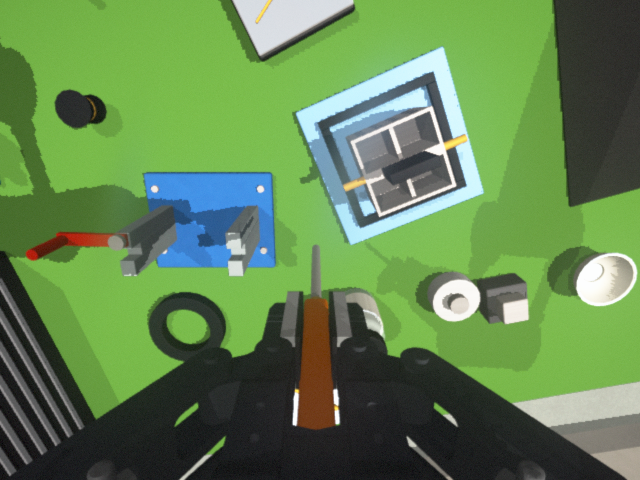

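View pics/w27b.png

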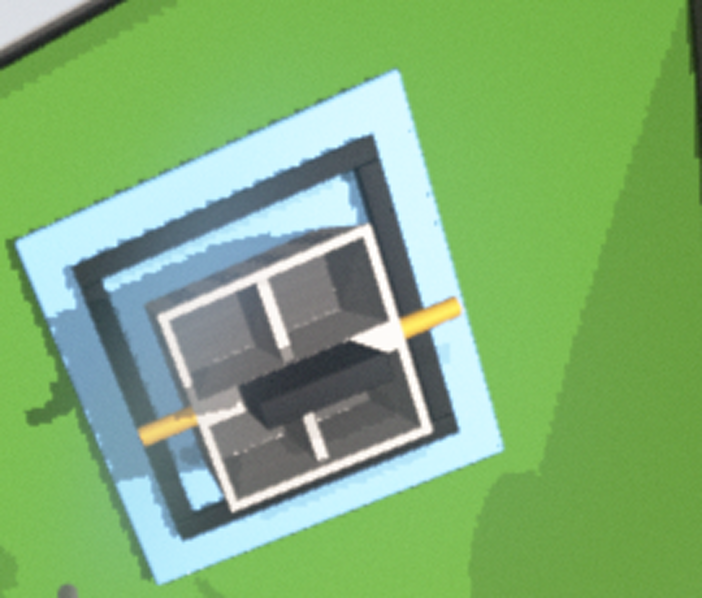

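Run:
```python
from h import *
s,R=state();c=eyes.calibration("wrist")
k=lambda u,v:(290+(u+.5)/2.6-.5,20+(v+.5)/2.6-.5)
P=np.array([plane(c,*k(*p),.080)[:2] for p in[(158,313),(370,226),(433,432),(233,513)]])
print(P,P.mean(0),[round(np.linalg.norm(P[i]-P[i-1]),4) for i in range(4)])
ex=((P[3]-P[0])+(P[2]-P[1]));print("ang x",np.degrees(np.arctan2(ex[1],ex[0])))
Q=np.array([plane(c,*k(*p),.010)[:2] for p in[(14,240),(400,69),(503,452),(159,585)]]);print("tray",Q.mean(0),[round(np.linalg.norm(Q[i]-Q[i-1]),4) for i in range(4)])
tipof(c,s,R,315.5,247)
```

```text
t 37.25 p [ 0.5702 -0.1409  0.2894] yawx deg 167.18 tilt [ 0.0056 -0.0071] F [ 0.  -0.6 -1.3] w 0.0114 q [-0.28  0.06  1.73 -0.01  1.34 -1.63]
[[ 0.51860867 -0.09589963]
 [ 0.5060511  -0.01761704]
 [ 0.58410172 -0.0032956 ]
 [ 0.59876413 -0.08191724]] [ 0.55188141 -0.04968238] [np.float64(0.0814), np.float64(0.0793), np.float64(0.0794), np.float64(0.08)]
ang x 10.14318280160698
tray [ 0.55048455 -0.04686326] [np.float64(0.1693), np.float64(0.169), np.float64(0.1687), np.float64(0.1672)]
tip [ 0.5003 -0.1234  0.3997] rel tool [ 0.0712  0.0009 -0.1088] deg below horiz -56.8 disc 0.016023442438585295
tip [ 0.5862 -0.1445  0.1625] rel tool [-0.0156  0.0007  0.1291] deg below horiz 83.1 disc 0.016023442438585295
```

Run:
```python
from h import *
go([0.5635,-0.0672,0.27],100)
```

```text
t 37.25 p [ 0.5702 -0.1409  0.2894] yawx deg 167.18 tilt [ 0.0056 -0.0071] F [ 0.  -0.6 -1.3] w 0.0114 q [-0.28  0.06  1.73 -0.01  1.34 -1.63]
shift [0.023  0.0705 0.0189]
roll -22.83 or 157.2
```

Request:
send_rows:
  targets:
    - {"x": 0.006, "y": 0.018, "z": 0, "roll": -6, "claw": 1.0}
    - {"x": 0.012, "y": 0.036, "z": 0, "roll": -12, "claw": 1.0}
    - {"x": 0.018, "y": 0.054, "z": 0, "roll": -18, "claw": 1.0}
    - {"x": 0.023, "y": 0.0705, "z": 0, "roll": -22.8, "claw": 1.0}
    - {"x": 0.023, "y": 0.0705, "z": 0, "roll": -22.8, "claw": 1.0}
    - {"x": 0.023, "y": 0.0705, "z": 0.0, "roll": -22.8, "claw": 1.0}
    - {"x": 0.023, "y": 0.0705, "z": 0.005, "roll": -22.8, "claw": 1.0}
    - {"x": 0.023, "y": 0.0705, "z": 0.01, "roll": -22.8, "claw": 1.0}
    - {"x": 0.023, "y": 0.0705, "z": 0.01, "roll": -22.8, "claw": 1.0}
    - {"x": 0.023, "y": 0.0705, "z": 0.01, "roll": -22.8, "claw": 1.0}

```text
t: 38.08
ee_pos: [0.563, -0.0677, 0.2779]
orientation: [-0.086, 0.996, -0.004, 0.002]
contact_force: [-0.9, 1.0, -1.1]
width: 0.011
```

Run:
```python
from h import *
go([0.5635,-0.0672,0.20],100)
shot("wrist","w28");shot("scene","s28",3,(230,130,430,320))
```

```text
t 38.08 p [ 0.563  -0.0677  0.2779] yawx deg -170.1 tilt [ 0.0039 -0.0069] F [-0.9  1.  -1.1] w 0.011 q [-0.16  0.03  1.78 -0.01  1.32 -1.9 ]
shift [-0.0004  0.001   0.0779]
roll -0.1 or 179.9
```

View pics/w28.png

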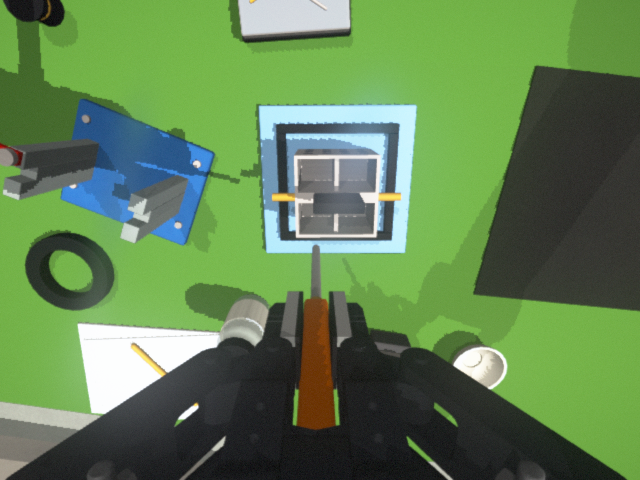

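View pics/s28.png

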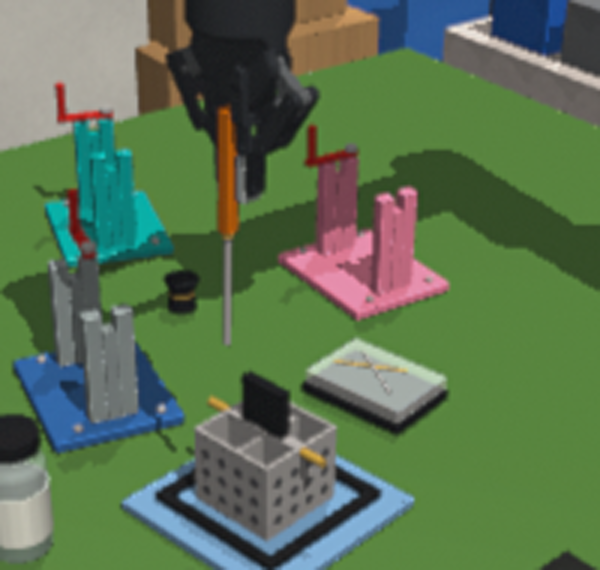

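Request:
send_rows:
  targets:
    - {"x": 0, "y": 0.001, "z": 0.01, "roll": 0, "claw": 1.0}
    - {"x": 0, "y": 0.001, "z": 0.02, "roll": 0, "claw": 1.0}
    - {"x": 0, "y": 0.001, "z": 0.03, "roll": 0, "claw": 1.0}
    - {"x": 0, "y": 0.001, "z": 0.04, "roll": 0, "claw": 1.0}
    - {"x": 0, "y": 0.001, "z": 0.05, "roll": 0, "claw": 1.0}
    - {"x": 0, "y": 0.001, "z": 0.057, "roll": 0, "claw": 1.0}
    - {"x": 0, "y": 0.001, "z": 0.062, "roll": 0, "claw": 1.0}
    - {"x": 0, "y": 0.001, "z": 0.062, "roll": 0, "claw": 1.0}
    - {"x": 0, "y": 0.001, "z": 0.062, "roll": 0, "claw": 1.0}
    - {"x": 0, "y": 0.001, "z": 0.062, "roll": 0, "claw": 1.0}

```text
t: 39.02
ee_pos: [0.564, -0.0671, 0.2172]
orientation: [-0.086, 0.996, -0.004, 0.003]
contact_force: [-0.9, 0.4, -0.5]
width: 0.0111
```

Run:
```python
from h import *
go([0.5635,-0.0672,0.145],100)
shot("wrist","w29");shot("scene","s29",3,(230,150,430,340))
```

```text
t 39.02 p [ 0.564  -0.0671  0.2172] yawx deg -170.08 tilt [ 0.0061 -0.0073] F [-0.9  0.4 -0.5] w 0.0111 q [-0.16  0.07  1.86 -0.01  1.21 -1.9 ]
shift [0.0008 0.0006 0.0722]
roll -0.08 or 179.9
```

View pics/w29.png

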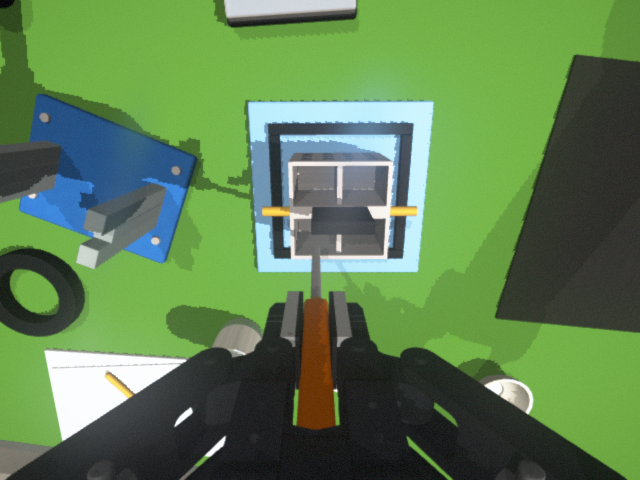

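View pics/s29.png

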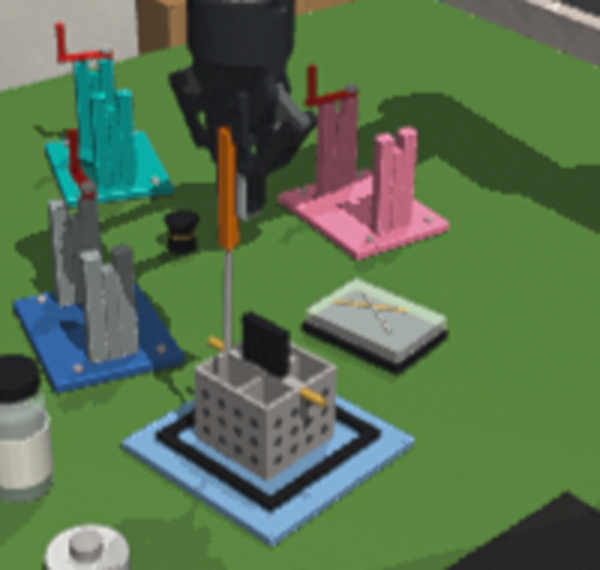

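The blade enters the left cell (+x, −y) at (228,355) and clears its walls. I'll lower it.

Request:
send_rows:
  targets:
    - {"x": 0.0005, "y": 0.0005, "z": 0.01, "roll": 0, "claw": 1.0}
    - {"x": 0.0005, "y": 0.0005, "z": 0.02, "roll": 0, "claw": 1.0}
    - {"x": 0.0005, "y": 0.0005, "z": 0.03, "roll": 0, "claw": 1.0}
    - {"x": 0.0005, "y": 0.0005, "z": 0.04, "roll": 0, "claw": 1.0}
    - {"x": 0.0005, "y": 0.0005, "z": 0.048, "roll": 0, "claw": 1.0}
    - {"x": 0.0005, "y": 0.0005, "z": 0.056, "roll": 0, "claw": 1.0}
    - {"x": 0.0005, "y": 0.0005, "z": 0.062, "roll": 0, "claw": 1.0}
    - {"x": 0.0005, "y": 0.0005, "z": 0.066, "roll": 0, "claw": 1.0}
    - {"x": 0.0005, "y": 0.0005, "z": 0.068, "roll": 0, "claw": 1.0}
    - {"x": 0.0005, "y": 0.0005, "z": 0.068, "roll": 0, "claw": 1.0}

```text
t: 39.95
ee_pos: [0.5638, -0.0672, 0.149]
orientation: [-0.086, 0.996, -0.004, 0.003]
contact_force: [-0.3, -0.4, -0.2]
width: 0.0108
```

Run:
```python
from h import *
go([0.5635,-0.0672,0.145],100)
shot("scene","s30",3,(230,150,430,340))
```

```text
t 39.95 p [ 0.5638 -0.0672  0.149 ] yawx deg -170.08 tilt [ 0.006  -0.0072] F [-0.3 -0.4 -0.2] w 0.0108 q [-0.16  0.12  1.93 -0.01  1.08 -1.9 ]
shift [0.0003 0.0001 0.004 ]
roll -0.08 or 179.9
```

View pics/s30.png

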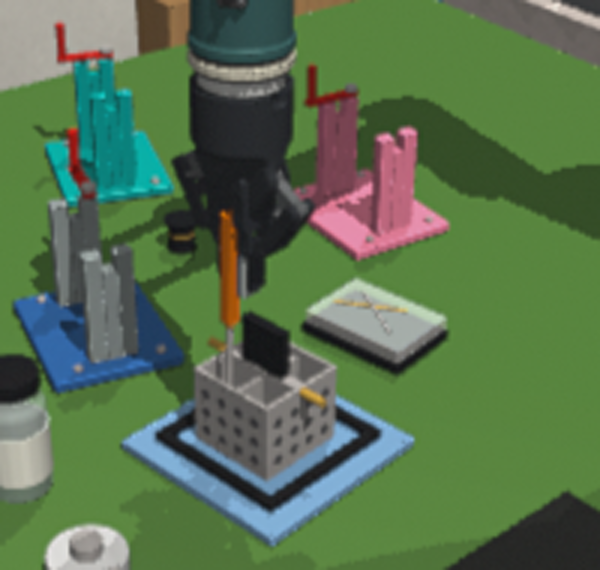

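Request:
send_rows:
  targets:
    - {"x": 0, "y": 0, "z": 0.003, "roll": 0, "claw": 1.0}
    - {"x": 0, "y": 0, "z": 0.006, "roll": 0, "claw": 1.0}
    - {"x": 0, "y": 0, "z": 0.006, "roll": 0, "claw": 1.0}
    - {"x": 0, "y": 0, "z": 0.006, "roll": 0, "claw": 0.84}
    - {"x": 0, "y": 0, "z": 0.006, "roll": 0, "claw": 0.82}
    - {"x": 0, "y": 0, "z": 0.006, "roll": 0, "claw": 0.8}
    - {"x": 0, "y": 0, "z": 0.006, "roll": 0, "claw": 0.75}
    - {"x": 0, "y": 0, "z": 0.006, "roll": 0, "claw": 0.7}
    - {"x": 0, "y": 0, "z": 0.006, "roll": 0, "claw": 0.65}
    - {"x": 0, "y": 0, "z": 0.006, "roll": 0, "claw": 0.65}

```text
t: 40.83
ee_pos: [0.5642, -0.0673, 0.1436]
orientation: [-0.086, 0.996, -0.004, 0.003]
contact_force: [-0.4, 0.4, -0.1]
width: 0.0299
```

Run:
```python
from h import *
state()
shot("scene","s31",3,(230,150,430,340));shot("wrist","w31")
```

```text
t 40.83 p [ 0.5642 -0.0673  0.1436] yawx deg -170.08 tilt [ 0.007  -0.0074] F [-0.4  0.4 -0.1] w 0.0299 q [-0.16  0.13  1.93 -0.01  1.07 -1.9 ]
```

View pics/s31.png

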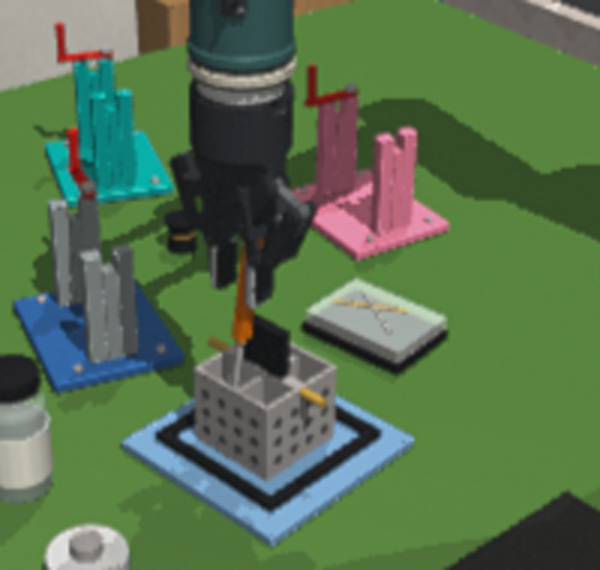

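View pics/w31.png

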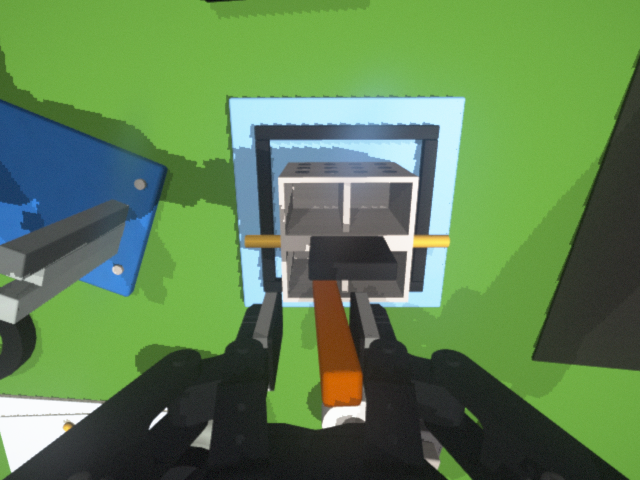

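Request:
send_rows:
  targets:
    - {"x": 0, "y": 0, "z": 0, "roll": 0, "claw": 0.6}
    - {"x": 0, "y": 0, "z": 0, "roll": 0, "claw": 0.5}
    - {"x": 0, "y": 0, "z": 0, "roll": 0, "claw": 0.45}
    - {"x": 0, "y": 0, "z": 0, "roll": 0, "claw": 0.45}
    - {"x": 0, "y": 0, "z": -0.01, "roll": 0, "claw": 0.45}
    - {"x": 0, "y": 0, "z": -0.025, "roll": 0, "claw": 0.45}
    - {"x": 0, "y": 0, "z": -0.045, "roll": 0, "claw": 0.45}
    - {"x": 0, "y": 0, "z": -0.07, "roll": 0, "claw": 0.45}
    - {"x": 0, "y": 0, "z": -0.1, "roll": 0, "claw": 0.45}
    - {"x": 0, "y": 0, "z": -0.13, "roll": 0, "claw": 0.45}

```text
t: 41.77
ee_pos: [0.5628, -0.0662, 0.2751]
orientation: [-0.086, 0.996, -0.004, 0.003]
contact_force: [0.5, 0.1, 0.5]
width: 0.0472
```

Run:
```python
from h import *
state()
shot("scene","s32",3,(230,150,430,340));shot("wrist","w32")
go([0.51,0.30,0.24],88)
```

```text
t 41.77 p [ 0.5628 -0.0662  0.2751] yawx deg -170.08 tilt [ 0.0061 -0.0072] F [0.5 0.1 0.5] w 0.0472 q [-0.16  0.03  1.79 -0.01  1.31 -1.9 ]
t 41.87 p [ 0.5668 -0.0669  0.2815] yawx deg -170.07 tilt [ 0.019  -0.0093] F [-0.7 -0.3  0.5] w 0.0468 q [-0.16  0.03  1.78 -0.01  1.31 -1.9 ]
shift [-0.0065  0.3717  0.037 ]
roll 11.91 or -168.1
```

View pics/s32.png

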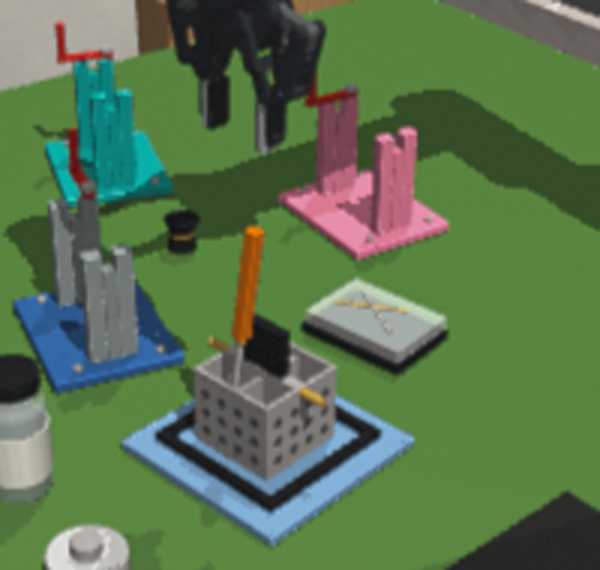

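View pics/w32.png

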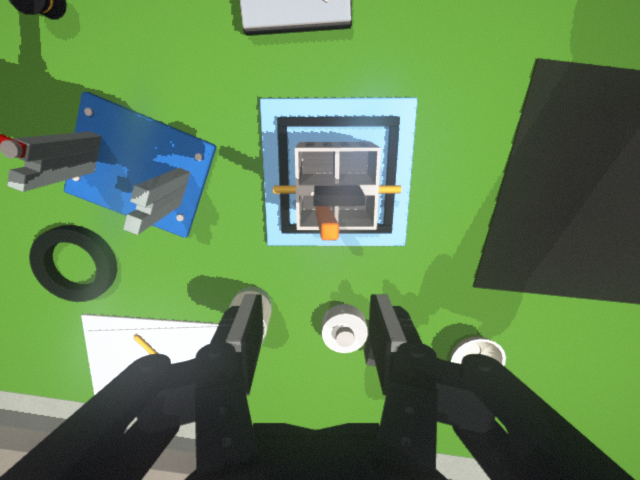

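The orange file stands in the (+x, −y) cell, leaning lightly on the fin. The yellow file is next.

Request:
send_rows:
  targets:
    - {"x": 0, "y": 0.02, "z": -0.02, "roll": 0, "claw": 0.6}
    - {"x": 0, "y": 0.06, "z": -0.02, "roll": 2, "claw": 0.6}
    - {"x": -0.002, "y": 0.1, "z": -0.02, "roll": 4, "claw": 0.6}
    - {"x": -0.003, "y": 0.14, "z": -0.02, "roll": 6, "claw": 0.6}
    - {"x": -0.004, "y": 0.18, "z": -0.01, "roll": 8, "claw": 0.6}
    - {"x": -0.005, "y": 0.22, "z": 0, "roll": 10, "claw": 0.6}
    - {"x": -0.006, "y": 0.26, "z": 0, "roll": 10, "claw": 0.6}
    - {"x": -0.006, "y": 0.3, "z": 0, "roll": 10, "claw": 0.6}
    - {"x": -0.006, "y": 0.34, "z": 0, "roll": 10, "claw": 0.6}
    - {"x": -0.006, "y": 0.38, "z": 0, "roll": 10, "claw": 0.6}

```text
t: 42.7
ee_pos: [0.5063, 0.3102, 0.2767]
orientation: [0.001, 1.0, -0.005, 0.009]
contact_force: [0.7, -0.0, 0.2]
width: 0.0343
```

Run:
```python
from h import *
go([0.53,0.385,0.17],90)
```

```text
t 42.7 p [0.5063 0.3102 0.2767] yawx deg 179.93 tilt [ 0.0187 -0.0095] F [ 0.7 -0.   0.2] w 0.0343 q [ 0.52  0.08  1.74 -0.02  1.32 -1.05]
shift [-0.0216  0.0759  0.1064]
roll -0.08 or 179.9
```

Request:
send_rows:
  targets:
    - {"x": -0.02, "y": 0.03, "z": 0.03, "roll": 0, "claw": 0.6}
    - {"x": -0.0216, "y": 0.06, "z": 0.06, "roll": 0, "claw": 0.6}
    - {"x": -0.0216, "y": 0.076, "z": 0.09, "roll": 0, "claw": 0.6}
    - {"x": -0.0216, "y": 0.076, "z": 0.106, "roll": 0, "claw": 0.6}
    - {"x": -0.0216, "y": 0.076, "z": 0.106, "roll": 0, "claw": 0.6}
    - {"x": -0.0216, "y": 0.076, "z": 0.106, "roll": 0, "claw": 0.6}
    - {"x": -0.0216, "y": 0.076, "z": 0.106, "roll": 0, "claw": 0.6}
    - {"x": -0.0216, "y": 0.076, "z": 0.106, "roll": 0, "claw": 0.6}
    - {"x": -0.0216, "y": 0.076, "z": 0.106, "roll": 0, "claw": 0.6}
    - {"x": -0.0216, "y": 0.076, "z": 0.106, "roll": 0, "claw": 0.6}

```text
t: 43.53
ee_pos: [0.5311, 0.3852, 0.1727]
orientation: [0.001, 1.0, -0.004, 0.011]
contact_force: [0.5, -0.2, -0.5]
width: 0.0339
```

Run:
```python
from h import *
s,R=state();c,im=shot("wrist","w33");e1,e2=handle(c,im,"yellow",.012)
```

```text
t 43.53 p [0.5311 0.3852 0.1727] yawx deg 179.88 tilt [ 0.0216 -0.0076] F [ 0.5 -0.2 -0.5] w 0.0339 q [ 0.6   0.26  1.72 -0.02  1.15 -0.96]
yellow px [[311.0, 274.0], [311.0, 165.0], [326.0, 165.0], [326.0, 274.0]] ends [0.4901 0.3875] [0.5896 0.3875] ctr [0.5398 0.3875] len 0.0995 wid 0.0124 ang 0.0
```

View pics/w33.png

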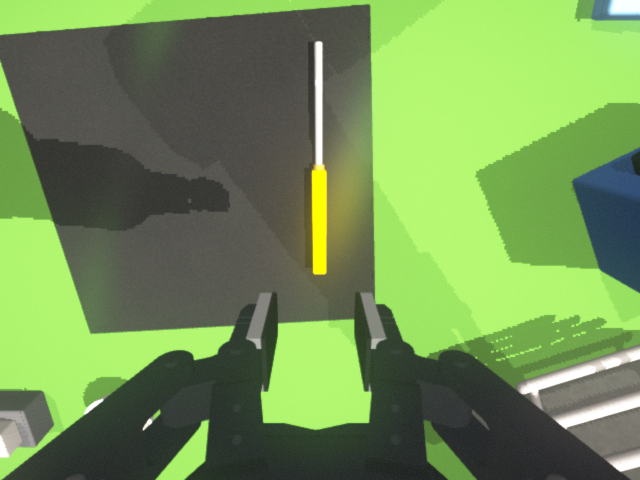

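Run:
```python
from h import *
go([0.5335,0.3875,0.036],90)
```

```text
t 43.58 p [0.5309 0.3852 0.1723] yawx deg 179.89 tilt [ 0.021  -0.0079] F [-0.9 -0.1  0.1] w 0.0341 q [ 0.6   0.26  1.72 -0.02  1.15 -0.96]
shift [0.0003 0.0034 0.1363]
roll -0.12 or 179.9
```

Request:
send_rows:
  targets:
    - {"x": 0, "y": 0.0034, "z": 0.03, "roll": 0, "claw": 0.6}
    - {"x": 0, "y": 0.0034, "z": 0.06, "roll": 0, "claw": 0.6}
    - {"x": 0, "y": 0.0034, "z": 0.09, "roll": 0, "claw": 0.6}
    - {"x": 0, "y": 0.0034, "z": 0.11, "roll": 0, "claw": 0.6}
    - {"x": 0, "y": 0.0034, "z": 0.125, "roll": 0, "claw": 0.6}
    - {"x": 0, "y": 0.0034, "z": 0.135, "roll": 0, "claw": 0.6}
    - {"x": 0, "y": 0.0034, "z": 0.135, "roll": 0, "claw": 0.6}
    - {"x": 0, "y": 0.0034, "z": 0.135, "roll": 0, "claw": 0.6}
    - {"x": 0, "y": 0.0034, "z": 0.135, "roll": 0, "claw": 0.6}
    - {"x": 0, "y": 0.0034, "z": 0.135, "roll": 0, "claw": 0.6}

```text
t: 44.42
ee_pos: [0.535, 0.3883, 0.0393]
orientation: [0.001, 1.0, -0.003, 0.012]
contact_force: [-0.9, -0.3, 0.0]
width: 0.0339
```

Run:
```python
from h import *
go([0.5335,0.3875,0.006],90)
s,R=state();c,im=shot("wrist","w34");e1,e2=handle(c,im,"yellow",.012)
```

```text
t 44.42 p [0.535  0.3883 0.0393] yawx deg 179.88 tilt [ 0.0238 -0.0061] F [-0.9 -0.3  0. ] w 0.0339 q [ 0.6   0.4   1.8  -0.02  0.92 -0.95]
shift [ 0.0023 -0.0006  0.0333]
roll -0.13 or 179.9
t 44.42 p [0.535  0.3883 0.0393] yawx deg 179.88 tilt [ 0.0238 -0.0061] F [-0.9 -0.3  0. ] w 0.0339 q [ 0.6   0.4   1.8  -0.02  0.92 -0.95]
yellow px [[299.0, 198.0], [325.0, 198.0], [325.0, 370.0], [299.0, 370.0]] ends [0.4899 0.3876] [0.5901 0.387 ] ctr [0.54   0.3873] len 0.1002 wid 0.0124 ang -0.3
```

View pics/w34.png

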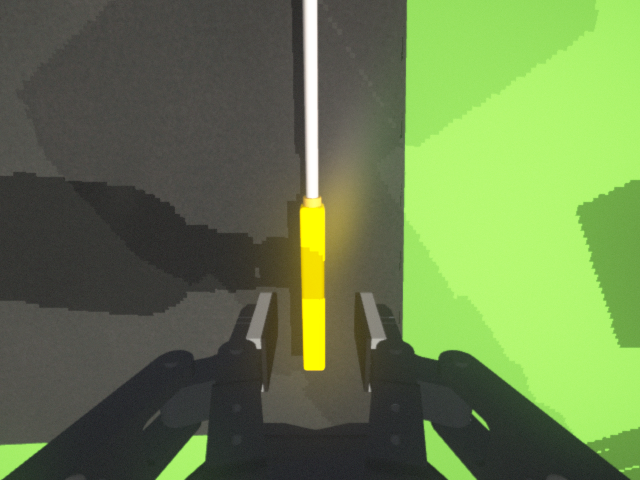

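Request:
send_rows:
  targets:
    - {"x": 0.002, "y": -0.0006, "z": 0.012, "roll": 0, "claw": 0.6}
    - {"x": 0.002, "y": -0.0006, "z": 0.022, "roll": 0, "claw": 0.6}
    - {"x": 0.002, "y": -0.0006, "z": 0.029, "roll": 0, "claw": 0.65}
    - {"x": 0.002, "y": -0.0006, "z": 0.033, "roll": 0, "claw": 0.7}
    - {"x": 0.002, "y": -0.0006, "z": 0.033, "roll": 0, "claw": 0.75}
    - {"x": 0.002, "y": -0.0006, "z": 0.033, "roll": 0, "claw": 0.8}
    - {"x": 0.002, "y": -0.0006, "z": 0.033, "roll": 0, "claw": 0.9}
    - {"x": 0.002, "y": -0.0006, "z": 0.033, "roll": 0, "claw": 1.0}
    - {"x": 0.002, "y": -0.0006, "z": 0.033, "roll": 0, "claw": 1.0}
    - {"x": 0.002, "y": -0.0006, "z": 0.033, "roll": 0, "claw": 1.0}
  force: 20

```text
t: 45.3
ee_pos: [0.5339, 0.3876, 0.0065]
orientation: [0.001, 1.0, -0.003, 0.012]
contact_force: [-0.3, -0.1, -0.7]
width: 0.0114
```

Request:
send_rows:
  targets:
    - {"x": 0, "y": 0, "z": -0.01, "roll": 0, "claw": 1.0}
    - {"x": 0, "y": 0, "z": -0.03, "roll": 0, "claw": 1.0}
    - {"x": 0, "y": 0, "z": -0.06, "roll": 0, "claw": 1.0}
    - {"x": 0, "y": 0, "z": -0.09, "roll": 0, "claw": 1.0}
    - {"x": 0, "y": 0, "z": -0.12, "roll": 0, "claw": 1.0}
    - {"x": 0, "y": 0, "z": -0.15, "roll": 0, "claw": 1.0}
    - {"x": 0, "y": 0, "z": -0.18, "roll": 0, "claw": 1.0}
    - {"x": 0, "y": 0, "z": -0.21, "roll": 0, "claw": 1.0}
    - {"x": 0, "y": 0, "z": -0.24, "roll": 0, "claw": 1.0}
    - {"x": 0, "y": 0, "z": -0.25, "roll": 0, "claw": 1.0}

```text
t: 46.13
ee_pos: [0.5298, 0.3906, 0.2639]
orientation: [0.001, 1.0, -0.0, 0.016]
contact_force: [1.3, 0.6, 0.3]
width: 0.0116
```

Run:
```python
from h import *
go([0.537,-0.2126,0.26],77.2)
c,im=shot("wrist","w35")
```

```text
t 46.13 p [0.5298 0.3906 0.2639] yawx deg 179.88 tilt [ 0.0322 -0.0002] F [1.3 0.6 0.3] w 0.0116 q [ 0.61  0.2   1.62 -0.02  1.29 -0.96]
shift [-0.0083 -0.6031  0.0042]
roll 12.68 or -167.3
```

View pics/w35.png

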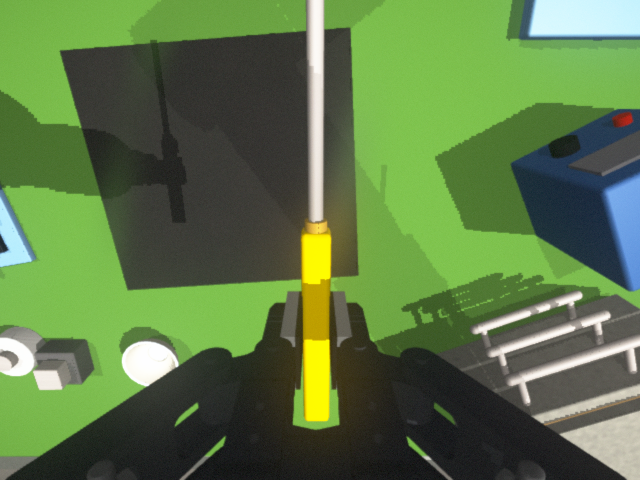

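Request:
send_rows:
  targets:
    - {"x": 0, "y": -0.02, "z": -0.005, "roll": 2, "claw": 1.0}
    - {"x": 0, "y": -0.055, "z": -0.005, "roll": 4, "claw": 1.0}
    - {"x": 0, "y": -0.09, "z": -0.005, "roll": 6, "claw": 1.0}
    - {"x": -0.002, "y": -0.125, "z": -0.005, "roll": 8, "claw": 1.0}
    - {"x": -0.002, "y": -0.16, "z": -0.005, "roll": 10, "claw": 1.0}
    - {"x": -0.004, "y": -0.2, "z": -0.005, "roll": 12, "claw": 1.0}
    - {"x": -0.004, "y": -0.24, "z": -0.005, "roll": 12.7, "claw": 1.0}
    - {"x": -0.005, "y": -0.28, "z": -0.005, "roll": 12.7, "claw": 1.0}
    - {"x": -0.005, "y": -0.32, "z": -0.005, "roll": 12.7, "claw": 1.0}
    - {"x": -0.005, "y": -0.35, "z": -0.005, "roll": 12.7, "claw": 1.0}

```text
t: 47.02
ee_pos: [0.5329, 0.0379, 0.2673]
orientation: [0.112, 0.994, 0.001, 0.015]
contact_force: [0.5, 0.3, 0.3]
width: 0.0112
```

Run:
```python
from h import *
go([0.537,-0.2126,0.24],77.2)
```

```text
t 47.02 p [0.5329 0.0379 0.2673] yawx deg 167.12 tilt [ 0.0306 -0.0006] F [0.5 0.3 0.3] w 0.0112 q [ 0.03 -0.05  1.88 -0.    1.28 -1.32]
shift [-0.059  -0.2435  0.0275]
roll -0.07 or 179.9
```

Request:
send_rows:
  targets:
    - {"x": -0.005, "y": -0.03, "z": 0, "roll": 0, "claw": 1.0}
    - {"x": -0.014, "y": -0.065, "z": 0, "roll": 0, "claw": 1.0}
    - {"x": -0.024, "y": -0.1, "z": 0, "roll": 0, "claw": 1.0}
    - {"x": -0.034, "y": -0.14, "z": 0, "roll": 0, "claw": 1.0}
    - {"x": -0.043, "y": -0.175, "z": 0, "roll": 0, "claw": 1.0}
    - {"x": -0.051, "y": -0.21, "z": 0, "roll": 0, "claw": 1.0}
    - {"x": -0.058, "y": -0.2435, "z": 0, "roll": 0, "claw": 1.0}
    - {"x": -0.058, "y": -0.2435, "z": 0, "roll": 0, "claw": 1.0}
    - {"x": -0.058, "y": -0.2435, "z": 0.02, "roll": 0, "claw": 1.0}
    - {"x": -0.058, "y": -0.2435, "z": 0.02, "roll": 0, "claw": 1.0}

```text
t: 47.85
ee_pos: [0.5332, -0.212, 0.2426]
orientation: [0.113, 0.994, 0.003, 0.012]
contact_force: [-0.9, 0.0, -0.8]
width: 0.0115
```

Run:
```python
from h import *
go([0.537,-0.2126,0.135],77.2)
```

```text
t 47.85 p [ 0.5332 -0.212   0.2426] yawx deg 167.02 tilt [0.0237 0.0027] F [-0.9  0.  -0.8] w 0.0115 q [-0.43  0.05  1.83  0.01  1.24 -1.78]
shift [-0.0014 -0.0006  0.1076]
roll -0.17 or 179.8
```

Request:
send_rows:
  targets:
    - {"x": -0.0014, "y": -0.0005, "z": 0.02, "roll": 0, "claw": 1.0}
    - {"x": -0.0014, "y": -0.0005, "z": 0.045, "roll": 0, "claw": 1.0}
    - {"x": -0.0014, "y": -0.0005, "z": 0.07, "roll": 0, "claw": 1.0}
    - {"x": -0.0014, "y": -0.0005, "z": 0.09, "roll": 0, "claw": 1.0}
    - {"x": -0.0014, "y": -0.0005, "z": 0.1, "roll": 0, "claw": 1.0}
    - {"x": -0.0014, "y": -0.0005, "z": 0.107, "roll": 0, "claw": 1.0}
    - {"x": -0.0014, "y": -0.0005, "z": 0.107, "roll": 0, "claw": 1.0}
    - {"x": -0.0014, "y": -0.0005, "z": 0.107, "roll": 0, "claw": 1.0}
    - {"x": -0.0014, "y": -0.0005, "z": 0.107, "roll": 0, "claw": 1.0}
    - {"x": -0.0014, "y": -0.0005, "z": 0.107, "roll": 0, "claw": 1.0}

```text
t: 48.68
ee_pos: [0.5381, -0.213, 0.1374]
orientation: [0.113, 0.994, 0.002, 0.013]
contact_force: [0.8, -0.4, -0.0]
width: 0.0113
```

Run:
```python
from h import *
go([0.537,-0.2126,0.104],77.2)
shot("scene","s36",3,(180,150,380,320))
```

```text
t 48.68 p [ 0.5381 -0.213   0.1374] yawx deg 167.02 tilt [0.0265 0.0015] F [ 0.8 -0.4 -0. ] w 0.0113 q [-0.43  0.15  1.93  0.01  1.05 -1.78]
shift [ 0.002  -0.0001  0.0334]
roll -0.17 or 179.8
```

View pics/s36.png

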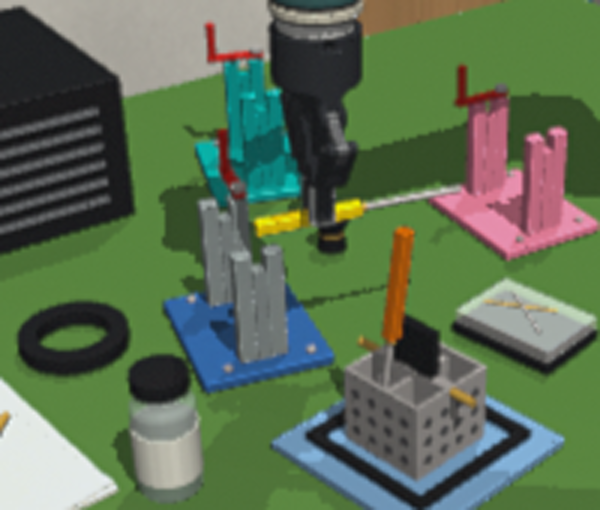

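Request:
send_rows:
  targets:
    - {"x": 0.001, "y": 0, "z": 0.006, "roll": 0, "claw": 1.0}
    - {"x": 0.002, "y": 0, "z": 0.011, "roll": 0, "claw": 1.0}
    - {"x": 0.002, "y": 0, "z": 0.015, "roll": 0, "claw": 1.0}
    - {"x": 0.002, "y": 0, "z": 0.019, "roll": 0, "claw": 1.0}
    - {"x": 0.002, "y": 0, "z": 0.023, "roll": 0, "claw": 1.0}
    - {"x": 0.002, "y": 0, "z": 0.027, "roll": 0, "claw": 1.0}
    - {"x": 0.002, "y": 0, "z": 0.03, "roll": 0, "claw": 1.0}
    - {"x": 0.002, "y": 0, "z": 0.033, "roll": 0, "claw": 1.0}
    - {"x": 0.002, "y": 0, "z": 0.035, "roll": 0, "claw": 1.0}
    - {"x": 0.002, "y": 0, "z": 0.036, "roll": 0, "claw": 1.0}

```text
t: 49.57
ee_pos: [0.5367, -0.2124, 0.1013]
orientation: [0.113, 0.994, 0.002, 0.013]
contact_force: [-2.9, 1.2, 5.6]
width: 0.0107
```

Run:
```python
from h import *
state()
shot("scene","s37",3,(180,150,380,320))
```

```text
t 49.57 p [ 0.5367 -0.2124  0.1013] yawx deg 167.02 tilt [0.0255 0.0018] F [-2.9  1.2  5.6] w 0.0107 q [-0.43  0.18  1.96  0.01  0.98 -1.78]
```

View pics/s37.png

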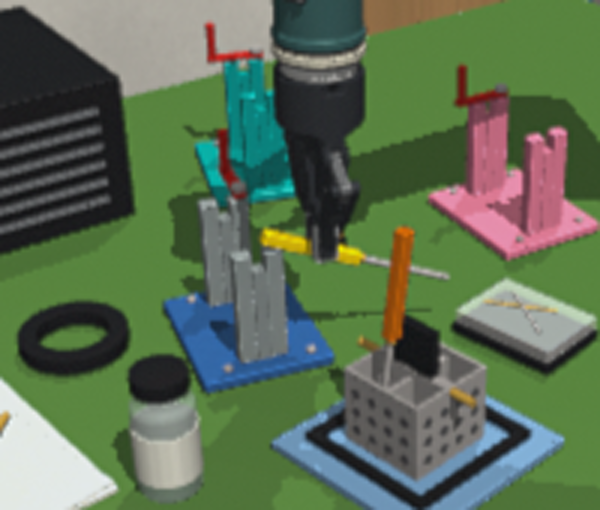

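Same behaviour as before. I'll continue with the same follow-up move.

Request:
send_rows:
  targets:
    - {"x": -0.001, "y": 0, "z": 0.001, "roll": 0, "claw": 1.0}
    - {"x": -0.002, "y": 0, "z": 0.003, "roll": 0, "claw": 1.0}
    - {"x": -0.003, "y": 0, "z": 0.005, "roll": 0, "claw": 1.0}
    - {"x": -0.004, "y": 0, "z": 0.007, "roll": 0, "claw": 1.0}
    - {"x": -0.005, "y": 0, "z": 0.008, "roll": 0, "claw": 1.0}
    - {"x": -0.006, "y": 0, "z": 0.009, "roll": 0, "claw": 1.0}
    - {"x": -0.007, "y": 0, "z": 0.01, "roll": 0, "claw": 1.0}
    - {"x": -0.009, "y": 0, "z": 0.01, "roll": 0, "claw": 1.0}
    - {"x": -0.011, "y": 0, "z": 0.01, "roll": 0, "claw": 1.0}
    - {"x": -0.013, "y": 0, "z": 0.01, "roll": 0, "claw": 1.0}

```text
t: 50.45
ee_pos: [0.5441, -0.2136, 0.089]
orientation: [0.113, 0.994, 0.004, 0.006]
contact_force: [-13.6, 2.7, 4.6]
width: 0.0112
```

Request:
send_rows:
  targets:
    - {"x": 0.004, "y": 0, "z": -0.02, "roll": 0, "claw": 1.0}
    - {"x": 0.004, "y": 0, "z": -0.05, "roll": 0, "claw": 1.0}
    - {"x": 0.004, "y": 0, "z": -0.09, "roll": 0, "claw": 1.0}
    - {"x": 0.004, "y": 0, "z": -0.13, "roll": 0, "claw": 1.0}
    - {"x": 0.004, "y": 0, "z": -0.16, "roll": 0, "claw": 1.0}
    - {"x": 0.004, "y": 0, "z": -0.16, "roll": 0, "claw": 1.0}
    - {"x": 0.004, "y": 0, "z": -0.16, "roll": 0, "claw": 1.0}
    - {"x": 0.004, "y": 0, "z": -0.16, "roll": 0, "claw": 1.0}
    - {"x": 0.004, "y": 0, "z": -0.16, "roll": 0, "claw": 1.0}
    - {"x": 0.004, "y": 0, "z": -0.16, "roll": 0, "claw": 1.0}

```text
t: 51.28
ee_pos: [0.5368, -0.213, 0.2463]
orientation: [0.113, 0.994, 0.004, 0.004]
contact_force: [-0.3, -0.2, -0.9]
width: 0.0113
```

Run:
```python
from h import *
go([0.724,-0.2552,0.25],77.2)
shot("scene","s38",3,(180,100,380,300));shot("wrist","w38")
```

```text
t 51.28 p [ 0.5368 -0.213   0.2463] yawx deg 167.04 tilt [0.0097 0.0077] F [-0.3 -0.2 -0.9] w 0.0113 q [-0.43  0.07  1.8   0.01  1.27 -1.78]
shift [-0.1919  0.0009 -0.0022]
roll -0.16 or 179.8
```

View pics/s38.png

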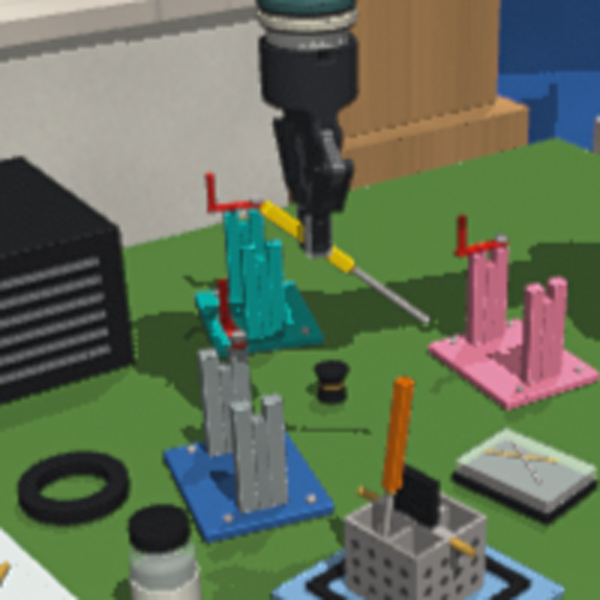

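View pics/w38.png

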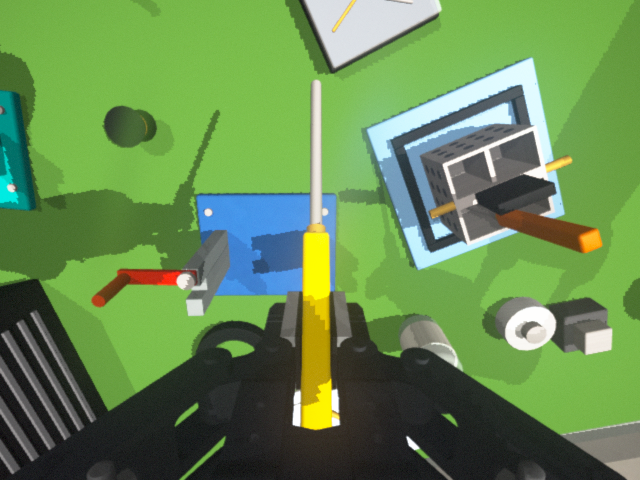

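Request:
send_rows:
  targets:
    - {"x": -0.02, "y": 0, "z": 0, "roll": 0, "claw": 1.0}
    - {"x": -0.05, "y": 0, "z": 0, "roll": 0, "claw": 1.0}
    - {"x": -0.085, "y": 0, "z": 0, "roll": 0, "claw": 1.0}
    - {"x": -0.12, "y": 0.001, "z": 0, "roll": 0, "claw": 1.0}
    - {"x": -0.155, "y": 0.001, "z": 0, "roll": 0, "claw": 1.0}
    - {"x": -0.18, "y": 0.001, "z": 0, "roll": 0, "claw": 1.0}
    - {"x": -0.192, "y": 0.001, "z": 0, "roll": 0, "claw": 1.0}
    - {"x": -0.192, "y": 0.001, "z": 0, "roll": 0, "claw": 1.0}
    - {"x": -0.192, "y": 0.001, "z": 0, "roll": 0, "claw": 1.0}
    - {"x": -0.192, "y": 0.001, "z": 0, "roll": 0, "claw": 1.0}

```text
t: 52.22
ee_pos: [0.7235, -0.2551, 0.2476]
orientation: [0.113, 0.994, 0.004, 0.004]
contact_force: [-0.2, -0.9, 0.8]
width: 0.0115
```

Run:
```python
from h import *
go([0.724,-0.2552,0.167],77.2)
shot("wrist","w39")
s,R=state();m=cv2.imread("pics/w39.png")
```

```text
t 52.22 p [ 0.7235 -0.2551  0.2476] yawx deg 167.03 tilt [0.0086 0.008 ] F [-0.2 -0.9  0.8] w 0.0115 q [-0.38  0.43  1.36  0.01  1.35 -1.72]
shift [ 0.0001 -0.0008  0.0806]
roll -0.16 or 179.8
t 52.27 p [ 0.7234 -0.2551  0.2481] yawx deg 167.03 tilt [0.0092 0.0077] F [-0.1  0.5 -0.1] w 0.0112 q [-0.38  0.43  1.36  0.01  1.35 -1.72]
```

View pics/w39.png

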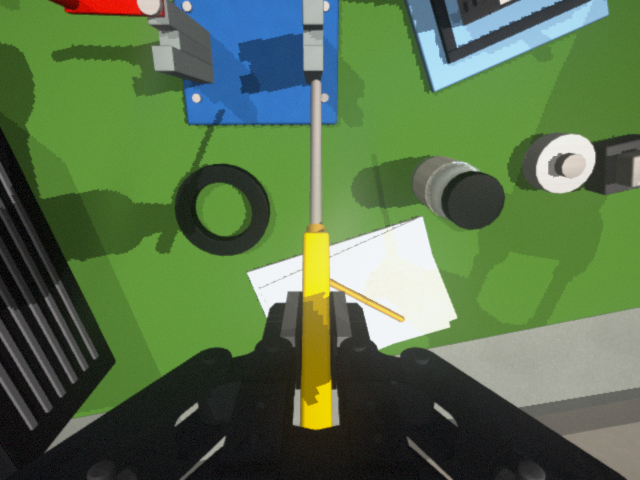

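Run:
```python
from h import *
s,R=state();tipof(eyes.calibration("wrist"),s,R,316,80)
```

```text
t 52.27 p [ 0.7234 -0.2551  0.2481] yawx deg 167.03 tilt [0.0092 0.0077] F [-0.1  0.5 -0.1] w 0.0112 q [-0.38  0.43  1.36  0.01  1.35 -1.72]
tip [ 0.6385 -0.2355  0.3466] rel tool [ 0.0865  0.0009 -0.0971] deg below horiz -48.3 disc 0.007929993617945084
tip [ 0.6248 -0.2305  0.169 ] rel tool [0.1022 0.001  0.0803] deg below horiz 38.2 disc 0.007929993617945084
```

Request:
send_rows:
  targets:
    - {"x": 0, "y": 0, "z": 0.02, "roll": 0, "claw": 1.0}
    - {"x": 0, "y": 0, "z": 0.045, "roll": 0, "claw": 1.0}
    - {"x": 0, "y": 0, "z": 0.065, "roll": 0, "claw": 1.0}
    - {"x": 0, "y": 0, "z": 0.08, "roll": 0, "claw": 1.0}
    - {"x": 0, "y": 0, "z": 0.08, "roll": 0, "claw": 1.0}
    - {"x": 0.005, "y": 0, "z": 0.08, "roll": 0, "claw": 1.0}
    - {"x": 0.013, "y": 0, "z": 0.08, "roll": 0, "claw": 1.0}
    - {"x": 0.022, "y": 0, "z": 0.08, "roll": 0, "claw": 1.0}
    - {"x": 0.03, "y": 0, "z": 0.08, "roll": 0, "claw": 1.0}
    - {"x": 0.035, "y": 0, "z": 0.08, "roll": 0, "claw": 1.0}

```text
t: 53.1
ee_pos: [0.6932, -0.2478, 0.1734]
orientation: [0.113, 0.994, 0.003, 0.01]
contact_force: [4.9, -0.8, 2.8]
width: 0.0114
```

Run:
```python
from h import *
go([0.612,-0.2288,0.168],77.2)
shot("wrist","w40")
```

```text
t 53.1 p [ 0.6932 -0.2478  0.1734] yawx deg 167.02 tilt [0.0203 0.0036] F [ 4.9 -0.8  2.8] w 0.0114 q [-0.38  0.4   1.53  0.01  1.19 -1.73]
shift [0.0835 0.0003 0.0038]
roll -0.17 or 179.8
```

View pics/w40.png

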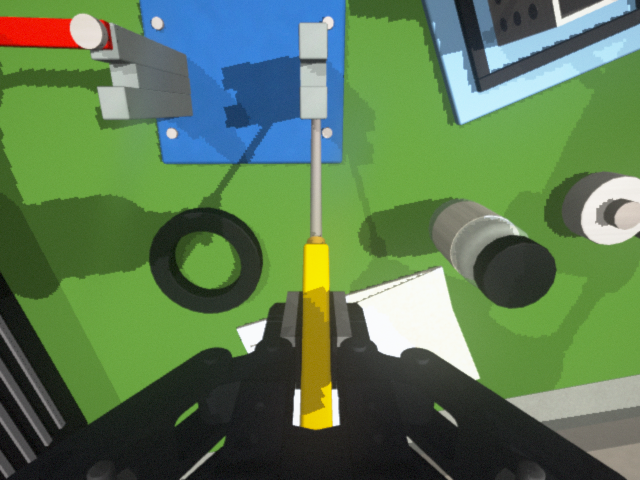

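Request:
send_rows:
  targets:
    - {"x": 0.01, "y": 0, "z": 0, "roll": 0, "claw": 1.0}
    - {"x": 0.02, "y": 0, "z": 0, "roll": 0, "claw": 1.0}
    - {"x": 0.03, "y": 0, "z": 0.001, "roll": 0, "claw": 1.0}
    - {"x": 0.04, "y": 0, "z": 0.002, "roll": 0, "claw": 1.0}
    - {"x": 0.05, "y": 0, "z": 0.003, "roll": 0, "claw": 1.0}
    - {"x": 0.06, "y": 0, "z": 0.003, "roll": 0, "claw": 1.0}
    - {"x": 0.07, "y": 0, "z": 0.003, "roll": 0, "claw": 1.0}
    - {"x": 0.077, "y": 0, "z": 0.003, "roll": 0, "claw": 1.0}
    - {"x": 0.082, "y": 0, "z": 0.003, "roll": 0, "claw": 1.0}
    - {"x": 0.084, "y": 0, "z": 0.003, "roll": 0, "claw": 1.0}

```text
t: 53.98
ee_pos: [0.6088, -0.2283, 0.168]
orientation: [0.113, 0.994, 0.003, 0.008]
contact_force: [2.7, -0.1, -1.1]
width: 0.0111
```

Request:
send_rows:
  targets:
    - {"x": 0.002, "y": 0, "z": 0, "roll": 0, "claw": 1.0}
    - {"x": 0.004, "y": 0, "z": 0, "roll": 0, "claw": 1.0}
    - {"x": 0.006, "y": 0, "z": 0, "roll": 0, "claw": 1.0}
    - {"x": 0.006, "y": 0, "z": 0, "roll": 0, "claw": 1.0}
    - {"x": -0.005, "y": 0, "z": 0, "roll": 0, "claw": 1.0}
    - {"x": -0.015, "y": 0, "z": -0.02, "roll": 0, "claw": 1.0}
    - {"x": -0.015, "y": 0, "z": -0.05, "roll": 0, "claw": 1.0}
    - {"x": -0.015, "y": 0, "z": -0.09, "roll": 0, "claw": 1.0}
    - {"x": -0.015, "y": 0, "z": -0.13, "roll": 0, "claw": 1.0}
    - {"x": -0.015, "y": 0, "z": -0.14, "roll": 0, "claw": 1.0}

```text
t: 54.82
ee_pos: [0.6233, -0.2333, 0.3159]
orientation: [0.113, 0.994, 0.002, 0.011]
contact_force: [1.4, 0.1, 1.3]
width: 0.011
```

Run:
```python
from h import *
state()
shot("scene","s41",3,(180,50,380,250));shot("wrist","w41")
```

```text
t 54.82 p [ 0.6233 -0.2333  0.3159] yawx deg 167.03 tilt [0.0233 0.0016] F [1.4 0.1 1.3] w 0.011 q [-0.4   0.19  1.54  0.01  1.39 -1.75]
```

View pics/s41.png

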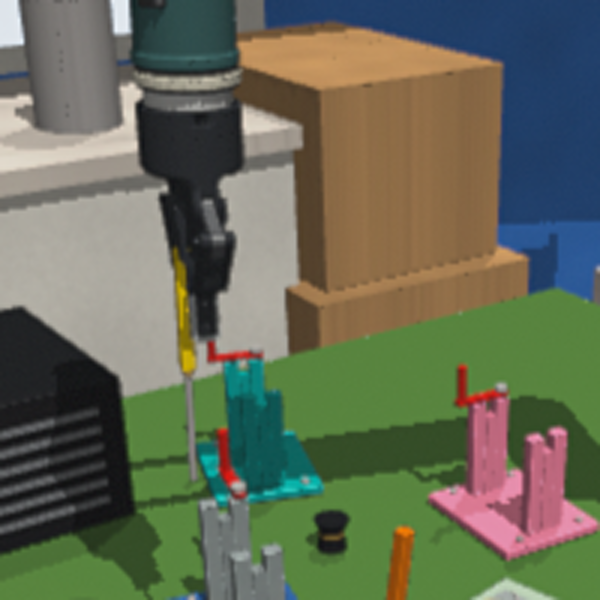

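View pics/w41.png

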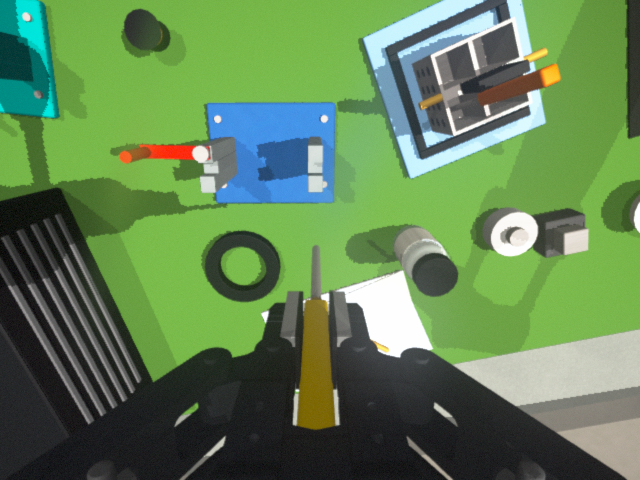

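Run:
```python
from h import *
go([0.53,-0.14,0.34],100)
```

```text
t 54.92 p [ 0.6227 -0.233   0.3125] yawx deg 167.02 tilt [0.0212 0.0026] F [ 0.7  0.1 -0.6] w 0.0108 q [-0.4   0.2   1.54  0.01  1.39 -1.75]
shift [ 0.1106  0.07   -0.0292]
roll -22.97 or 157.0
```

Request:
send_rows:
  targets:
    - {"x": 0.025, "y": 0.017, "z": -0.03, "roll": -6, "claw": 1.0}
    - {"x": 0.055, "y": 0.035, "z": -0.03, "roll": -12, "claw": 1.0}
    - {"x": 0.085, "y": 0.055, "z": -0.03, "roll": -18, "claw": 1.0}
    - {"x": 0.11, "y": 0.07, "z": -0.03, "roll": -23, "claw": 1.0}
    - {"x": 0.11, "y": 0.07, "z": -0.03, "roll": -23, "claw": 1.0}
    - {"x": 0.11, "y": 0.07, "z": -0.03, "roll": -23, "claw": 1.0}
    - {"x": 0.11, "y": 0.07, "z": -0.03, "roll": -23, "claw": 1.0}
    - {"x": 0.11, "y": 0.07, "z": -0.03, "roll": -23, "claw": 1.0}
    - {"x": 0.11, "y": 0.07, "z": -0.03, "roll": -23, "claw": 1.0}
    - {"x": 0.11, "y": 0.07, "z": -0.03, "roll": -23, "claw": 1.0}

```text
t: 55.75
ee_pos: [0.531, -0.1408, 0.3401]
orientation: [-0.087, 0.996, 0.001, 0.01]
contact_force: [-0.3, 0.2, -0.2]
width: 0.0112
```

Run:
```python
from h import *
state()
shot("wrist","w42");shot("top","t42",4,(270,170,380,280))
shot("scene","s42",3,(230,150,430,340))
```

```text
t 55.75 p [ 0.531  -0.1408  0.3401] yawx deg -170.03 tilt [0.02   0.0029] F [-0.3  0.2 -0.2] w 0.0112 q [-0.31 -0.04  1.74  0.01  1.42 -2.06]
```

View pics/w42.png

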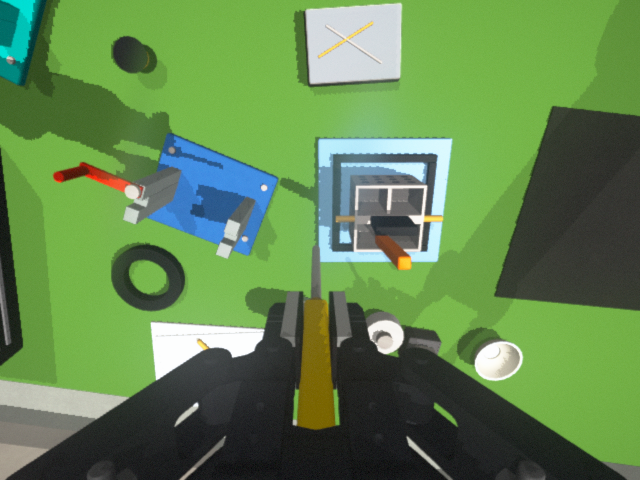

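View pics/t42.png

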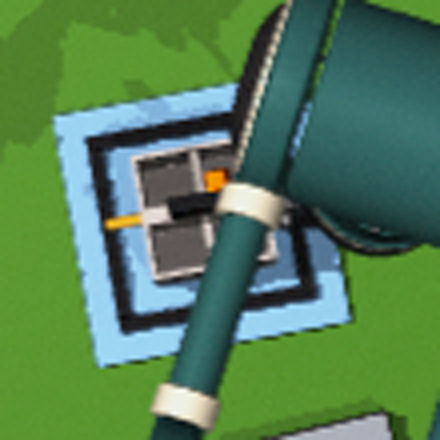

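View pics/s42.png

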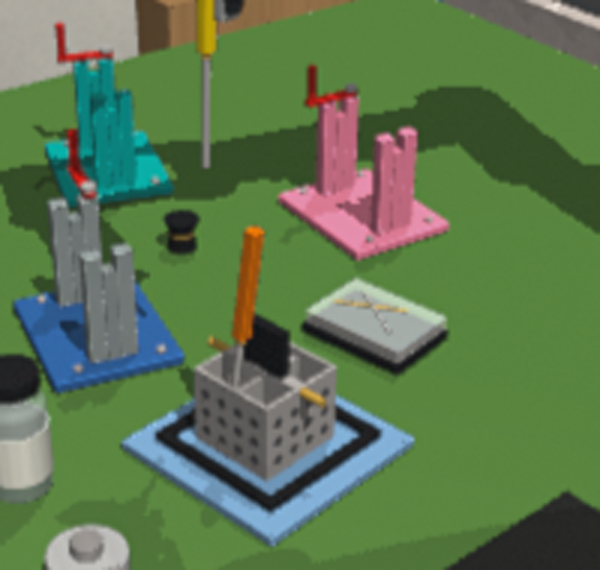

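Run:
```python
from h import *
s,R=state();cw=eyes.calibration("wrist");ct=eyes.calibration("top");cs=eyes.calibration("scene")
x,e=tri([ray(cw,404,264),ray(ct,270+216/4-.5,170+180/4-.5),ray(cs,230+254/3,150+231/3)]);print(x,e)
b=np.array([.5517,-.0495]);a=np.radians(10.1);B=np.array([[np.cos(a),np.sin(a)],[-np.sin(a),np.cos(a)]]);print("in basket mm",1000*B@(x[:2]-b))
tipof(cw,s,R,316,247)
def bw(u,v):return b+B.T@np.array([u,v])
for y in(-.0195,.0195):
  print(y,bw(-.018-.0156,y))
```

```text
t 55.9 p [ 0.5308 -0.1406  0.3405] yawx deg -170.01 tilt [0.0207 0.0027] F [-0.   0.4 -0.4] w 0.0115 q [-0.31 -0.04  1.74  0.01  1.42 -2.06]
[ 0.55691215 -0.06003143  0.19886444] [np.float64(0.0015915480868968306), np.float64(0.001367417747734867), np.float64(0.0010132050577561357)]
in basket mm [  3.2845172  -11.28226698]
tip [ 0.4586 -0.152   0.45  ] rel tool [ 0.0709  0.0012 -0.109 ] deg below horiz -57.0 disc 0.01604316365463487
tip [ 0.5489 -0.136   0.2139] rel tool [-0.0159  0.0015  0.129 ] deg below horiz 82.9 disc 0.01604316365463487
-0.0195 [ 0.52204034 -0.07459013]
0.0195 [ 0.51520104 -0.03619451]
```

Run:
```python
from h import *
go([0.5126,-0.0382,0.345],100)
```

```text
t 55.9 p [ 0.5308 -0.1406  0.3405] yawx deg -170.01 tilt [0.0207 0.0027] F [-0.   0.4 -0.4] w 0.0115 q [-0.31 -0.04  1.74  0.01  1.42 -2.06]
shift [ 1.00e-04  1.04e-01 -4.50e-03]
roll -0.01 or 180.0
```

Request:
send_rows:
  targets:
    - {"x": 0.01, "y": 0.02, "z": -0.01, "roll": 0, "claw": 1.0}
    - {"x": 0.01, "y": 0.045, "z": -0.01, "roll": 0, "claw": 1.0}
    - {"x": 0.01, "y": 0.07, "z": -0.01, "roll": 0, "claw": 1.0}
    - {"x": 0.005, "y": 0.09, "z": -0.01, "roll": 0, "claw": 1.0}
    - {"x": 0, "y": 0.104, "z": -0.01, "roll": 0, "claw": 1.0}
    - {"x": 0, "y": 0.104, "z": 0, "roll": 0, "claw": 1.0}
    - {"x": 0, "y": 0.104, "z": 0.01, "roll": 0, "claw": 1.0}
    - {"x": 0, "y": 0.104, "z": 0.01, "roll": 0, "claw": 1.0}
    - {"x": 0, "y": 0.104, "z": 0.01, "roll": 0, "claw": 1.0}
    - {"x": 0, "y": 0.104, "z": 0.01, "roll": 0, "claw": 1.0}

```text
t: 56.73
ee_pos: [0.5128, -0.039, 0.3299]
orientation: [-0.086, 0.996, 0.0, 0.01]
contact_force: [0.8, 0.7, -0.4]
width: 0.0109
```

Run:
```python
from h import *
go([0.5126,-0.0382,0.21],100)
shot("wrist","w43");shot("scene","s43",3,(230,130,430,320))
```

```text
t 56.73 p [ 0.5128 -0.039   0.3299] yawx deg -170.08 tilt [0.0196 0.0026] F [ 0.8  0.7 -0.4] w 0.0109 q [-0.13 -0.1   1.82  0.01  1.41 -1.87]
shift [0.0025 0.0009 0.1199]
roll -0.08 or 179.9
```

View pics/w43.png

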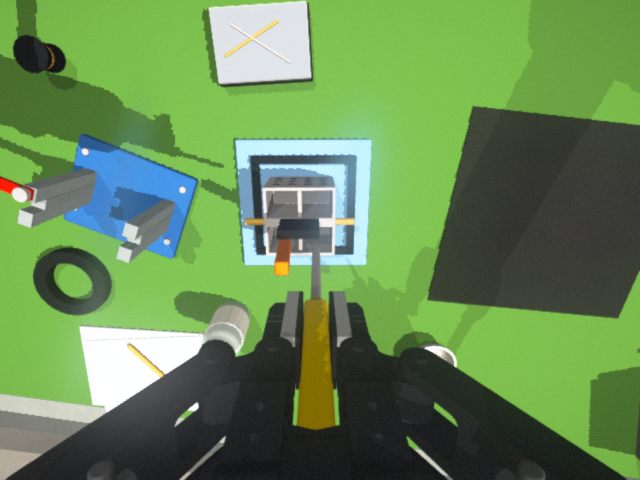

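View pics/s43.png

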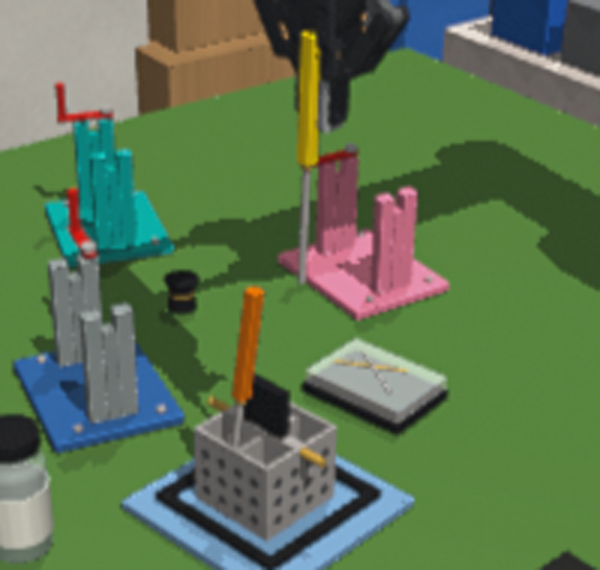

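Clear of the orange handle. I'll lower so the tip sits just at the rim and check.

Request:
send_rows:
  targets:
    - {"x": 0.002, "y": 0.001, "z": 0.02, "roll": 0, "claw": 1.0}
    - {"x": 0.002, "y": 0.001, "z": 0.04, "roll": 0, "claw": 1.0}
    - {"x": 0.002, "y": 0.001, "z": 0.06, "roll": 0, "claw": 1.0}
    - {"x": 0.002, "y": 0.001, "z": 0.08, "roll": 0, "claw": 1.0}
    - {"x": 0.002, "y": 0.001, "z": 0.095, "roll": 0, "claw": 1.0}
    - {"x": 0.002, "y": 0.001, "z": 0.107, "roll": 0, "claw": 1.0}
    - {"x": 0.002, "y": 0.001, "z": 0.112, "roll": 0, "claw": 1.0}
    - {"x": 0.002, "y": 0.001, "z": 0.112, "roll": 0, "claw": 1.0}
    - {"x": 0.002, "y": 0.001, "z": 0.112, "roll": 0, "claw": 1.0}
    - {"x": 0.002, "y": 0.001, "z": 0.112, "roll": 0, "claw": 1.0}

```text
t: 57.67
ee_pos: [0.5143, -0.0381, 0.2201]
orientation: [-0.086, 0.996, 0.0, 0.012]
contact_force: [-0.8, 0.1, 0.2]
width: 0.0114
```

Run:
```python
from h import *
go([0.5126,-0.0382,0.146],100)
shot("wrist","w44");shot("scene","s44",3,(230,150,430,340))
im=cv2.imread("pics/w44.png")[150:310,220:420];cv2.imwrite("pics/w44b.png",cv2.resize(im,None,fx=3.5,fy=3.5,interpolation=cv2.INTER_CUBIC))
```

```text
t 57.67 p [ 0.5143 -0.0381  0.2201] yawx deg -170.08 tilt [0.0232 0.0022] F [-0.8  0.1  0.2] w 0.0114 q [-0.13 -0.05  1.97  0.01  1.2  -1.87]
shift [0.0034 0.0004 0.074 ]
roll -0.08 or 179.9
```

View pics/w44b.png

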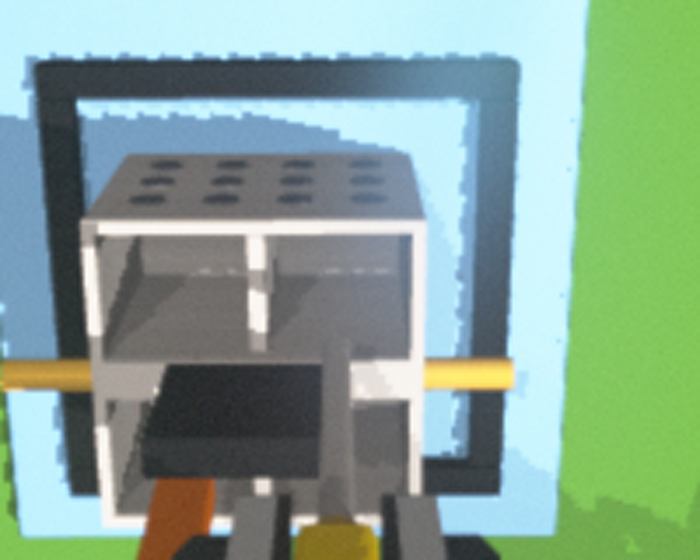

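View pics/s44.png

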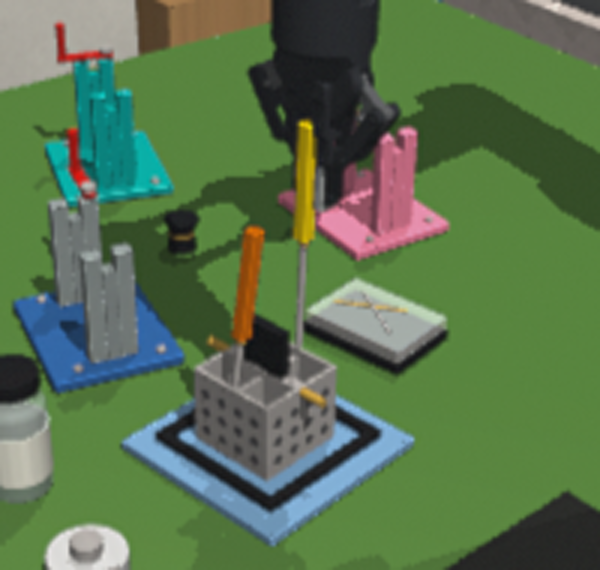

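Request:
send_rows:
  targets:
    - {"x": 0.003, "y": 0, "z": 0.01, "roll": 0, "claw": 1.0}
    - {"x": 0.003, "y": 0, "z": 0.022, "roll": 0, "claw": 1.0}
    - {"x": 0.003, "y": 0, "z": 0.034, "roll": 0, "claw": 1.0}
    - {"x": 0.003, "y": 0, "z": 0.045, "roll": 0, "claw": 1.0}
    - {"x": 0.003, "y": 0, "z": 0.055, "roll": 0, "claw": 1.0}
    - {"x": 0.003, "y": 0, "z": 0.064, "roll": 0, "claw": 1.0}
    - {"x": 0.003, "y": 0, "z": 0.07, "roll": 0, "claw": 1.0}
    - {"x": 0.003, "y": 0, "z": 0.074, "roll": 0, "claw": 1.0}
    - {"x": 0.003, "y": 0, "z": 0.075, "roll": 0, "claw": 1.0}
    - {"x": 0.003, "y": 0, "z": 0.075, "roll": 0, "claw": 1.0}

```text
t: 58.6
ee_pos: [0.5131, -0.0384, 0.1448]
orientation: [-0.087, 0.996, 0.0, 0.012]
contact_force: [-0.9, 0.4, -0.2]
width: 0.0114
```

Run:
```python
from h import *
state()
shot("scene","s45",3,(230,150,430,340))
```

```text
t 58.6 p [ 0.5131 -0.0384  0.1448] yawx deg -170.07 tilt [0.0231 0.0023] F [-0.9  0.4 -0.2] w 0.0114 q [-0.13  0.02  2.05  0.01  1.05 -1.87]
```

View pics/s45.png

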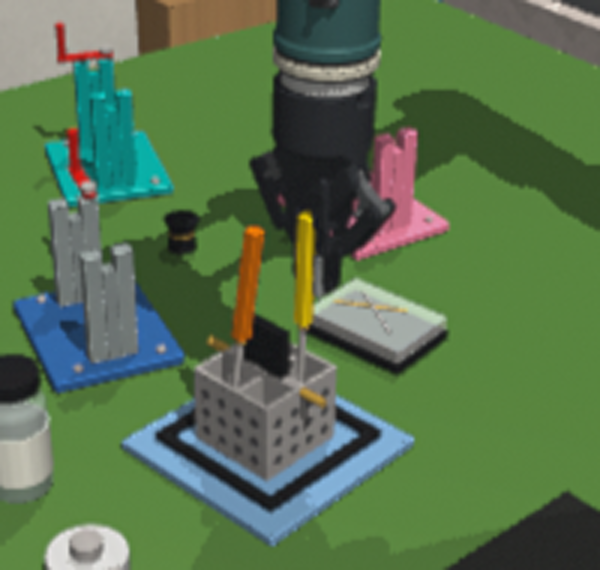

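Request:
send_rows:
  targets:
    - {"x": 0, "y": 0, "z": 0.003, "roll": 0, "claw": 1.0}
    - {"x": 0, "y": 0, "z": 0.003, "roll": 0, "claw": 1.0}
    - {"x": 0, "y": 0, "z": 0.003, "roll": 0, "claw": 0.84}
    - {"x": 0, "y": 0, "z": 0.003, "roll": 0, "claw": 0.82}
    - {"x": 0, "y": 0, "z": 0.003, "roll": 0, "claw": 0.8}
    - {"x": 0, "y": 0, "z": 0.003, "roll": 0, "claw": 0.75}
    - {"x": 0, "y": 0, "z": 0.003, "roll": 0, "claw": 0.7}
    - {"x": 0, "y": 0, "z": 0.003, "roll": 0, "claw": 0.65}
    - {"x": 0, "y": 0, "z": 0.003, "roll": 0, "claw": 0.6}
    - {"x": 0, "y": 0, "z": 0.003, "roll": 0, "claw": 0.6}

```text
t: 59.48
ee_pos: [0.5135, -0.0385, 0.1423]
orientation: [-0.086, 0.996, 0.0, 0.012]
contact_force: [-0.1, 0.2, 0.4]
width: 0.0341
```

Run:
```python
from h import *
state()
shot("scene","s46",3,(230,150,430,340));shot("wrist","w46")
```

```text
t 59.48 p [ 0.5135 -0.0385  0.1423] yawx deg -170.07 tilt [0.0239 0.0022] F [-0.1  0.2  0.4] w 0.0341 q [-0.13  0.02  2.05  0.01  1.05 -1.87]
```

View pics/s46.png

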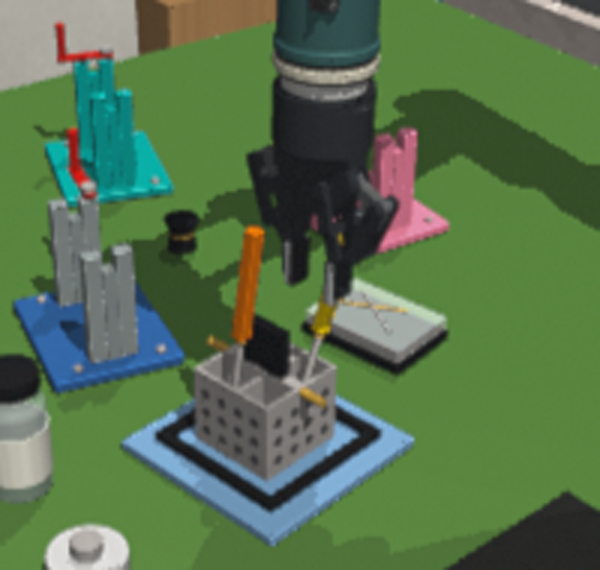

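View pics/w46.png

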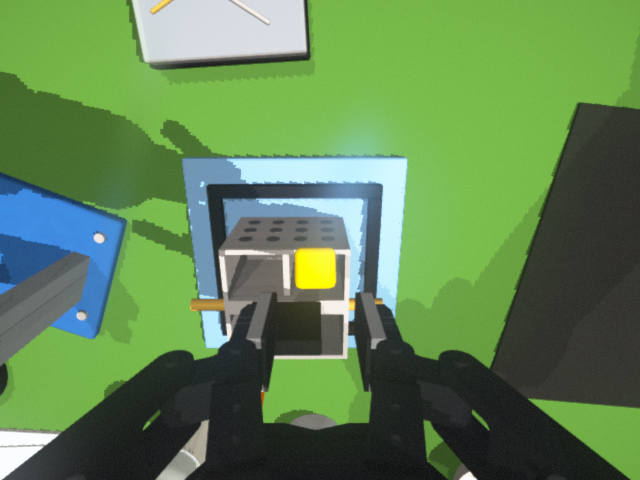

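Yellow rests on the outer rim, blade down and handle up. I'll go straight up and look.

Request:
send_rows:
  targets:
    - {"x": 0, "y": 0, "z": -0.01, "roll": 0, "claw": 0.55}
    - {"x": 0, "y": 0, "z": -0.02, "roll": 0, "claw": 0.55}
    - {"x": 0, "y": 0, "z": -0.035, "roll": 0, "claw": 0.55}
    - {"x": 0, "y": 0, "z": -0.05, "roll": 0, "claw": 0.55}
    - {"x": 0, "y": 0, "z": -0.07, "roll": 0, "claw": 0.55}
    - {"x": 0, "y": 0, "z": -0.1, "roll": 0, "claw": 0.55}
    - {"x": 0, "y": 0, "z": -0.13, "roll": 0, "claw": 0.55}
    - {"x": 0, "y": 0, "z": -0.15, "roll": 0, "claw": 0.55}
    - {"x": 0, "y": 0, "z": -0.15, "roll": 0, "claw": 0.55}
    - {"x": 0, "y": 0, "z": -0.15, "roll": 0, "claw": 0.55}

```text
t: 60.42
ee_pos: [0.5112, -0.0389, 0.2955]
orientation: [-0.087, 0.996, -0.001, 0.015]
contact_force: [0.3, -0.2, 0.1]
width: 0.0383
```

Run:
```python
from h import *
go([0.542,-0.371,0.28],-14)
shot("scene","s47",3,(230,150,430,340));shot("wrist","w47");shot("top","t47")
```

```text
t 60.42 p [ 0.5112 -0.0389  0.2955] yawx deg -170.07 tilt [0.0293 0.0015] F [ 0.3 -0.2  0.1] w 0.0383 q [-0.13 -0.1   1.88  0.01  1.33 -1.87]
shift [ 0.0273 -0.3323  0.0159]
roll -66.08 or 113.9
```

View pics/s47.png

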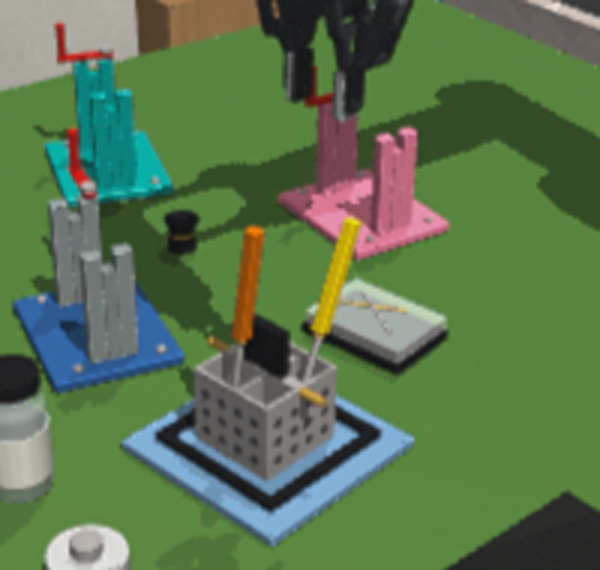

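View pics/t47.png

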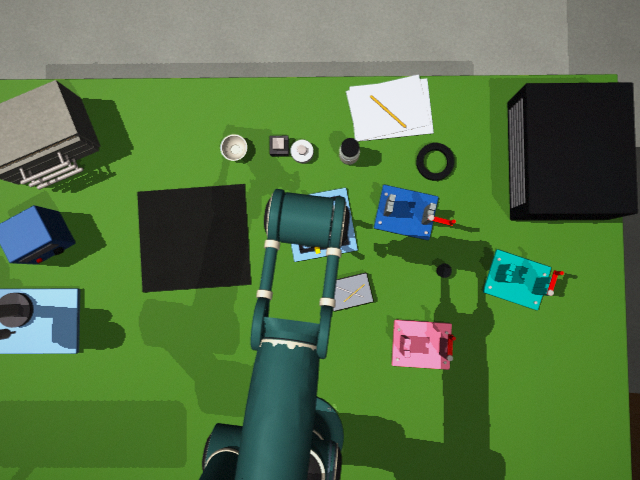

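Both files stand in the basket and the mat is empty. I'll go back to the keeper.

Request:
send_rows:
  targets:
    - {"x": 0.003, "y": -0.035, "z": 0, "roll": 6, "claw": 0.6}
    - {"x": 0.006, "y": -0.07, "z": 0, "roll": 13, "claw": 0.6}
    - {"x": 0.009, "y": -0.105, "z": 0, "roll": 20, "claw": 0.6}
    - {"x": 0.012, "y": -0.14, "z": 0, "roll": 27, "claw": 0.6}
    - {"x": 0.015, "y": -0.175, "z": 0, "roll": 34, "claw": 0.6}
    - {"x": 0.018, "y": -0.21, "z": 0, "roll": 41, "claw": 0.6}
    - {"x": 0.021, "y": -0.245, "z": 0, "roll": 48, "claw": 0.6}
    - {"x": 0.024, "y": -0.28, "z": 0, "roll": 55, "claw": 0.6}
    - {"x": 0.027, "y": -0.31, "z": 0, "roll": 62, "claw": 0.6}
    - {"x": 0.027, "y": -0.332, "z": 0, "roll": 69, "claw": 0.6}

```text
t: 61.4
ee_pos: [0.5385, -0.3727, 0.2886]
orientation: [0.496, 0.868, 0.006, 0.007]
contact_force: [-0.6, 0.2, -0.3]
width: 0.0343
```

Run:
```python
from h import *
go([0.542,-0.371,0.24],-14)
```

```text
t 61.4 p [ 0.5385 -0.3727  0.2886] yawx deg 120.47 tilt [0.0186 0.0038] F [-0.6  0.2 -0.3] w 0.0343 q [-0.65  0.19  1.59  0.01  1.35 -1.19]
shift [-0.      0.0031  0.0486]
roll 44.48 or -135.5
```

Request:
send_rows:
  targets:
    - {"x": 0, "y": 0.003, "z": 0, "roll": 7, "claw": 0.6}
    - {"x": 0, "y": 0.003, "z": 0.01, "roll": 14, "claw": 0.6}
    - {"x": 0, "y": 0.003, "z": 0.02, "roll": 21, "claw": 0.6}
    - {"x": 0, "y": 0.003, "z": 0.03, "roll": 28, "claw": 0.6}
    - {"x": 0, "y": 0.003, "z": 0.04, "roll": 35, "claw": 0.6}
    - {"x": 0, "y": 0.003, "z": 0.048, "roll": 42, "claw": 0.6}
    - {"x": 0, "y": 0.003, "z": 0.048, "roll": 44.5, "claw": 0.6}
    - {"x": 0, "y": 0.003, "z": 0.048, "roll": 44.5, "claw": 0.6}
    - {"x": 0, "y": 0.003, "z": 0.048, "roll": 44.5, "claw": 0.6}
    - {"x": 0, "y": 0.003, "z": 0.048, "roll": 44.5, "claw": 0.6}

```text
t: 62.23
ee_pos: [0.5417, -0.3709, 0.24]
orientation: [0.788, 0.616, 0.008, 0.004]
contact_force: [0.9, -0.4, -0.2]
width: 0.0342
```

Run:
```python
from h import *
go([0.543,-0.370,0.133],-14)
c,im=shot("wrist","w48")
```

```text
t 62.23 p [ 0.5417 -0.3709  0.24  ] yawx deg 76.06 tilt [0.0178 0.0045] F [ 0.9 -0.4 -0.2] w 0.0342 q [-0.65  0.22  1.65  0.01  1.27 -0.41]
shift [ 0.0002 -0.0007  0.107 ]
roll 0.05 or -179.9
```

View pics/w48.png

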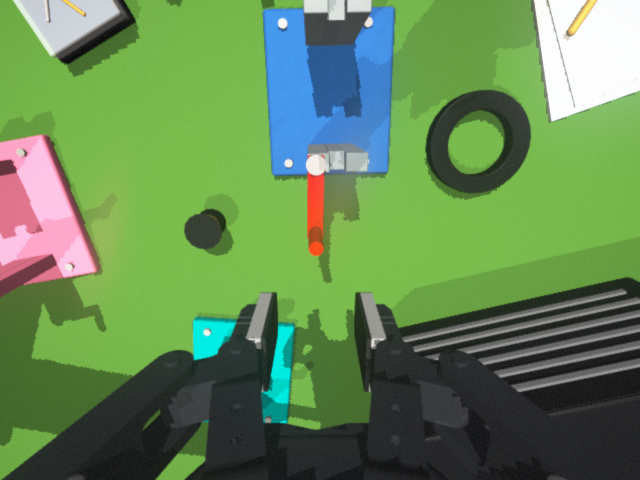

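Request:
send_rows:
  targets:
    - {"x": 0, "y": -0.0007, "z": 0.025, "roll": 0, "claw": 0.6}
    - {"x": 0, "y": -0.0007, "z": 0.045, "roll": 0, "claw": 0.6}
    - {"x": 0, "y": -0.0007, "z": 0.065, "roll": 0, "claw": 0.6}
    - {"x": 0, "y": -0.0007, "z": 0.085, "roll": 0, "claw": 0.6}
    - {"x": 0, "y": -0.0007, "z": 0.097, "roll": 0, "claw": 0.6}
    - {"x": 0, "y": -0.0007, "z": 0.104, "roll": 0, "claw": 0.6}
    - {"x": 0, "y": -0.0007, "z": 0.106, "roll": 0, "claw": 0.65}
    - {"x": 0, "y": -0.0007, "z": 0.106, "roll": 0, "claw": 0.8}
    - {"x": 0, "y": -0.0007, "z": 0.106, "roll": 0, "claw": 0.95}
    - {"x": 0, "y": -0.0007, "z": 0.106, "roll": 0, "claw": 0.95}
  force: 20

```text
t: 63.12
ee_pos: [0.5437, -0.3709, 0.1355]
orientation: [0.788, 0.616, 0.009, 0.005]
contact_force: [-0.7, 0.4, -1.2]
width: 0.0092
```

```bash
cat > arc.py <<'E'
from h import *
s,R=state()
h=np.array([0.5551,-0.3212]);p=np.array(s["ee_pos"][:2]);d=p-h
a0=np.arctan2(d[1],d[0]);print("r",np.linalg.norm(d),"ang",np.degrees(a0),"rad",-(np.degrees(a0)+12.8)/57.3)
for da in range(0,61,6):
    a=a0+np.radians(da);w=np.array([*(h+0.0505*np.array([np.cos(a),np.sin(a)])-p),0]);print(da,np.round(R.T@w,4)[:2])
E
python3 arc.py
```

```text
t 63.12 p [ 0.5437 -0.3709  0.1355] yawx deg 76.05 tilt [0.0196 0.003 ] F [-0.7  0.4 -1.2] w 0.0092 q [-0.64  0.3   1.75  0.02  1.09 -0.41]
r 0.05094385325768473 ang -102.93807838694738 rad 1.573090373245155
0 [ 0.0004 -0.    ]
6 [0.0008 0.0053]
12 [0.0017 0.0105]
18 [0.0032 0.0155]
24 [0.0052 0.0204]
30 [0.0077 0.0251]
36 [0.0106 0.0295]
42 [0.014  0.0335]
48 [0.0178 0.0372]
54 [0.022  0.0405]
60 [0.0265 0.0433]
```

Request:
send_rows:
  targets:
    - {"x": 0.001, "y": 0.005, "z": 0, "roll": -6, "claw": 0.95}
    - {"x": 0.0015, "y": 0.0105, "z": 0, "roll": -12, "claw": 0.95}
    - {"x": 0.003, "y": 0.0155, "z": 0, "roll": -18, "claw": 0.95}
    - {"x": 0.005, "y": 0.0205, "z": 0, "roll": -24, "claw": 0.95}
    - {"x": 0.0075, "y": 0.025, "z": 0, "roll": -30, "claw": 0.95}
    - {"x": 0.0105, "y": 0.0295, "z": 0, "roll": -36, "claw": 0.95}
    - {"x": 0.014, "y": 0.0335, "z": 0, "roll": -42, "claw": 0.95}
    - {"x": 0.018, "y": 0.037, "z": 0, "roll": -48, "claw": 0.95}
    - {"x": 0.018, "y": 0.037, "z": 0, "roll": -48, "claw": 0.95}
    - {"x": 0.018, "y": 0.037, "z": 0, "roll": -48, "claw": 0.95}

```text
t: 63.95
ee_pos: [0.5846, -0.3633, 0.1358]
orientation: [0.469, 0.883, 0.005, 0.009]
contact_force: [3.3, -4.4, -8.3]
width: 0.0092
```

```bash
python3 arc.py
```

```text
t 63.95 p [ 0.5846 -0.3633  0.1358] yawx deg 124.09 tilt [0.0209 0.0008] F [ 3.3 -4.4 -8.3] w 0.0092 q [-0.6   0.35  1.68  0.01  1.1  -1.2 ]
r 0.05145185941393305 ang -54.95660256680362 rad 0.7357173222827856
0 [ 0.001 -0.   ]
6 [0.0013 0.0053]
12 [0.0022 0.0105]
18 [0.0037 0.0155]
24 [0.0057 0.0204]
30 [0.0081 0.0251]
36 [0.0111 0.0295]
42 [0.0145 0.0336]
48 [0.0183 0.0372]
54 [0.0224 0.0405]
60 [0.0269 0.0433]
```

Request:
send_rows:
  targets:
    - {"x": 0.001, "y": 0.005, "z": 0.001, "roll": -6, "claw": 0.95}
    - {"x": 0.002, "y": 0.0105, "z": 0.001, "roll": -12, "claw": 0.95}
    - {"x": 0.0035, "y": 0.0155, "z": 0.001, "roll": -18, "claw": 0.95}
    - {"x": 0.0055, "y": 0.0205, "z": 0.001, "roll": -24, "claw": 0.95}
    - {"x": 0.008, "y": 0.025, "z": 0.001, "roll": -30, "claw": 0.95}
    - {"x": 0.011, "y": 0.0295, "z": 0.001, "roll": -36, "claw": 0.95}
    - {"x": 0.0135, "y": 0.0325, "z": 0.001, "roll": -40, "claw": 0.95}
    - {"x": 0.0145, "y": 0.0336, "z": 0.001, "roll": -42, "claw": 0.95}
    - {"x": 0.015, "y": 0.0342, "z": 0.001, "roll": -43, "claw": 0.95}
    - {"x": 0.015, "y": 0.0342, "z": 0.001, "roll": -43, "claw": 0.95}

```text
t: 64.78
ee_pos: [0.6053, -0.3329, 0.1358]
orientation: [0.112, 0.994, 0.0, 0.011]
contact_force: [2.7, -3.7, -6.4]
width: 0.0091
```

```bash
python3 arc.py|head -4
```

```text
t 64.78 p [ 0.6053 -0.3329  0.1358] yawx deg 167.13 tilt [ 0.0227 -0.0017] F [ 2.7 -3.7 -6.4] w 0.0091 q [-0.54  0.35  1.68  0.01  1.1  -1.9 ]
r 0.051547475753247196 ang -13.136604034773702 rad 0.0058744159646370265
0 [0.001 0.   ]
6 [0.0013 0.0053]
```

Request:
send_rows:
  targets:
    - {"x": 0.001, "y": 0.001, "z": 0, "roll": 0, "claw": 0.95}
    - {"x": 0.001, "y": 0.0015, "z": 0, "roll": 0, "claw": 0.95}
    - {"x": 0.001, "y": 0.002, "z": 0, "roll": 0, "claw": 0.95}
    - {"x": 0.001, "y": 0.0025, "z": 0, "roll": 0, "claw": 0.95}
    - {"x": 0.001, "y": 0.003, "z": 0, "roll": 0, "claw": 0.95}
    - {"x": 0.001, "y": 0.003, "z": 0, "roll": 0, "claw": 0.95}
    - {"x": 0.001, "y": 0.003, "z": 0, "roll": 0, "claw": 0.95}
    - {"x": 0.001, "y": 0.003, "z": 0, "roll": 0, "claw": 0.95}
    - {"x": 0.001, "y": 0.003, "z": 0, "roll": 0, "claw": 0.95}
    - {"x": 0.001, "y": 0.003, "z": 0, "roll": 0, "claw": 0.95}

```text
t: 65.62
ee_pos: [0.6053, -0.3328, 0.1359]
orientation: [0.112, 0.994, -0.002, 0.013]
contact_force: [3.2, -9.4, -7.9]
width: 0.0091
```

```bash
python3 arc.py|head -3
```

```text
t 65.62 p [ 0.6053 -0.3328  0.1359] yawx deg 167.09 tilt [ 0.0245 -0.0065] F [ 3.2 -9.4 -7.9] w 0.0091 q [-0.54  0.35  1.68  0.01  1.09 -1.89]
r 0.05156035500014447 ang -12.965315784674088 rad 0.00288509222816906
0 [0.0011 0.    ]
```

At the stop: 9 N and no further motion. I'll release and lift clear.

Request:
send_rows:
  targets:
    - {"x": 0, "y": 0, "z": 0, "roll": 0, "claw": 0.95}
    - {"x": 0, "y": 0, "z": 0, "roll": 0, "claw": 0.8}
    - {"x": 0, "y": 0, "z": 0, "roll": 0, "claw": 0.65}
    - {"x": 0, "y": 0, "z": 0, "roll": 0, "claw": 0.65}
    - {"x": 0, "y": 0, "z": 0, "roll": 0, "claw": 0.65}
    - {"x": 0, "y": 0, "z": -0.02, "roll": 0, "claw": 0.65}
    - {"x": 0, "y": 0, "z": -0.05, "roll": 0, "claw": 0.65}
    - {"x": 0, "y": 0, "z": -0.09, "roll": 0, "claw": 0.65}
    - {"x": 0, "y": 0, "z": -0.13, "roll": 0, "claw": 0.65}
    - {"x": 0.02, "y": 0, "z": -0.15, "roll": 0, "claw": 0.65}

```text
t: 66.45
ee_pos: [0.586, -0.3285, 0.2921]
orientation: [0.112, 0.994, -0.004, 0.017]
contact_force: [0.4, -0.9, 1.7]
width: 0.0298
```

Request:
send_rows:
  targets:
    - {"x": 0.03, "y": 0.02, "z": -0.02, "roll": 0, "claw": 0.65}
    - {"x": 0.06, "y": 0.03, "z": -0.03, "roll": 0, "claw": 0.65}
    - {"x": 0.08, "y": 0.04, "z": -0.03, "roll": 0, "claw": 0.65}
    - {"x": 0.08, "y": 0.04, "z": -0.03, "roll": 0, "claw": 0.65}
    - {"x": 0.08, "y": 0.04, "z": -0.03, "roll": 0, "claw": 0.65}
    - {"x": 0.08, "y": 0.04, "z": -0.03, "roll": 0, "claw": 0.65}
    - {"x": 0.08, "y": 0.04, "z": -0.03, "roll": 0, "claw": 0.65}
    - {"x": 0.08, "y": 0.04, "z": -0.03, "roll": 0, "claw": 0.65}
    - {"x": 0.08, "y": 0.04, "z": -0.03, "roll": 0, "claw": 0.65}
    - {"x": 0.08, "y": 0.04, "z": -0.03, "roll": 0, "claw": 0.65}

```text
t: 67.28
ee_pos: [0.5163, -0.2716, 0.3184]
orientation: [0.112, 0.994, -0.003, 0.017]
contact_force: [0.4, 0.3, 0.0]
width: 0.03
```

Run:
```python
from h import *
state()
shot("wrist","w50");shot("scene","s50");shot("top","t50")
```

```text
t 67.28 p [ 0.5163 -0.2716  0.3184] yawx deg 167.14 tilt [ 0.0326 -0.0105] F [0.4 0.3 0. ] w 0.03 q [-0.53  0.03  1.72  0.01  1.37 -1.88]
```

View pics/w50.png

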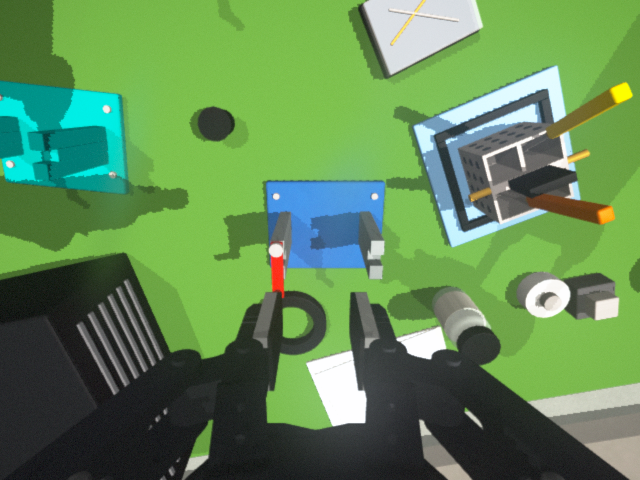

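View pics/s50.png

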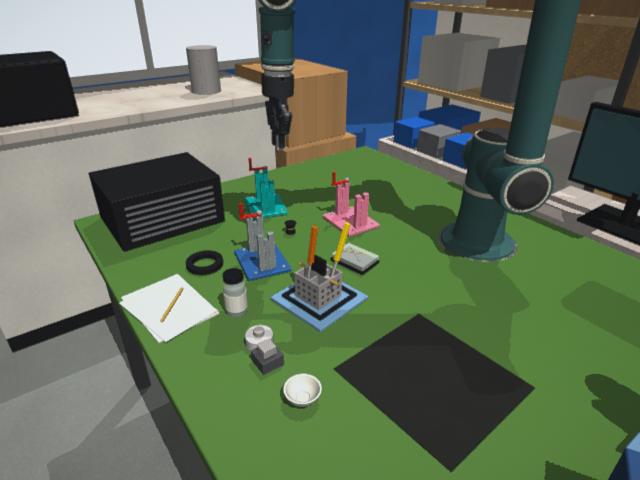

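View pics/t50.png

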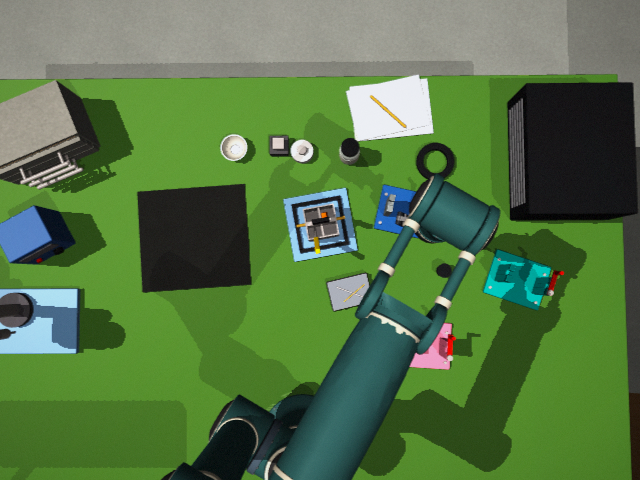

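Request:
send_rows:
  targets:
    - {"x": 0.03, "y": -0.02, "z": 0, "roll": 0, "claw": 0.65}
    - {"x": 0.06, "y": -0.02, "z": 0, "roll": 0, "claw": 0.65}
    - {"x": 0.06, "y": -0.02, "z": 0, "roll": 0, "claw": 0.65}
    - {"x": 0.06, "y": -0.02, "z": 0, "roll": 0, "claw": 0.65}
    - {"x": 0.06, "y": -0.02, "z": 0, "roll": 0, "claw": 0.65}
    - {"x": 0.06, "y": -0.02, "z": 0, "roll": 0, "claw": 0.65}
    - {"x": 0.06, "y": -0.02, "z": 0, "roll": 0, "claw": 0.65}
    - {"x": 0.06, "y": -0.02, "z": 0, "roll": 0, "claw": 0.65}
    - {"x": 0.06, "y": -0.02, "z": 0, "roll": 0, "claw": 0.65}
    - {"x": 0.06, "y": -0.02, "z": 0, "roll": 0, "claw": 0.65}

```text
t: 68.27
ee_pos: [0.4536, -0.2776, 0.3166]
orientation: [0.112, 0.994, -0.003, 0.017]
contact_force: [-0.5, 0.1, 0.1]
width: 0.0301
```

Run:
```python
from h import *
state()
shot("wrist","w51")
im=cv2.imread("pics/w51.png")[200:400,230:430];cv2.imwrite("pics/w51b.png",cv2.resize(im,None,fx=3,fy=3,interpolation=cv2.INTER_CUBIC))
```

```text
t 68.27 p [ 0.4536 -0.2776  0.3166] yawx deg 167.16 tilt [ 0.0329 -0.0107] F [-0.5  0.1  0.1] w 0.0301 q [-0.6  -0.07  1.82  0.01  1.37 -1.95]
```

View pics/w51b.png

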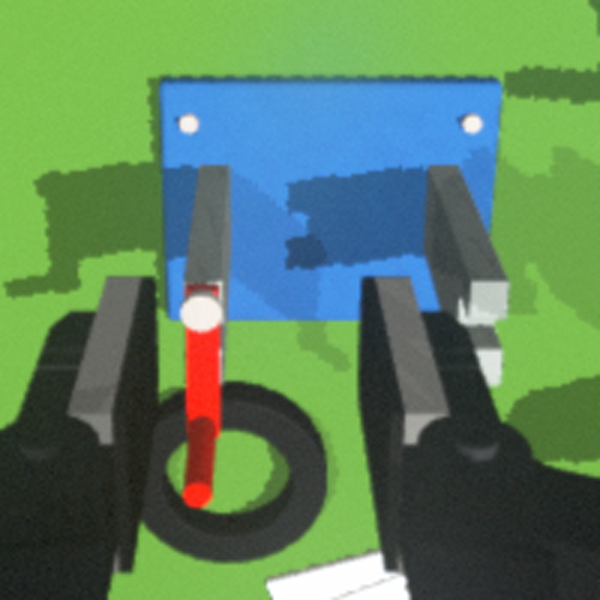

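Run:
```python
from h import *
c=eyes.calibration("wrist");k=lambda u,v:(230+(u+.5)/3-.5,200+(v+.5)/3-.5)
a=plane(c,*k(201,313),.128);b=plane(c,*k(197,495),.163);d=b-a
print(a,b,np.hypot(*d[:2]),np.degrees(np.arctan2(d[1],d[0])),"vs yoke x -12.8")
ct=eyes.calibration("top");im=cv2.imread("pics/t50.png")[:,:,::-1].copy();im0=cv2.imread("pics/top0.png")[:,:,::-1].copy()
g=cv2.absdiff(im,im0).max(2)
for n,(u,v) in dict(dish=(234,148),gauge=(279,145),collet=(302,151),jar=(349,151),ring=(435,161),box=(350,292),loupe=(444,270)).items(): print(n,(g[v-18:v+18,u-18:u+18]>60).mean().round(3))
s=arm.get_state();print(s["joint_velocities"],s["t"])
```

```text
[ 0.55561059 -0.32095111  0.128     ] [ 0.60280985 -0.33210401  0.163     ] 0.048499040285102664 -13.29479630816049 vs yoke x -12.8
dish 0.0
gauge 0.0
collet 0.0
jar 0.0
ring 0.007
box 0.069
loupe 0.063
[-0.00243647 -0.00270904  0.00233299 -0.0002543  -0.00022885  0.00240284] 68.3167
```

```bash
python3 -c "
from station import arm
print(arm.finish_job())"
```

```text
the job is handed in; nothing more can be done
None
```

The job is done and handed in at about 68 s of the 210 s; no verdict was reported. I swung the keeper fully aside, lifted the basket off the yoke and set it down inside the tray's black rim. Both files on the mat (orange and yellow; the other two were absent) went into the basket blade down, and I closed the keeper again.

**Dropped file:** While I tried to let the orange file swing down in a loosened grip, it fell flat onto the mat from about 4 cm. I picked it up again. Since the tool can only point straight down, I turned both files upright by pressing them lightly against the fixed yoke post. The force on the tool peaked at 26 N.

**Last checks:**
- **Keeper:** closed against its stop, which took 9 N with no further motion. Its measured angle was −13.3°, against −12.8° for the yoke's x axis, within measuring error.
- **Basket:** standing inside the rim at the last look. I did not measure how flat it sits after the files went in.
- **Files:** orange leans lightly on the fin and yellow leans about 20° on the outer rim, in diagonally opposite cells. The mat is empty.
- **Other things on the bench:** the dish, gauge, collet, jar and ring show essentially no change from the first top picture. The parts box and loupe areas differ by 6–7 %, which I put down to the arm's shadow. I did not compare the pink and turquoise look-alikes, but the arm never went near them.
- **Robot:** clear of everything, with the contact force near zero.

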